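# Set the check weight on the guarded balance

## Robot

A 7-joint arm with a two-finger parallel gripper is mounted at the origin on a cart in front of the work surface, level with it; the furniture and walls round the work are solid. World frame = base frame: x ahead of the robot, y to its left, z up, the work surface at z = 0. Lengths are in m, angles in rad, forces in N, time in s.
With the tool pointing down it reaches from about 0.4 to 0.875 m from the base axis. Payload 19.3 kg.
Tool frame: the origin (TCP) lies at the very end of the fingers, on their centre line; the grasp point (between the pads) lies 19 mm behind it; z points along the fingers, x is the direction in which the jaws open and shut, and the axes are right-handed (so a half turn about z gives the same grasp; the last joint's range is limited). The gripper opens to 85 mm and grips with 20 to 120 N. Pads are 22 mm wide; open, the fingers measure 114 mm over their backs; the gripper's body (76 mm by 85 mm) begins 54 mm behind the grasp point. The pads swing forward as they close: fully open they stand 13 mm farther back than shut.
Start: joints at [-1.331, 0.521, -0.036, 1.599, 0.021, 1.021, -0.113], TCP at [0.191, 0.595, 0.231] pointing down, gripper open.
Joint ranges: [-2.91, 2.91], [-0.3, 2.13], [-1.5, 1.42], [0.17, 2.43], [-1.26, 4.41], [0.16, 1.93], [-2.52, 2.52]. Speed limits (rad/s): [1.89, 1.89, 2.39, 2.39, 3.01, 3.01, 3.01].

## Interface

Orientations are given as [roll, pitch, yaw] about the fixed x, y, z axes, in that order (R = Rz(yaw) Ry(pitch) Rx(roll)).
In Python, from workcell import observe, eyes, job_done gives the robot as it stands. The module is installed in compiled form; this text tells all that it offers.
- The arm moves only by the shell command python3 -m pendant 'ROWS' [FORCE]. ROWS is JSON, a list of rows, each an object of numbers: "dx", "dy", "dz": the shift along the tool's x, y, z in mm; "ax", "ay", "az": the turn, a rotation vector about the tool's x, y, z in degrees; "claw": the finger opening in mm, from 0 to 85.4. A call has 1 to 10 rows; each row is the pose to reach, as a shift and turn from the pose commanded when the call began, along the tool's axes at that moment; what a row does not reach only later rows make up. A row lasts 1/12 s, in which the tool goes at most 41.7 mm and 7.16 degrees, less where a joint would pass 70% of its speed; a pose out of reach is approached as far as the arm can. A call with a gripper value outside its range is refused whole. The fingers move at their own pace and stop on an object; FORCE is the grip in N (left out, the last holds). Time passes only in rows, so rows that repeat a pose let the fingers close. It gives the time, the measured TCP pose, the force and the opening at its end, in the units of the state.
- observe(): the state, without advancing time (a new reading comes with each control period).
- eyes.grab_frame(name): name is "side" or "top"; returns a dict with "image" (400x640x3 uint8, blue, green, red), "fovy" (degrees; the focal length in pixels is half the picture's height over the tangent of half this angle, whatever the lens; pixels are square), "cx", "cy" (the principal point, pixels), "dist" ([k1, k2, p1, p2, k3] as OpenCV has them; the pictures are not rectified), "view" (4x4, takes a point from world to camera coordinates). Camera axes: x right, y up, looking along -z (the intrinsics and any distortion apply to the point x, -y, -z); pixel columns grow to the right and rows downward; lengths in m; the calibration is good to about 2 mm. A picture is of the moment at which its call begins. There is no depth.
- job_done(): hands the job in, once; it reports no verdict.
The state is a dict: "clock": time; "qpos": joint angles; "qd": joint speeds; "joint_efforts": joint torques, N m; "position": TCP position; "tool_rot": TCP orientation; "force": force on the tool from outside, world axes, zero at the start; "moment": the same for the moment, N m; "grip_width": finger opening in m.
Only numpy, scipy, OpenCV 4.12 (cv2) and the standard library are available. Lean on these libraries where they do the work, as an engineer would, in place of code of your own. Each camera call takes 0.05 s, during which the arm holds its last target.

## Task

The balance is due for its daily check. Lift the gate's latch bar out of its catch (press the thumb plate under the eave), swing the gate of the draught guard wide open, set the brass check weight gently and upright in the middle of the sprung pan, inside the engraved ring, and let go of it; then swing the gate shut again until the latch bar has dropped back into its catch. Do not bottom the pan, and leave the other things on the bench where they are.

Things in the scene. Friction and masses are not known exactly. Their poses are not given: they have to be found in the camera images.
- guard: Draught guard fixed on the bench, 125 deep (x) x 186 wide (y): posts, clear sides and back up to 171 mm, a readout on its back up to 208. Origin: centre of its underside; +x points into it away from the gate, y to its left, z up. Front (plane x = -62.5) and top are closed only by the gate; with it open the inside is free from above, 162 wide, 115 deep. A white balance stands inside.
- pan_centre (a point): Centre of the top face of the balance's pan, a flat steel disc 92 mm across, 4 thick, with an engraved ring 68 across. Empty it lies at x = -10.5, y = 0, z = 60 mm in the guard's frame. Axes as the guard's.
- pan (a joint): How far the pan has sunk on its spring, m: 0 empty, end stop at 0.016. The damped spring takes 0.7 N per mm; the check weight alone sinks it 5 to 8 mm.
- gate (a joint): Gate angle, rad: 0 shut (latched at the start), 1.70 fully open; stays where left (friction 0.03 N m). L-shaped: an upright front frame 12 thick, 170 wide, 26 to 177 mm above the bench, and fixed to its top a clear hood, 177 to 183 mm up, that covers the guard and juts 44 mm out over the latch as an eave. Vertical hinge at the guard's right front post; the left edge swings out, then right.
- gate_hinge (a point): Point on the gate's vertical hinge axis, 85 mm above the bench (guard frame x = -70.5, y = -88 mm), in the front frame's middle plane. Axes turn with the gate: +y along the front frame from hinge to free edge, -x out of its outer face, +x over the guard.
- thumb_plate (a point): On top of the black thumb plate on the latch bar's tail, outside the gate under the eave (level: 59 mm from the hinge along the gate, 48 out from the frame's middle plane, 90 up). Plate 32 mm wide along the gate, 5 thick, reaching 28 mm inward and 24 outward of this point; its outer 5 mm turn up into a lip 11 high, by which a fingertip that presses the plate can pull the gate. Axes: -x outward.
- latch_bar (a joint): Bar angle, rad: 0 level, grows as the thumb plate (56 mm from the pivot) goes down and the latch end up; stops -0.05 and 0.36. Falls back by its weight (about 1 N at the plate). Latched it reads -0.05 to 0.07. The catch is set by hand, up to 4 mm off, so the bar clears its lip at 0.14 to 0.28. Pushing the gate shut, the bar rides up the catch's ramp and drops in as the gate comes home.
- check_weight: Loose brass check weight, 74 mm tall, about 0.45 kg: body 48 mm across and 37 high, neck 15 across, lifting knob 25 across from 50 to 74 mm above its foot. Origin: centre of its foot; z up. Stands on the bench left of the guard.
- side_cutters: Side cutters with orange handles, 136 mm long, lying on the bench; origin under their middle. Bystander.
- spool_green: Green wire spool, 46 mm across, 34 tall, standing on the bench; origin under its middle. Bystander.
- oil_bottle: Yellow oil bottle with red cap, 38 mm across, 94 tall, standing on the bench; origin under its middle. Bystander.
- gate_knob (a point): Middle of the black handle knob on top of the hood, 25 mm across, 22 tall (197 to 219 mm above the bench), centre 208 mm up, 25 mm above the hood; 140 mm from the hinge along the gate and 25 mm inward of the front frame's middle plane. Axes as gate_hinge.
Things that resemble listed ones, but are neither listed nor needed, are in the scene too. Leave any green look-alike of the check_weight alone.

How it is judged:
By the outcome, as a careful person would: the job done as asked, in the order asked, and still so for the second after the job is handed in, with the robot touching nothing.
It also fails if it takes over 72 s, if anything falls off the work surface, if the arm or the gripper's body presses on something with over 40 N, if the wrist force passes 120 N, or if a joint passes its speed limit or range.

## Working session

There is one attempt and no reset: what is moved stays moved. The work goes in short steps, Python scripts to look and compute and a shell command to move; the robot and the scene stay as the last step left them, time stands still between calls to the robot, and variables do not carry over. Pictures are saved under pics/ and viewed, and the job is handed in when it is done.

```bash
mkdir -p pics; python3 - <<'E'
from workcell import observe, eyes
import cv2,numpy as np
s=observe();print({k:np.round(v,3).tolist() for k,v in s.items()})
for n in("side","top"):
    f=eyes.grab_frame(n);cv2.imwrite(f"pics/{n}0.png",f["image"]);print(n,f["fovy"],f["cx"],f["cy"],f["dist"],np.round(f["view"],4).tolist())
E
```

```text
{'clock': 0.0, 'qpos': [-1.331, 0.522, -0.036, 1.6, 0.021, 1.021, -0.113], 'qd': [0.001, -0.001, 0.0, -0.003, -0.001, -0.001, -0.0], 'joint_efforts': [0.002, -92.71, 1.981, -36.993, 0.018, 0.008, -0.0], 'position': [0.19, 0.595, 0.231], 'tool_rot': [3.141, 0.001, 1.261], 'force': [0.379, -0.338, -1.017], 'moment': [-0.007, 0.009, 0.018], 'grip_width': 0.085}
side 42.94076863122527 319.5560209409728 198.24309147823072 [-0.00994813  0.          0.          0.          0.        ] [[0.2639, 0.9645, -0.0007, -0.4583], [-0.8253, 0.2262, 0.5174, 0.2976], [0.4993, -0.136, 0.8557, -1.7188], [0.0, 0.0, 0.0, 1.0]]
top 42.04840415515527 318.2031709724804 206.8697970929177 [0.00677178 0.         0.         0.         0.        ] [[0.0031, -0.9998, -0.018, 0.3337], [0.9974, 0.0018, 0.0726, -0.5437], [-0.0725, -0.0182, 0.9972, -1.6378], [0.0, 0.0, 0.0, 1.0]]
```

View pics/side0.png

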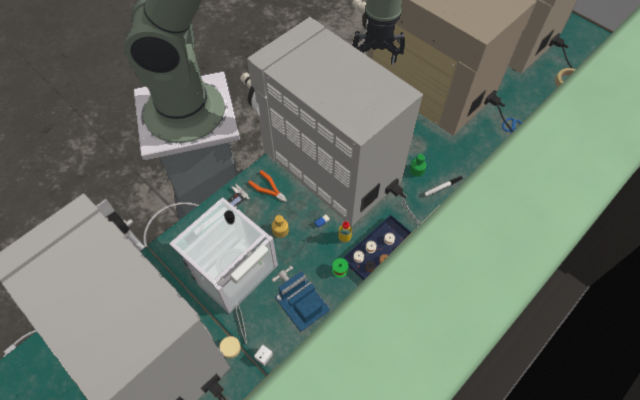

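View pics/top0.png

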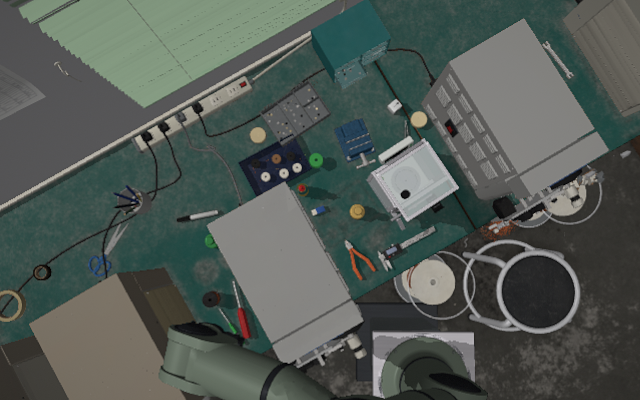

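```bash
cat > h.py <<'E'
import cv2,numpy as np
from workcell import observe, eyes
def grab(n): return eyes.grab_frame(n)
def K(f):
    F=200/np.tan(np.radians(f["fovy"])/2); return np.array([[F,0,f["cx"]],[0,F,f["cy"]],[0,0,1.]])
D=np.diag([1,-1,-1.])
def ray(f,uv):
    p=cv2.undistortPoints(np.array([[uv]],float),K(f),np.array(f["dist"])).ravel()
    V=np.array(f["view"]);R=V[:3,:3];o=-R.T@V[:3,3];d=R.T@D@np.array([p[0],p[1],1]);return o,d/np.linalg.norm(d)
def onz(f,uv,z):
    o,d=ray(f,uv);return o+d*(z-o[2])/d[2]
def tri(fa,ua,fb,ub):
    A=[];b=[]
    for f,u in((fa,ua),(fb,ub)):
        o,d=ray(f,u);P=np.eye(3)-np.outer(d,d);A.append(P);b.append(P@o)
    x=np.linalg.lstsq(np.vstack(A),np.hstack(b),rcond=None)[0]
    print('resid mm',[round(1e3*np.linalg.norm(P@x-q),1) for P,q in zip(A,b)]);return x
def proj(f,X):
    V=np.array(f["view"]);c=D@(V[:3,:3]@np.array(X).T.reshape(3,-1)+V[:3,3:4])
    return cv2.projectPoints(c.T.reshape(-1,1,3).copy(),np.zeros(3),np.zeros(3),K(f),np.array(f["dist"]))[0].reshape(-1,2)
def crop(f,u0,v0,u1,v1,s,name,im=None):
    im=f["image"] if im is None else im
    cv2.imwrite("pics/"+name,cv2.resize(im[v0:v1,u0:u1],None,fx=s,fy=s,interpolation=cv2.INTER_CUBIC))
E
python3 - <<'E'
from h import *
crop(grab("side"),150,150,350,300,4,"s1.png");crop(grab("top"),300,110,500,260,4,"t1.png")
E
```

```text
(no output)
```

View pics/s1.png

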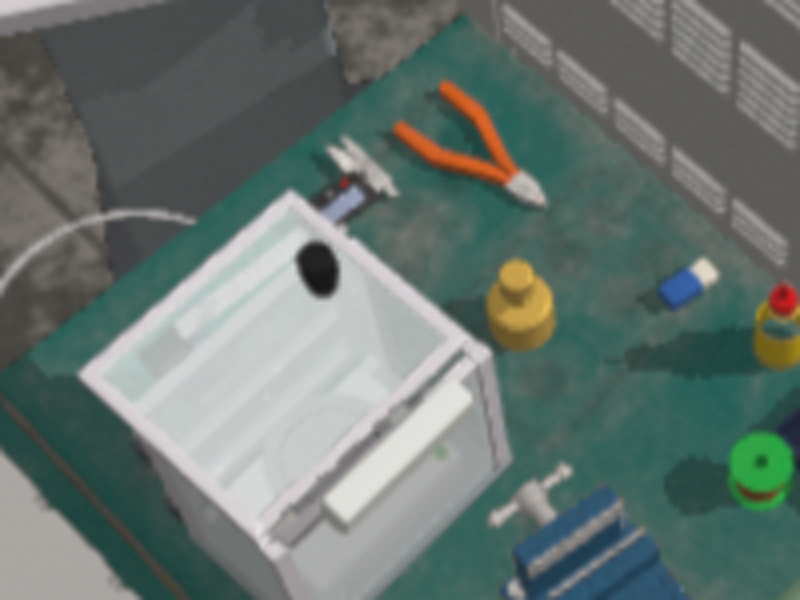

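View pics/t1.png

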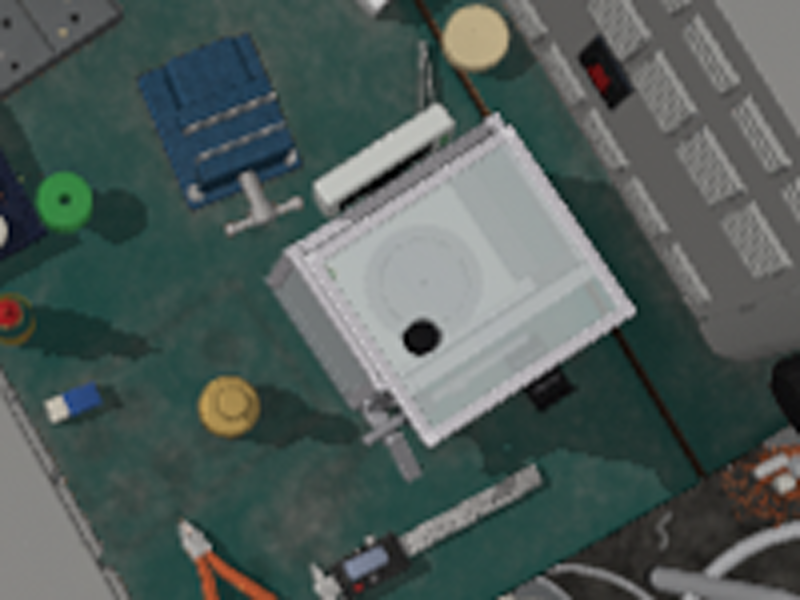

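```bash
python3 - <<'E'
from h import *
S=grab("side");T=grab("top")
def c(u,o):return (o[0]+(u[0]+.5)/4-.5,o[1]+(u[1]+.5)/4-.5)
so=(150,150);to=(300,110)
P={}
for n,a,b in[("FL",(291,193),(431,443)),("FR",(84,374),(634,311)),("BR",(267,548),(498,117)),("BL",(488,351),(289,252))]:
    P[n]=tri(S,c(a,so),T,c(b,to));print(n,P[n].round(4), onz(S,c(a,so),.183).round(4),onz(T,c(b,to),.183).round(4))
# knob
def blob(f,box,fn,nm):
    u0,v0,u1,v1=box;m=fn(cv2.cvtColor(f["image"][v0:v1,u0:u1],cv2.COLOR_BGR2HSV)).astype(np.uint8)
    n,l,st,ce=cv2.connectedComponentsWithStats(m);i=1+np.argmax(st[1:,4]);print(nm,st[i]+np.array([u0,v0,0,0,0]),ce[i]+[u0,v0]);return ce[i]+[u0,v0]
k=lambda h:h[...,2]<60
a=blob(S,(218,205,240,228),k,"knobS");b=blob(T,(395,185,415,205),k,"knobT")
print(tri(S,a,T,b).round(4),onz(S,a,.208).round(4),onz(T,b,.208).round(4))
br=lambda h:(h[...,0]>14)&(h[...,0]<28)&(h[...,1]>100)&(h[...,2]>60)
a=blob(S,(262,205,300,245),br,"wS");b=blob(T,(340,195,375,225),br,"wT");print(tri(S,a,T,b).round(4))
q=blob(T,(425,195,450,215),lambda h:h[...,2]<50,"plate");print(onz(T,q,.09).round(4),onz(T,q,.1).round(4))
for n in P: pass
E
```

```text
resid mm [np.float64(0.6), np.float64(0.6)]
FL [0.4931 0.0763 0.1797] [0.4953 0.077  0.183 ] [0.4929 0.0762 0.183 ]
resid mm [np.float64(0.8), np.float64(0.8)]
FR [ 0.5887 -0.0703  0.1788] [ 0.5912 -0.0687  0.183 ] [ 0.5882 -0.0701  0.183 ]
resid mm [np.float64(1.5), np.float64(1.5)]
BR [0.7309 0.0227 0.175 ] [0.7341 0.0221 0.183 ] [0.7294 0.0257 0.183 ]
resid mm [np.float64(0.3), np.float64(0.3)]
BL [0.6331 0.1762 0.1665] [0.6417 0.176  0.183 ] [0.6308 0.1772 0.183 ]
knobS [225 211   9  12  87] [229.20689655 216.55172414]
knobT [401 190   9   9  54] [404.85185185 194.11111111]
resid mm [np.float64(0.1), np.float64(0.1)]
[0.5666 0.0855 0.2024] [0.5699 0.0857 0.208 ] [0.5661 0.0865 0.208 ]
wS [272 215  17  22 286] [279.62237762 226.35314685]
wT [350 204  15  16 183] [356.90163934 211.19672131]
resid mm [np.float64(0.3), np.float64(0.3)]
[0.5294 0.2112 0.0202]
plate [428 201  17  13 104] [436.625      207.25961538]
[ 0.5375 -0.0272  0.09  ] [ 0.5367 -0.0251  0.1   ]
```

```bash
python3 - <<'E'
from h import *
S=grab("side");T=grab("top")
for a,b in [((315,22),(275,365)),((250,62),(360,305)),((420,97),(208,222)),((355,153),(292,183))]: print("boxL",tri(S,a,T,b).round(3))
for b in [(450,65),(525,20),(607,135),(500,200)]: print("boxR top pix @.25",onz(T,b,.25).round(3))
for a in [(0,275),(85,197),(165,295)]: print("boxR side @.25",onz(S,a,.25).round(3))
def c(u,o):return (o[0]+(u[0]+.5)/4-.5,o[1]+(u[1]+.5)/4-.5)
print("ring",onz(T,c((423,281),(300,110)),.06).round(4))
def G(yaw,o):
    R=np.array([[np.cos(yaw),-np.sin(yaw)],[np.sin(yaw),np.cos(yaw)]])
    return lambda x,y,z:np.r_[R@np.array([x,y])*1e-3+o,z*1e-3]
yaw=np.radians(33.3);g=G(yaw,np.array([.6346,.0675]))
print("pan",g(-10.5,0,60))
pts=[g(-10.5+34*np.cos(t),34*np.sin(t),60) for t in np.linspace(0,6.28,25)]+[g(-120.5,-88,183),g(-120.5,82,183),g(-45.5,52,219),g(-45.5,52,197),g(-142.5,-45,90),g(-142.5,-13,90),g(62.5,93,171),g(62.5,-93,171),g(-62.5,-93,0),g(62.5,93,0),g(62.5,-93,0)]
for f,n,b in((S,"s2.png",(150,150,350,300)),(T,"t2.png",(300,110,500,260))):
    u0,v0,u1,v1=b;im=cv2.resize(f["image"][v0:v1,u0:u1],None,fx=4,fy=4,interpolation=cv2.INTER_CUBIC)
    for p in proj(f,np.array(pts)): cv2.circle(im,(int((p[0]-u0)*4+1.5),int((p[1]-v0)*4+1.5)),3,(0,0,255),-1)
    cv2.imwrite("pics/"+n,im)
E
```

```text
resid mm [np.float64(2.9), np.float64(2.9)]
boxL [0.126 0.431 0.373]
resid mm [np.float64(2.7), np.float64(2.7)]
boxL [0.279 0.224 0.42 ]
resid mm [np.float64(2.6), np.float64(2.6)]
boxL [0.477 0.598 0.396]
resid mm [np.float64(3.1), np.float64(3.1)]
boxL [0.579 0.398 0.373]
boxR top pix @.25 [ 0.924 -0.036  0.25 ]
boxR top pix @.25 [ 1.052 -0.247  0.25 ]
boxR top pix @.25 [ 0.726 -0.462  0.25 ]
boxR top pix @.25 [ 0.546 -0.167  0.25 ]
boxR side @.25 [ 0.607 -0.438  0.25 ]
boxR side @.25 [ 0.446 -0.245  0.25 ]
boxR side @.25 [ 0.753 -0.083  0.25 ]
ring [0.6252 0.0625 0.06  ]
pan [0.62582402 0.06173526 0.06      ]
```

View pics/s2.png

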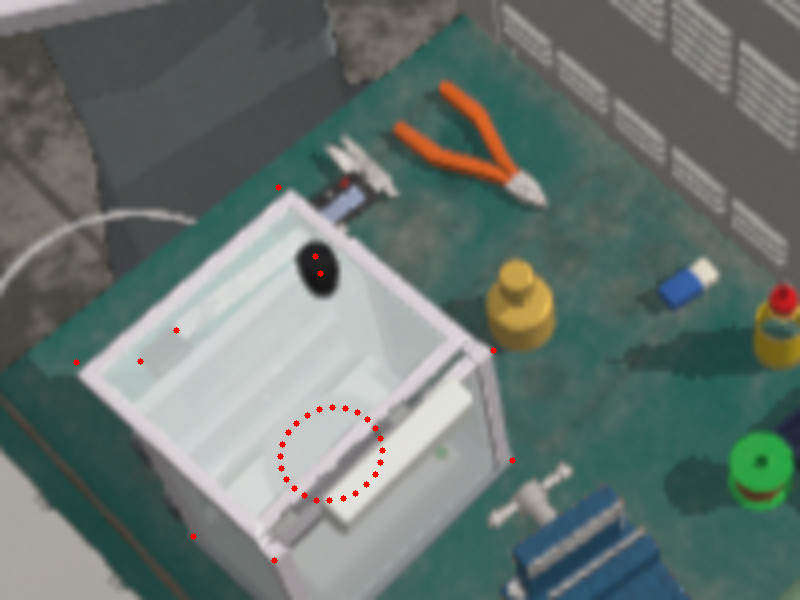

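View pics/t2.png

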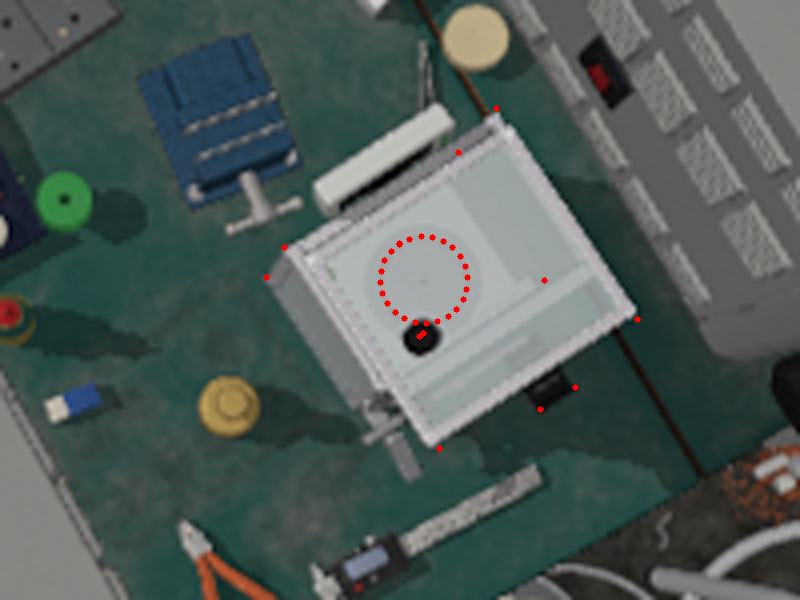

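```bash
cat >> h.py <<'E'
from scipy.spatial.transform import Rotation as Ro
YAW=np.radians(33.3); GO=np.array([.6346,.0675])
def g(x,y,z):
    c,s=np.cos(YAW),np.sin(YAW);return np.array([GO[0]+(c*x-s*y)*1e-3,GO[1]+(s*x+c*y)*1e-3,z*1e-3])
def gate(x,y,z,a): # gate frame mm, angle a
    c,s=np.cos(a),np.sin(a);return g(-70.5+c*x-s*y,-88+s*x+c*y,z)
def rot(yawdeg,tilt=0): # tool x azimuth deg, then tilt about tool x
    return Ro.from_euler('xyz',[np.pi,0,np.radians(yawdeg)])*Ro.from_rotvec([np.radians(tilt),0,0])
def to(pos,R=None,quiet=False):
    s=observe();R0=Ro.from_euler('xyz',s["tool_rot"]);R=R0 if R is None else R
    d=R0.inv().apply(np.array(pos)-s["position"])*1e3;w=np.degrees((R0.inv()*R).as_rotvec())
    print("at",np.round(s["position"],4),"rpy",np.degrees(s["tool_rot"]).round(1),"F",np.round(s["force"],1),"grip",round(s["grip_width"],4),"t",round(s["clock"],2))
    print("d mm",d.round(1),"turn",w.round(1),"rows>=",round(max(np.linalg.norm(d)/41.7,np.linalg.norm(w)/7.16),1));return d,w
E
python3 -m pendant '[{"dz":-41},{"dz":-82},{"dz":-123},{"dz":-164},{"dz":-205},{"dz":-246},{"dz":-287},{"dz":-290}]'
python3 - <<'E'
from h import *
print(observe()["qpos"])
to([.48,.30,.52],rot(10)); 
E
```

```text
[-1.3312104   0.52147623 -0.0362989   1.59957077  0.02119117  1.02111498
 -0.11278216]
at [0.1905 0.5952 0.2312] rpy [180.    0.   72.2] F [ 0.4  0.5 -0.4] grip 0.0852 t 0.4
d mm [-192.9  365.7 -288.7] turn [ 0.   0.  62.2] rows>= 12.1schema error: expected keys dx, dy, dz, ax, ay, az, claw
```

```bash

python3 -m pendant '[{"dx":0,"dy":0,"dz":-41,"ax":0,"ay":0,"az":0,"claw":85},{"dx":0,"dy":0,"dz":-82,"ax":0,"ay":0,"az":0,"claw":85},{"dx":0,"dy":0,"dz":-123,"ax":0,"ay":0,"az":0,"claw":85},{"dx":0,"dy":0,"dz":-164,"ax":0,"ay":0,"az":0,"claw":85},{"dx":0,"dy":0,"dz":-205,"ax":0,"ay":0,"az":0,"claw":85},{"dx":0,"dy":0,"dz":-246,"ax":0,"ay":0,"az":0,"claw":85},{"dx":0,"dy":0,"dz":-287,"ax":0,"ay":0,"az":0,"claw":85},{"dx":0,"dy":0,"dz":-290,"ax":0,"ay":0,"az":0,"claw":85},{"dx":0,"dy":0,"dz":-290,"ax":0,"ay":0,"az":0,"claw":85}]'
python3 - <<'E'
from h import *
print(observe()["qpos"])
to([.48,.30,.52],rot(10)); 
E
```

```text
clock: 1.15
position: [0.1907, 0.5956, 0.5238]
tool_rot: [-3.141, -0.004, 1.261]
force: [0.5, -0.7, -0.5]
grip_width: 0.0852
[-1.34839331  0.39257865 -0.01233189  1.0780436   0.00482549  1.66688121
 -0.0983773 ]
at [0.1907 0.5956 0.5238] rpy [-180.    -0.2   72.2] F [ 0.5 -0.7 -0.5] grip 0.0852 t 1.15
d mm [-193.3  365.7    2.9] turn [-0.1 -0.2 62.2] rows>= 9.9
```

```bash

python3 -m pendant '[{"dx":-19,"dy":36,"dz":0,"ax":0,"ay":0,"az":6,"claw":0},{"dx":-38,"dy":72,"dz":0,"ax":0,"ay":0,"az":12,"claw":0},{"dx":-57,"dy":108,"dz":0,"ax":0,"ay":0,"az":18,"claw":0},{"dx":-76,"dy":144,"dz":0,"ax":0,"ay":0,"az":24,"claw":0},{"dx":-95,"dy":180,"dz":0,"ax":0,"ay":0,"az":30,"claw":0},{"dx":-114,"dy":216,"dz":0,"ax":0,"ay":0,"az":36,"claw":0},{"dx":-133,"dy":252,"dz":0,"ax":0,"ay":0,"az":42,"claw":0},{"dx":-152,"dy":288,"dz":0,"ax":0,"ay":0,"az":48,"claw":0},{"dx":-171,"dy":324,"dz":0,"ax":0,"ay":0,"az":54,"claw":0},{"dx":-192,"dy":364,"dz":0,"ax":0,"ay":0,"az":61,"claw":0}]' 30
python3 - <<'E'
from h import *
print(observe()["qpos"])
# above and outside thumb plate
to([.42,.0,.45],rot(-56.7)); 
E
```

```text
clock: 1.98
position: [0.477, 0.3021, 0.5206]
tool_rot: [3.141, 0.001, 0.192]
force: [1.2, 0.8, -0.1]
grip_width: 0.0002
[-0.90472543  0.27739571  0.33303289  1.27133767 -0.08978681  1.6081332
 -0.39511825]
at [0.477  0.3021 0.5206] rpy [180.   0.  11.] F [ 1.2  0.8 -0.1] grip 0.0002 t 1.98
d mm [-113.5  285.7   70.8] turn [ 0.   0.  67.7] rows>= 9.5
```

```bash

python3 -m pendant '[{"dx":-11,"dy":28,"dz":7,"ax":0,"ay":0,"az":7,"claw":0},{"dx":-22,"dy":56,"dz":14,"ax":0,"ay":0,"az":14,"claw":0},{"dx":-33,"dy":84,"dz":21,"ax":0,"ay":0,"az":21,"claw":0},{"dx":-44,"dy":112,"dz":28,"ax":0,"ay":0,"az":28,"claw":0},{"dx":-56,"dy":142,"dz":35,"ax":0,"ay":0,"az":35,"claw":0},{"dx":-67,"dy":170,"dz":42,"ax":0,"ay":0,"az":42,"claw":0},{"dx":-78,"dy":200,"dz":49,"ax":0,"ay":0,"az":49,"claw":0},{"dx":-90,"dy":230,"dz":56,"ax":0,"ay":0,"az":56,"claw":0},{"dx":-102,"dy":258,"dz":64,"ax":0,"ay":0,"az":63,"claw":0},{"dx":-113,"dy":286,"dz":71,"ax":0,"ay":0,"az":67.7,"claw":0}]' 30
python3 - <<'E'
from h import *
print(observe()["qpos"])
# 
T=g(-118.5,-29,100)
R=rot(-56.7,40); zt=R.apply([0,0,1]);print(T,zt)
to(T-zt*.09,R); to(T,R)
E
```

```text
clock: 2.82
position: [0.42, -0.0002, 0.4491]
tool_rot: [3.141, 0.001, -0.992]
force: [0.6, 0.5, 0.5]
grip_width: 0.0003
[-0.74180835 -0.02395294  0.59528363  1.76365469  0.01338918  1.39885323
 -1.14105276]
[ 0.55147849 -0.02179762  0.1       ] [ 0.53724662  0.35290506 -0.76604444]
at [ 4.200e-01 -2.000e-04  4.491e-01] rpy [180.    0.  -56.8] F [0.6 0.5 0.5] grip 0.0003 t 2.82
d mm [ 90.3 -40.6 280. ] turn [40.  -0.  -0.2] rows>= 7.1
at [ 4.200e-01 -2.000e-04  4.491e-01] rpy [180.    0.  -56.8] F [0.6 0.5 0.5] grip 0.0003 t 2.82
d mm [ 90.2 -98.5 348.9] turn [40.  -0.  -0.2] rows>= 9.0
```

```bash

python3 -m pendant '[{"dx":11,"dy":-5,"dz":35,"ax":5,"ay":0,"az":0,"claw":0},{"dx":22,"dy":-10,"dz":70,"ax":10,"ay":0,"az":0,"claw":0},{"dx":33,"dy":-15,"dz":105,"ax":15,"ay":0,"az":0,"claw":0},{"dx":44,"dy":-20,"dz":140,"ax":20,"ay":0,"az":0,"claw":0},{"dx":56,"dy":-25,"dz":175,"ax":25,"ay":0,"az":0,"claw":0},{"dx":67,"dy":-30,"dz":210,"ax":30,"ay":0,"az":0,"claw":0},{"dx":78,"dy":-35,"dz":245,"ax":35,"ay":0,"az":0,"claw":0},{"dx":90,"dy":-41,"dz":280,"ax":40,"ay":0,"az":0,"claw":0},{"dx":90,"dy":-41,"dz":280,"ax":40,"ay":0,"az":0,"claw":0}]' 30
python3 - <<'E'
from h import *
print(observe()["qpos"])
T=g(-118.5,-29,100)
R=rot(-56.7,40); to(T,R)
S=grab("side");Tp=grab("top");crop(S,100,100,300,250,4,"s3.png");crop(Tp,350,130,550,280,4,"t3.png")
E
```

```text
clock: 3.57
position: [0.4766, -0.018, 0.2509]
tool_rot: [-2.609, 0.033, -0.95]
force: [0.3, 0.5, -0.1]
grip_width: 0.0001
[-0.32035828  0.16655909  0.5657499   2.27226112 -0.98796631  0.61013405
  0.06581186]
at [ 0.4766 -0.018   0.2509] rpy [-149.5    1.9  -54.4] F [ 0.3  0.5 -0.1] grip 0.0001 t 3.57
d mm [ 51.6  25.3 158.4] turn [9.5 2.8 0.8] rows>= 4.0
```

View pics/t3.png

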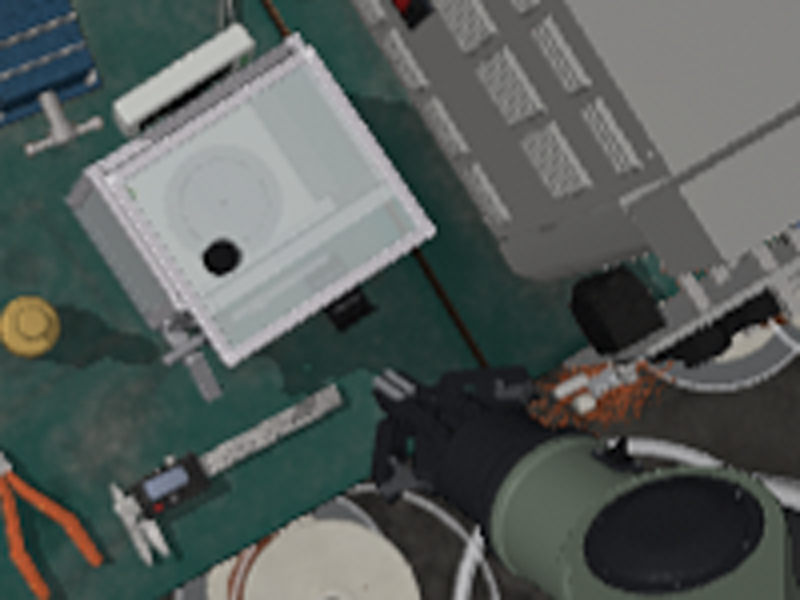

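View pics/s3.png

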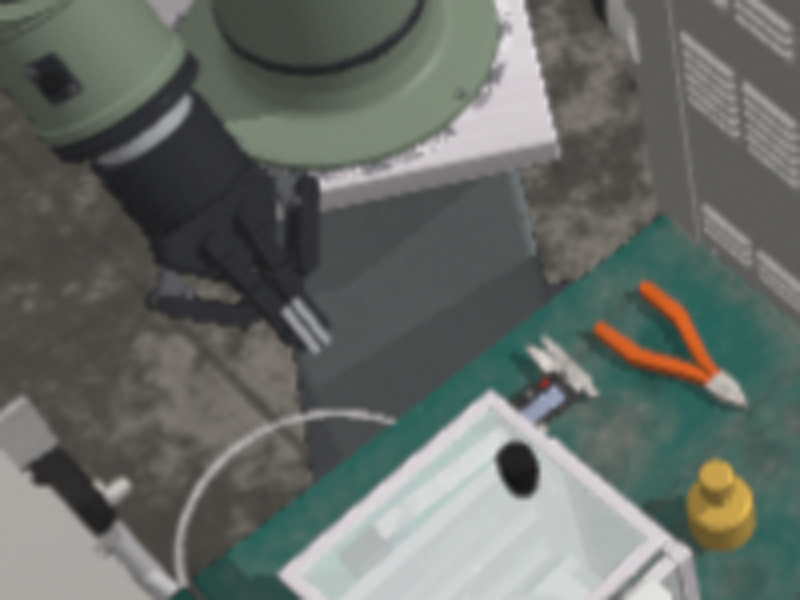

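```bash

python3 - <<'E'
from h import *
T=g(-118.5,-29,97)
R=rot(-56.7,36);z=R.apply([0,0,1]); to(T-z*.06,R);to(T,R)
E
```

```text
at [ 0.4767 -0.019   0.2516] rpy [-149.6    1.9  -54.6] F [ 0.1 -0.3 -0.6] grip 0.0 t 3.67
d mm [ 47.8  32.2 102.3] turn [5.6 2.8 0.8] rows>= 2.8
at [ 0.4767 -0.019   0.2516] rpy [-149.6    1.9  -54.6] F [ 0.1 -0.3 -0.6] grip 0.0 t 3.67
d mm [ 50.8  26.3 162. ] turn [5.6 2.8 0.8] rows>= 4.1
```

```bash

python3 -m pendant '[{"dx":12,"dy":8,"dz":26,"ax":1.4,"ay":0.7,"az":0.2,"claw":0},{"dx":24,"dy":16,"dz":51,"ax":2.8,"ay":1.4,"az":0.4,"claw":0},{"dx":36,"dy":24,"dz":77,"ax":4.2,"ay":2.1,"az":0.6,"claw":0},{"dx":48,"dy":32,"dz":102,"ax":5.6,"ay":2.8,"az":0.8,"claw":0},{"dx":48,"dy":32,"dz":102,"ax":5.6,"ay":2.8,"az":0.8,"claw":0},{"dx":48,"dy":32,"dz":102,"ax":5.6,"ay":2.8,"az":0.8,"claw":0}]' 30
python3 - <<'E'
from h import *
print(observe()["qpos"])
T=g(-118.5,-29,97)
R=rot(-56.7,36); to(T,R)
E
```

```text
clock: 4.17
position: [0.5, -0.0346, 0.1734]
tool_rot: [-2.6, 0.008, -0.958]
force: [-0.1, -0.6, -0.8]
grip_width: 0.0
[ 0.2898568   0.33694184 -0.10831169  2.28368626 -1.21421962  0.37585416
  0.35507588]
at [ 0.5    -0.0346  0.1734] rpy [-149.     0.5  -54.9] F [-0.1 -0.6 -0.8] grip 0.0 t 4.17
d mm [19.8 -3.1 90.8] turn [5.  1.4 1.3] rows>= 2.2
```

```bash

python3 -m pendant '[{"dx":7,"dy":-1,"dz":17,"ax":1,"ay":0.5,"az":0.5,"claw":0},{"dx":14,"dy":-2,"dz":34,"ax":2,"ay":1,"az":1,"claw":0},{"dx":20,"dy":-3,"dz":50,"ax":3,"ay":1.4,"az":1.3,"claw":0},{"dx":20,"dy":-3,"dz":50,"ax":4,"ay":1.4,"az":1.3,"claw":0}]' 30
python3 - <<'E'
from h import *
print(observe()["qpos"])
T=g(-118.5,-29,97)
R=rot(-56.7,35); to(T,R)
E
```

```text
clock: 4.5
position: [0.5391, -0.0395, 0.141]
tool_rot: [-2.539, 0.016, -0.981]
force: [-1.1, 0.4, -1.3]
grip_width: 0.0003
[ 0.69125613  0.51433711 -0.59563859  2.23045836 -1.26040351  0.16050325
  0.45667621]
at [ 0.5391 -0.0395  0.141 ] rpy [-145.5    0.9  -56.2] F [-1.1  0.4 -1.3] grip 0.0003 t 4.5
d mm [-7.1  8.4 47.8] turn [ 0.5  1.  -0.1] rows>= 1.2
```

```bash

python3 -m pendant '[{"dx":-3,"dy":3,"dz":15,"ax":-1,"ay":0,"az":0,"claw":0},{"dx":-5,"dy":6,"dz":30,"ax":-2,"ay":0,"az":0,"claw":0},{"dx":-7,"dy":8,"dz":42,"ax":-2,"ay":0,"az":0,"claw":0},{"dx":-7,"dy":8,"dz":42,"ax":-2,"ay":0,"az":0,"claw":0}]' 30
python3 - <<'E'
from h import *
print(observe()["qpos"])
T=g(-118.5,-29,97)
R=rot(-56.7,35); to(T,R)
S=grab("side");Tp=grab("top");crop(S,150,130,350,280,4,"s4.png");crop(Tp,350,130,550,280,4,"t4.png")
E
```

```text
clock: 4.83
position: [0.5532, -0.0294, 0.1111]
tool_rot: [-2.589, 0.026, -0.972]
force: [-0.3, -0.1, -0.7]
grip_width: 0.0
[ 0.53901919  0.56085271 -0.46781542  2.19169811 -1.26106959  0.16181723
  0.43061152]
at [ 0.5532 -0.0294  0.1111] rpy [-148.3    1.5  -55.7] F [-0.3 -0.1 -0.7] grip 0.0 t 4.83
d mm [-6.9  5.  13.6] turn [3.3 1.8 0. ] rows>= 0.5
```

View pics/t4.png

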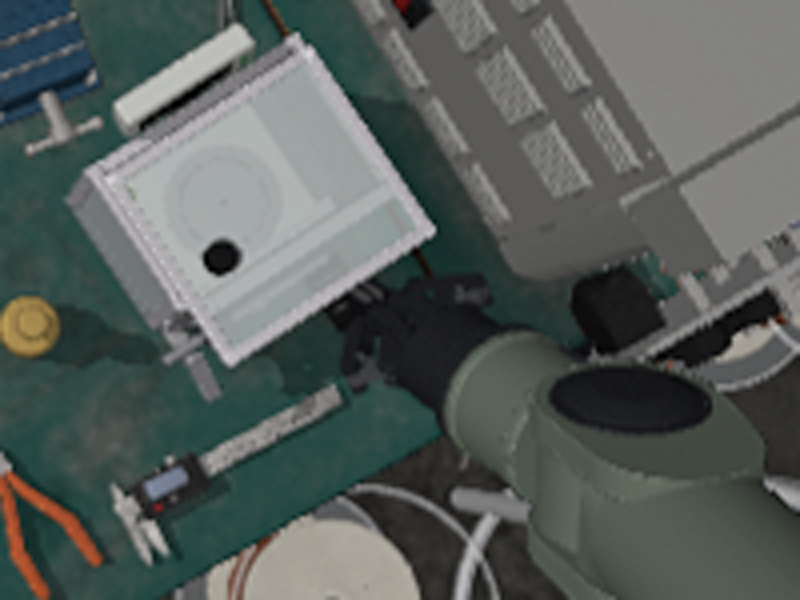

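```bash

python3 -m pendant '[{"dx":-3,"dy":2,"dz":3,"ax":0,"ay":0,"az":0,"claw":0},{"dx":-7,"dy":4,"dz":7,"ax":0,"ay":0,"az":0,"claw":0},{"dx":-7,"dy":6,"dz":11,"ax":0,"ay":0,"az":0,"claw":0},{"dx":-7,"dy":7.5,"dz":14,"ax":0,"ay":0,"az":0,"claw":0},{"dx":-7,"dy":7.5,"dz":14,"ax":0,"ay":0,"az":0,"claw":0}]' 30
python3 - <<'E'
from h import *
print(observe()["qpos"])
T=g(-119.5,-29,78)
R=rot(-56.7,35); to(T,R)
E
```

```text
clock: 5.35
position: [0.5527, -0.0284, 0.1026]
tool_rot: [-2.596, 0.036, -0.969]
force: [0.1, 0.5, -0.2]
grip_width: -0.0003
[ 0.53263216  0.57862368 -0.46133948  2.18735625 -1.26282255  0.16152027
  0.43608844]
at [ 0.5527 -0.0284  0.1026] rpy [-148.7    2.   -55.5] F [ 0.1  0.5 -0.2] grip -0.0003 t 5.35
d mm [-5.3 11.4 22.2] turn [ 3.8  2.4 -0.1] rows>= 0.6
```

```bash

python3 - <<'E'
from h import *
T=g(-121,-31,92)
for y in (-63,-68): to(T,rot(y,31))
E
```

```text
at [ 0.5527 -0.0284  0.1026] rpy [-148.7    2.   -55.5] F [ 0.1  0.5 -0.2] grip -0.0003 t 5.35
d mm [-3.8  5.4  9.4] turn [-0.1  5.6  5.3] rows>= 1.1
at [ 0.5527 -0.0284  0.1026] rpy [-148.7    2.   -55.5] F [ 0.1  0.5 -0.2] grip -0.0003 t 5.35
d mm [-3.8  5.4  9.4] turn [-0.   8.2  9.6] rows>= 1.8
```

```bash

python3 -m pendant '[{"dx":-2,"dy":1,"dz":2,"ax":0,"ay":2.7,"az":3.2,"claw":0},{"dx":-3,"dy":3,"dz":5,"ax":0,"ay":5.4,"az":6.4,"claw":0},{"dx":-4,"dy":5.4,"dz":9.4,"ax":0,"ay":8.2,"az":9.6,"claw":0},{"dx":-4,"dy":5.4,"dz":9.4,"ax":0,"ay":8.2,"az":9.6,"claw":0},{"dx":-4,"dy":5.4,"dz":9.4,"ax":0,"ay":8.2,"az":9.6,"claw":0}]' 30
python3 - <<'E'
from h import *
print(observe()["qpos"])
T=g(-121,-31,76)
to(T,rot(-68,31))
E
```

```text
clock: 5.77
position: [0.5646, -0.0354, 0.1229]
tool_rot: [-2.646, 0.029, -1.164]
force: [-0.5, 0.7, -0.5]
grip_width: -0.0001
[ 0.28449859  0.49052085 -0.22507587  2.18766996 -1.26285055  0.16166917
  0.16259779]
at [ 0.5646 -0.0354  0.1229] rpy [-151.6    1.7  -66.7] F [-0.5  0.7 -0.5] grip -0.0001 t 5.77
d mm [-14.   30.2  37.5] turn [2.6 2.1 0.3] rows>= 1.2
```

```bash
cat > kin.py <<'E'
import numpy as np,itertools
from scipy.optimize import least_squares
from scipy.spatial.transform import Rotation as Ro
data=[([-1.331,.5215,-.0363,1.5996,.0212,1.0211,-.1128],(.1905,.5952,.2312),(np.pi,0,1.261)),
([-1.34839,.39258,-.01233,1.07804,.00483,1.66688,-.09838],(.1907,.5956,.5238),(-3.141,-.004,1.261)),
([-.90473,.2774,.33303,1.27134,-.08979,1.60813,-.39512],(.477,.3021,.5206),(3.141,.001,.192)),
([-.74181,-.02395,.59528,1.76365,.01339,1.39885,-1.14105],(.42,-.0002,.4491),(3.141,.001,-.992)),
([-.32036,.16656,.56575,2.27226,-.98797,.61013,.06581],(.4767,-.019,.2516),(-2.609,.033,-.953)),
([.28986,.33694,-.10831,2.28369,-1.21422,.37585,.35508],(.5,-.0346,.1734),(-2.6,.008,-.958)),
([.69126,.51434,-.59564,2.23046,-1.2604,.1605,.45668],(.5391,-.0395,.141),(-2.539,.016,-.981)),
([.53902,.56085,-.46782,2.1917,-1.26107,.16182,.43061],(.5532,-.0294,.1111),(-2.589,.026,-.972)),
([.53263,.57862,-.46134,2.18736,-1.26282,.16152,.43609],(.5527,-.0284,.1026),(-2.596,.036,-.969)),
([.2845,.49052,-.22508,2.18767,-1.26285,.16167,.1626],(.5646,-.0354,.1229),(-2.646,.029,-1.164))]
def fk(p,sg,q):
    # Rz Ry Rz Ry Rz Ry Rz with offsets
    R=Ro.identity();x=np.zeros(3);ax='zyzyzyz';joints=[]
    for i in range(7):
        a=sg[i]*q[i]+(p[0] if i==0 else p[1] if i==6 else 0)
        R=R*Ro.from_euler(ax[i],a); joints.append(x.copy())
        if i in(0,2,4,6): x=x+R.apply([p[6+i//2],p[10+i//2],p[2+i//2]])
        
    return x,R,joints
LO=np.array([-2.91,-.3,-1.5,.17,-1.26,.16,-2.52]);HI=np.array([2.91,2.13,1.42,2.43,4.41,1.93,2.52])
def load():
    d=np.load("kin.npz");return d["p"],d["sg"]
if __name__=="__main__":
    best=None
    for s in itertools.product([1,-1],repeat=5):
        sg=[s[0],1,s[1],s[2],s[3],s[4],s[4]]
        sg=[s[0],1,s[1],s[2],s[3],1,s[4]]
        for a,b,c in itertools.product([0,],[0,1.57,3.14,-1.57],[0]):
            def f(p):
                e=[]
                for q,x,r in data:
                    X,R,_=fk(p,sg,q);e+=list((X-x)*5)+list((R.inv()*Ro.from_euler('xyz',r)).as_rotvec())
                e+=list(p[6:14]*.01);return np.array(e)
            o=least_squares(f,np.r_[0,b,.3,.4,.4,.3,np.zeros(8)],max_nfev=40)
            if best is None or o.cost<best[0]: best=(o.cost,o.x,sg);print(o.cost,sg,o.x.round(4))
    np.savez("kin.npz",p=best[1],sg=best[2])
    for q,x,r in data:
        X,R,_=fk(best[1],best[2],q);print((X-x).round(4),np.degrees((R.inv()*Ro.from_euler('xyz',r)).magnitude()).round(2))
E
time python3 kin.py
```

```text
9.020558932694827 [1, 1, 1, 1, 1, 1, 1] [1.237  0.2147 0.5432 0.6783 0.5514 0.3621 0.1457 0.1302 0.2844 0.8041
 0.2029 0.053  0.0735 0.0903]
9.020558924987409 [1, 1, 1, 1, 1, 1, 1] [1.237  0.2146 0.5432 0.6783 0.5514 0.3621 0.1457 0.1302 0.2844 0.8041
 0.2029 0.053  0.0735 0.0903]
7.685973213967721 [1, 1, -1, 1, 1, 1, -1] [-1.0635 -0.7222 -0.6993 -0.2541  0.4415 -0.9279 -0.0153 -0.2043 -0.4335
  0.5962  0.2905  0.2764 -0.7583  0.3418]
6.574864796775942 [-1, 1, 1, 1, 1, 1, 1] [ 1.9981  0.1769  0.3922  0.1751  0.2968  0.3095 -0.4818 -0.1717 -0.1575
 -0.0125 -0.761   0.5     0.0046 -0.2494]
4.2263316851093435 [-1, 1, 1, 1, 1, 1, -1] [ 2.1686e+00  3.6390e-01 -1.5440e-01 -1.5000e-03  3.7480e-01 -4.9420e-01
 -4.1370e-01  4.9600e-02 -1.5920e-01  3.5950e-01 -5.4070e-01  2.9310e-01
 -2.4860e-01 -1.6840e-01]
3.9818322784123747 [-1, 1, 1, 1, -1, 1, -1] [ 0.7932  3.9318 -0.4221  0.9033  0.2677  0.0995  0.4155 -0.3518 -0.0344
 -0.1381 -0.3352 -0.1211  0.0657  0.3164]
3.9818322750968944 [-1, 1, 1, 1, -1, 1, -1] [ 0.7932  3.9318 -0.4221  0.9032  0.2677  0.0995  0.4155 -0.3518 -0.0344
 -0.1381 -0.33
[... 434 characters left out ...]
030e-01  4.2080e-01  3.2700e-01
 -1.0000e-03  9.0000e-04  1.0000e-04 -1.0000e-04 -2.1600e-02 -3.7400e-02
  4.0000e-04  3.0000e-04]
1.2714299866552183e-05 [-1, 1, -1, 1, -1, 1, -1] [-1.0000e-04  3.1418e+00  3.1940e-01  5.3030e-01  4.2080e-01  3.2700e-01
 -1.0000e-03  9.0000e-04  1.0000e-04 -1.0000e-04 -2.1600e-02 -3.7400e-02
  4.0000e-04  3.0000e-04]
[-0.     -0.0002 -0.0002] 0.03
[-0.0002  0.     -0.0001] 0.03
[ 0.0001 -0.0001  0.0001] 0.04
[ 0.0001 -0.0001  0.0003] 0.03
[-0.0001  0.0003 -0.0004] 0.16
[ 0.     -0.0003  0.0002] 0.04
[0.0001 0.0001 0.0001] 0.03
[ 0.      0.     -0.0001] 0.02
[ 0.     -0.0001  0.    ] 0.02
[-0.     -0.0001  0.    ] 0.0
real	2m14.434s
user	2m14.787s
sys	0m0.120s
```

```bash
cat >> h.py <<'E'
import kin
PK,SG=kin.load()
def ik(pos,R,q0,w=.01,pref=None):
    pref=q0 if pref is None else pref
    def f(q):
        X,Rq,_=kin.fk(PK,SG,q);return np.r_[(X-pos)*5,(Rq.inv()*R).as_rotvec(),w*(q-pref)]
    from scipy.optimize import least_squares
    o=least_squares(f,np.clip(q0,kin.LO+.02,kin.HI-.02),bounds=(kin.LO+.01,kin.HI-.01))
    X,Rq,_=kin.fk(PK,SG,o.x);return o.x,np.linalg.norm(X-pos)*1e3,np.degrees((Rq.inv()*R).magnitude())
E
python3 - <<'E'
from h import *
for tilt in(35,40,45):
  for q5 in(2.,3.1):
    for yw in (-56.7,123.3):
      T=g(-119,-29,90)
      q,e,a=ik(T,rot(yw,tilt if yw<0 else -tilt),np.array([0,.5,0,2.2,q5,.4,0]),.003)
      J=kin.fk(PK,SG,q)[2];print(tilt,q5,yw,q.round(2),round(e,1),round(a,1),"elbow",J[3].round(2),"wrist",J[5].round(2))
E
```

```text
35 2.0 -56.7 [ 1.01  0.9  -1.16  2.23  1.76  0.37 -2.42] 0.0 0.0 elbow [ 0.2  -0.39  0.62] wrist [ 0.39 -0.13  0.36]
35 2.0 123.3 [ 0.58  0.62 -0.53  2.26  3.92  0.17 -1.58] 0.0 0.0 elbow [ 0.24 -0.22  0.74] wrist [ 0.39 -0.13  0.36]
35 3.1 -56.7 [0.07 0.59 0.12 2.28 4.31 0.5  1.07] 0.0 0.0 elbow [ 0.29 -0.08  0.76] wrist [ 0.39 -0.13  0.36]
35 3.1 123.3 [ 0.87  0.76 -0.93  2.24  2.08  0.17  0.34] 0.0 0.0 elbow [ 0.22 -0.32  0.68] wrist [ 0.39 -0.13  0.36]
40 2.0 -56.7 [ 1.14  1.09 -1.34  2.27  1.88  0.52 -2.41] 0.0 0.0 elbow [ 0.18 -0.45  0.53] wrist [ 0.38 -0.14  0.34]
40 2.0 123.3 [ 0.95  0.83 -0.99  2.28  2.5   0.22 -0.  ] 0.0 0.0 elbow [ 0.2  -0.36  0.66] wrist [ 0.38 -0.14  0.34]
40 3.1 -56.7 [0.09 0.63 0.14 2.32 4.19 0.64 1.23] 0.0 0.0 elbow [ 0.3  -0.09  0.75] wrist [ 0.38 -0.14  0.34]
40 3.1 123.3 [ 0.87  0.77 -0.87  2.28  2.96  0.19 -0.5 ] 0.0 0.0 elbow [ 0.22 -0.33  0.68] wrist [ 0.38 -0.14  0.34]
45 2.0 -56.7 [0.2  0.66 0.05 2.35 4.09 0.73 1.39] 0.0 0.0 elbow [ 0.31 -0.12  0.74] wrist [ 0.36 -0.15  0.32]
45 2.0 123.3 [ 1.05  0.93 -1.08  2.3   2.63  0.29 -0.02] 0.0 0.0 elbow [ 0.19 -0.41  0.61] wrist [ 0.36 -0.15  0.32]
45 3.1 -56.7 [0.12 0.67 0.16 2.35 4.12 0.79 1.35] 0.0 0.0 elbow [ 0.32 -0.1   0.74] wrist [ 0.36 -0.15  0.32]
45 3.1 123.3 [ 0.96  0.85 -0.93  2.31  3.09  0.27 -0.53] 0.0 0.0 elbow [ 0.2  -0.36  0.65] wrist [ 0.36 -0.15  0.32]
```

```bash

python3 - <<'E'
from h import *
X,R,_=kin.fk(PK,SG,[-.3,.1,.05,2.1,0,.7,-1.14]); print(X,R.as_euler('xyz',degrees=True));to(X,R)
E
python3 -m pendant '[{"dx":0,"dy":10,"dz":-25,"ax":0,"ay":0,"az":0,"claw":0},{"dx":0,"dy":20,"dz":-60,"ax":0,"ay":0,"az":0,"claw":0},{"dx":0,"dy":20,"dz":-95,"ax":0,"ay":0,"az":0,"claw":0},{"dx":0,"dy":20,"dz":-130,"ax":0,"ay":0,"az":0,"claw":0}]' 30
python3 - <<'E'
from h import *
print(observe()["qpos"])
X,R,_=kin.fk(PK,SG,[-.3,.1,.05,2.1,0,.7,-1.14]); to(X,R)
E
```

```text
[0.4718822  0.05976849 0.2818234 ] [-167.48954675   -5.99556135  -51.6189394 ]
at [ 0.5646 -0.0354  0.1229] rpy [-151.6    1.7  -66.7] F [-0.5  0.7 -0.5] grip -0.0001 t 5.77
d mm [-128.7  -32.1 -159.2] turn [-15.2   1.9 -16.8] rows>= 5.0
clock: 6.1
position: [0.4902, -0.0724, 0.2271]
tool_rot: [-2.65, 0.031, -1.169]
force: [0.6, 0.9, 1.5]
grip_width: -0.0
[ 0.11526034  0.20002704  0.12658179  2.25263164 -0.86651786  0.44263649
 -0.19291381]
at [ 0.4902 -0.0724  0.2271] rpy [-151.8    1.8  -67. ] F [0.6 0.9 1.5] grip -0.0 t 6.1
d mm [-130.5  -54.6  -28.2] turn [-15.    1.9 -17.1] rows>= 3.5
```

```bash
cat >> h.py <<'E'
def path(qe,n,qs=None,claw=0):
    s=observe();qs=np.array(s["qpos"]) if qs is None else qs
    R0=Ro.from_euler('xyz',s["tool_rot"]);p0=np.array(s["position"]);pp,pr=p0,R0
    print("q",qs.round(2))
    for i in range(1,n+1):
        q=qs+(np.array(qe)-qs)*i/n;X,R,J=kin.fk(PK,SG,q);d=R0.inv().apply(X-p0)*1e3;w=np.degrees((R0.inv()*R).as_rotvec())
        print(i,"d",d.round(0),"w",w.round(1),"| world",X.round(3),"step mm/deg",round(np.linalg.norm(X-pp)*1e3),round(np.degrees((pr.inv()*R).magnitude()),1));pp,pr=X,R
E
python3 - <<'E'
from h import *
path([-.2,.1,.05,2.1,0,.6,-.5],10)
E
```

```text
q [ 0.12  0.2   0.13  2.25 -0.87  0.44 -0.19]
1 d [-13.  -8.  -1.] w [-1.1 -0.8 -5.1] | world [ 0.491 -0.058  0.232] step mm/deg 15 5.3
2 d [-25. -15.  -3.] w [ -2.3  -1.4 -10.1] | world [ 0.491 -0.045  0.237] step mm/deg 14 5.2
3 d [-36. -21.  -4.] w [ -3.5  -1.8 -15.1] | world [ 0.491 -0.033  0.242] step mm/deg 13 5.2
4 d [-46. -27.  -7.] w [ -4.7  -2.  -20.1] | world [ 0.492 -0.023  0.247] step mm/deg 12 5.1
5 d [-54. -33.  -9.] w [ -5.9  -1.9 -25. ] | world [ 0.492 -0.013  0.253] step mm/deg 11 5.1
6 d [-61. -40. -13.] w [ -7.1  -1.5 -29.9] | world [ 0.493 -0.006  0.259] step mm/deg 10 5.0
7 d [-67. -47. -16.] w [ -8.3  -0.9 -34.8] | world [0.495 0.001 0.266] step mm/deg 10 5.0
8 d [-72. -54. -21.] w [ -9.4  -0.1 -39.5] | world [0.498 0.007 0.273] step mm/deg 10 5.0
9 d [-75. -63. -25.] w [-10.5   1.1 -44.2] | world [0.502 0.012 0.282] step mm/deg 11 4.9
10 d [-78. -73. -31.] w [-11.4   2.5 -48.8] | world [0.507 0.017 0.291] step mm/deg 12 4.9
```

```bash

python3 -m pendant '[{"dx":-13,"dy":-8,"dz":-3,"ax":-1.1,"ay":-0.8,"az":-5,"claw":0},{"dx":-25,"dy":-15,"dz":-6,"ax":-2.3,"ay":-1.4,"az":-10,"claw":0},{"dx":-36,"dy":-21,"dz":-10,"ax":-3.5,"ay":-1.8,"az":-15,"claw":0},{"dx":-46,"dy":-27,"dz":-14,"ax":-4.7,"ay":-2,"az":-20,"claw":0},{"dx":-54,"dy":-33,"dz":-18,"ax":-5.9,"ay":-1.9,"az":-25,"claw":0},{"dx":-61,"dy":-40,"dz":-22,"ax":-7.1,"ay":-1.5,"az":-30,"claw":0},{"dx":-67,"dy":-47,"dz":-26,"ax":-8.3,"ay":-0.9,"az":-35,"claw":0},{"dx":-72,"dy":-54,"dz":-31,"ax":-9.4,"ay":0,"az":-39.5,"claw":0},{"dx":-75,"dy":-63,"dz":-36,"ax":-10.5,"ay":1,"az":-44,"claw":0},{"dx":-78,"dy":-73,"dz":-42,"ax":-11.4,"ay":2.5,"az":-49,"claw":0}]' 30
python3 - <<'E'
from h import *
path([-.2,.1,.05,2.1,1.1,.6,-.9],10)
E
```

```text
clock: 6.93
position: [0.5037, 0.0152, 0.3009]
tool_rot: [-2.981, -0.306, -0.365]
force: [-0.2, 0.9, -0.4]
grip_width: 0.0
q [-0.27  0.08  0.12  2.1  -0.    0.62 -0.48]
1 d [10. 18.  0.] w [-3.2  1.8 -2.8] | world [ 0.507 -0.005  0.301] step mm/deg 21 4.6
2 d [22. 35. -1.] w [-6.3  3.6 -5.6] | world [ 0.512 -0.025  0.303] step mm/deg 21 4.6
3 d [35. 50. -3.] w [-9.3  5.6 -8.4] | world [ 0.519 -0.044  0.307] step mm/deg 20 4.6
4 d [50. 64. -6.] w [-12.1   7.7 -11.3] | world [ 0.526 -0.062  0.312] step mm/deg 20 4.6
5 d [ 65.  76. -11.] w [-14.9   9.9 -14.2] | world [ 0.535 -0.079  0.319] step mm/deg 20 4.6
6 d [ 82.  86. -16.] w [-17.5  12.2 -17.1] | world [ 0.545 -0.094  0.328] step mm/deg 20 4.5
7 d [ 98.  94. -23.] w [-20.   14.5 -20.1] | world [ 0.555 -0.107  0.338] step mm/deg 20 4.5
8 d [116. 100. -30.] w [-22.3  17.  -23.2] | world [ 0.566 -0.119  0.349] step mm/deg 20 4.5
9 d [133. 104. -38.] w [-24.5  19.5 -26.2] | world [ 0.578 -0.129  0.361] step mm/deg 19 4.5
10 d [150. 105. -46.] w [-26.5  22.  -29.3] | world [ 0.59  -0.137  0.374] step mm/deg 19 4.5
```

```bash

python3 - <<'E'
from h import *
path([-.55,.05,.1,2.1,1.2,.6,-.9],10)
E
```

```text
q [-0.27  0.08  0.12  2.1  -0.    0.62 -0.48]
1 d [ 7.  5. -2.] w [-2.8  2.  -4.8] | world [0.508 0.008 0.304] step mm/deg 8 5.9
2 d [16.  8. -4.] w [-5.4  4.2 -9.7] | world [0.515 0.002 0.309] step mm/deg 10 5.9
3 d [28.  8. -8.] w [ -7.9   6.7 -14.5] | world [ 0.523 -0.002  0.316] step mm/deg 12 6.0
4 d [ 41.   5. -13.] w [-10.1   9.4 -19.4] | world [ 0.534 -0.004  0.325] step mm/deg 14 6.0
5 d [ 55.  -0. -20.] w [-12.1  12.3 -24.2] | world [ 0.546 -0.004  0.336] step mm/deg 16 6.0
6 d [ 70.  -9. -28.] w [-14.   15.5 -29. ] | world [ 0.559 -0.002  0.349] step mm/deg 19 6.0
7 d [ 85. -20. -37.] w [-15.6  18.8 -33.8] | world [0.573 0.004 0.364] step mm/deg 21 6.0
8 d [ 99. -35. -47.] w [-16.9  22.3 -38.5] | world [0.587 0.013 0.38 ] step mm/deg 23 6.1
9 d [112. -53. -58.] w [-18.   26.  -43.2] | world [0.6   0.025 0.397] step mm/deg 25 6.1
10 d [124. -74. -70.] w [-18.9  29.9 -48. ] | world [0.613 0.04  0.416] step mm/deg 27 6.1
```

```bash

python3 -m pendant '[{"dx":7,"dy":5,"dz":-2,"ax":-2.8,"ay":2,"az":-4.8,"claw":0},{"dx":16,"dy":8,"dz":-4,"ax":-5.4,"ay":4.2,"az":-9.7,"claw":0},{"dx":28,"dy":8,"dz":-8,"ax":-7.9,"ay":6.7,"az":-14.5,"claw":0},{"dx":41,"dy":5,"dz":-13,"ax":-10.1,"ay":9.4,"az":-19.4,"claw":0},{"dx":55,"dy":0,"dz":-20,"ax":-12.1,"ay":12.3,"az":-24.2,"claw":0},{"dx":70,"dy":-9,"dz":-28,"ax":-14,"ay":15.5,"az":-29,"claw":0},{"dx":85,"dy":-20,"dz":-37,"ax":-15.6,"ay":18.8,"az":-33.8,"claw":0},{"dx":99,"dy":-35,"dz":-47,"ax":-16.9,"ay":22.3,"az":-38.5,"claw":0},{"dx":112,"dy":-53,"dz":-58,"ax":-18,"ay":26,"az":-43.2,"claw":0},{"dx":124,"dy":-74,"dz":-70,"ax":-18.9,"ay":29.9,"az":-48,"claw":0}]' 30
python3 - <<'E'
from h import *
path([-.45,.05,.1,2.1,2.5,.6,-1.3],10)
E
```

```text
clock: 7.77
position: [0.614, 0.0388, 0.4159]
tool_rot: [2.427, -0.611, 0.695]
force: [0.3, -1.2, 0.5]
grip_width: -0.0001
q [-0.51  0.05  0.06  2.1   1.21  0.6  -0.91]
1 d [16. 19.  0.] w [-2.9  3.  -3.5] | world [0.628 0.031 0.435] step mm/deg 25 5.4
2 d [33. 36. -0.] w [-5.6  6.1 -7. ] | world [0.642 0.027 0.455] step mm/deg 25 5.4
3 d [52. 51. -3.] w [ -8.1   9.2 -10.6] | world [0.654 0.025 0.475] step mm/deg 24 5.4
4 d [71. 63. -7.] w [-10.5  12.4 -14.3] | world [0.666 0.026 0.495] step mm/deg 23 5.4
5 d [ 90.  73. -12.] w [-12.8  15.6 -18. ] | world [0.676 0.029 0.514] step mm/deg 22 5.4
6 d [110.  80. -19.] w [-14.9  18.8 -21.7] | world [0.684 0.035 0.533] step mm/deg 22 5.4
7 d [128.  85. -26.] w [-16.8  22.1 -25.6] | world [0.692 0.043 0.551] step mm/deg 21 5.4
8 d [147.  87. -34.] w [-18.5  25.3 -29.5] | world [0.697 0.052 0.568] step mm/deg 20 5.3
9 d [164.  86. -43.] w [-20.   28.5 -33.5] | world [0.701 0.064 0.583] step mm/deg 19 5.3
10 d [180.  83. -53.] w [-21.4  31.6 -37.5] | world [0.704 0.077 0.596] step mm/deg 19 5.3
```

```bash

python3 -m pendant '[{"dx":16,"dy":19,"dz":0,"ax":-2.9,"ay":3,"az":-3.5,"claw":0},{"dx":33,"dy":36,"dz":0,"ax":-5.6,"ay":6.1,"az":-7,"claw":0},{"dx":52,"dy":51,"dz":-3,"ax":-8.1,"ay":9.2,"az":-10.6,"claw":0},{"dx":71,"dy":63,"dz":-7,"ax":-10.5,"ay":12.4,"az":-14.3,"claw":0},{"dx":90,"dy":73,"dz":-12,"ax":-12.8,"ay":15.6,"az":-18,"claw":0},{"dx":110,"dy":80,"dz":-19,"ax":-14.9,"ay":18.8,"az":-21.7,"claw":0},{"dx":128,"dy":85,"dz":-26,"ax":-16.8,"ay":22.1,"az":-25.6,"claw":0},{"dx":147,"dy":87,"dz":-34,"ax":-18.5,"ay":25.3,"az":-29.5,"claw":0},{"dx":164,"dy":86,"dz":-43,"ax":-20,"ay":28.5,"az":-33.5,"claw":0},{"dx":180,"dy":83,"dz":-53,"ax":-21.4,"ay":31.6,"az":-37.5,"claw":0}]' 30
python3 - <<'E'
from h import *
q=np.array(observe()["qpos"])
R=rot(123.3,-42);z=R.apply([0,0,1]);T=g(-119,-29,100)
for k in (.0,.06,.13):
  for pref in ([.3,.6,-.3,2.3,3.4,.45,-1.2],[.09,.63,.14,2.3,4.1,.6,-1.9]):
    qe,e,a=ik(T-z*k+[0,0,k*.3],R,np.array(pref),.003);print(k,qe.round(2),e.round(1),a.round(1),(T-z*k).round(3))
E
```

```text
clock: 8.6
position: [0.7036, 0.0755, 0.5961]
tool_rot: [1.645, -0.249, 1.553]
force: [-0.4, 0.8, 0.8]
grip_width: 0.0
0.0 [ 0.72  0.67 -0.64  2.3   3.75  0.28 -1.32] 0.0 0.0 [ 0.551 -0.022  0.1  ]
0.0 [ 0.12  0.62  0.12  2.33  4.18  0.67 -1.88] 0.0 0.0 [ 0.551 -0.022  0.1  ]
0.06 [ 0.79  0.48 -0.6   2.33  4.4   0.3  -2.  ] 0.0 0.0 [ 0.518 -0.044  0.145]
0.06 [ 0.78  0.48 -0.59  2.33  4.4   0.3  -2.  ] 0.0 0.0 [ 0.518 -0.044  0.145]
0.13 [ 1.32  0.42 -1.13  2.41  4.4   0.17 -1.99] 9.1 6.3 [ 0.478 -0.07   0.197]
0.13 [ 1.32  0.42 -1.13  2.41  4.4   0.17 -1.99] 9.1 6.3 [ 0.478 -0.07   0.197]
```

```bash

python3 - <<'E'
from h import *
q=np.array(observe()["qpos"]);print(q.round(2))
out=g(-1,0,0)-g(0,0,0);out/=np.linalg.norm(out)
for az in(10,18,25):
 for tilt in(36,42):
  R=rot(90+az,-tilt);T=g(-119,-29,97)
  qe=np.array([.3,.6,-.3,2.3,3.4,.45,-1.2])
  for o,u in((0,-.02),(0,0),(.03,.02),(.05,.06),(.05,.15)):
    qe,e,a=ik(T+out*o+[0,0,u],R,qe,.003);print(az,tilt,o,u,qe.round(2),e.round(1),a.round(1))
E
```

```text
[-0.44  0.05  0.1   2.1   2.5   0.6  -1.3 ]
10 36 0 -0.02 [ 0.18  0.6  -0.24  2.38  3.1   0.45 -1.33] 0.0 0.0
10 36 0 0 [ 0.19  0.54 -0.25  2.38  3.1   0.39 -1.34] 0.0 0.0
10 36 0.03 0.02 [ 0.34  0.48 -0.37  2.42  3.06  0.35 -1.24] 0.0 0.0
10 36 0.05 0.06 [ 0.58  0.39 -0.6   2.42  2.84  0.23 -1.  ] 0.0 0.0
10 36 0.05 0.15 [ 1.3   0.47 -1.49  2.31  1.31  0.39  0.57] 0.0 0.0
10 42 0 -0.02 [ 0.74  0.83 -0.94  2.42  2.57  0.72 -0.56] 0.1 0.0
10 42 0 0 [ 0.75  0.77 -0.96  2.42  2.54  0.67 -0.56] 0.0 0.0
10 42 0.03 0.02 [ 1.11  1.08 -1.49  2.42  2.06  0.92  0.11] 4.7 1.9
10 42 0.05 0.06 [ 1.19  0.88 -1.49  2.42  1.95  0.71  0.12] 5.9 2.6
10 42 0.05 0.15 [ 1.33  0.48 -1.49  2.39  1.78  0.34  0.13] 0.0 0.0
18 36 0 -0.02 [ 0.32  0.61 -0.32  2.35  3.3   0.39 -1.32] 0.0 0.0
18 36 0 0 [ 0.34  0.56 -0.35  2.35  3.31  0.33 -1.34] 0.0 0.0
18 36 0.03 0.02 [ 0.44  0.5  -0.41  2.39  3.38  0.29 -1.37] 0.0 0.0
18 36 0.05 0.06 [ 0.63  0.4  -0.57  2.39  3.46  0.17 -1.43] 0.0 0.0
18 36 0.05 0.15 [ 0.51  0.18 -0.42  2.38  4.4   0.17 -2.46] 5.9 4.3
18 42 0 -0.02 [ 0.36  0.66 -0.34  2.41  3.34  0.58 -1.3 ] 0.
[... 235 characters left out ...]
.49  2.35  1.56  0.25  0.53] 0.0 0.0
25 36 0 -0.02 [ 0.45  0.63 -0.42  2.32  3.47  0.31 -1.3 ] 0.0 0.0
25 36 0 0 [ 0.49  0.59 -0.47  2.31  3.48  0.26 -1.33] 0.0 0.0
25 36 0.03 0.02 [ 0.62  0.54 -0.56  2.35  3.55  0.21 -1.36] 0.0 0.0
25 36 0.05 0.06 [ 0.67  0.42 -0.56  2.36  4.15  0.17 -1.96] 0.0 0.0
25 36 0.05 0.15 [ 0.81  0.23 -0.71  2.37  4.4   0.17 -2.3 ] 8.9 6.5
25 42 0 -0.02 [ 0.48  0.67 -0.4   2.37  3.53  0.49 -1.3 ] 0.0 0.0
25 42 0 0 [ 0.5   0.63 -0.44  2.37  3.55  0.44 -1.34] 0.0 0.0
25 42 0.03 0.02 [ 0.61  0.57 -0.49  2.4   3.64  0.4  -1.39] 0.0 0.0
25 42 0.05 0.06 [ 0.79  0.48 -0.66  2.41  3.78  0.29 -1.52] 0.0 0.0
25 42 0.05 0.15 [ 1.08  0.31 -0.96  2.36  4.4   0.17 -2.23] 3.6 2.6
```

```bash
cat >> h.py <<'E'
def clr(q):
    "min signed distance of tool volume to guard+eave (approx), mm; eave slab z177-183 x>-122; body x>-78,z<171"
    X,R,_=kin.fk(PK,SG,q);pts=[]
    for z in np.arange(0,-75,-12.): pts+=[[a,b,z] for a in(-15,0,15) for b in(-11,0,11)]
    for z in np.arange(-73,-260,-12.): pts+=[[a,b,z] for a in(-43,0,43) for b in(-43,0,43)]
    P=X+R.apply(np.array(pts)*1e-3);c,s=np.cos(YAW),np.sin(YAW);d=(P[:,:2]-GO)*1e3
    G=np.c_[d@[c,s],d@[-s,c],P[:,2]*1e3]
    def sd(lo,hi):
        u=np.maximum(np.array(lo)-G,G-np.array(hi));return np.where((u>0).any(1),np.linalg.norm(np.maximum(u,0),axis=1),u.max(1)).min()
    return round(min(sd([-122,-92,177],[62,86,183]),sd([-78,-93,0],[62.5,93,171]),sd([-58,39,183],[-33,65,219])),0),round(P[:,2].min()*1e3),(lambda t:((t[:2]-GO)*1e3@[c,s]).round(0))(X),X.round(3)
E
python3 - <<'E'
from h import *
q=np.array(observe()["qpos"])
A=np.array([.44,.5,-.41,2.39,3.38,.29,-1.37])
M=np.array([.3,.15,-.3,2.39,3.2,.3,-1.4])
B=np.array([.34,.56,-.35,2.35,3.31,.33,-1.34])
for n,a,b in(("qM",q,M),("MA",M,A),("AB",A,B)):
  for t in np.linspace(0,1,6): print(n,round(t,1),*clr(a+(b-a)*t))
E
```

```text
qM 0.0 334.0 549 61.0 [0.703 0.074 0.596]
qM 0.2 291.0 501 41.0 [0.694 0.052 0.537]
qM 0.4 238.0 452 13.0 [0.677 0.026 0.475]
qM 0.6 185.0 401 -25.0 [ 0.65  -0.001  0.413]
qM 0.8 150.0 342 -70.0 [ 0.613 -0.028  0.353]
qM 1.0 103.0 286 -122.0 [ 0.568 -0.053  0.296]
MA 0.0 103.0 286 -122.0 [ 0.568 -0.053  0.296]
MA 0.2 65.0 248 -125.0 [ 0.564 -0.052  0.258]
MA 0.4 30.0 211 -130.0 [ 0.557 -0.05   0.22 ]
MA 0.6 7.0 175 -135.0 [ 0.548 -0.047  0.184]
MA 0.8 19.0 141 -142.0 [ 0.537 -0.042  0.149]
MA 1.0 29.0 109 -149.0 [ 0.524 -0.036  0.116]
AB 0.0 29.0 109 -149.0 [ 0.524 -0.036  0.116]
AB 0.2 22.0 106 -143.0 [ 0.53  -0.033  0.112]
AB 0.4 15.0 102 -137.0 [ 0.535 -0.03   0.109]
AB 0.6 8.0 98 -131.0 [ 0.54  -0.027  0.105]
AB 0.8 3.0 95 -125.0 [ 0.546 -0.025  0.101]
AB 1.0 -1.0 91 -119.0 [ 0.551 -0.022  0.097]
```

```bash

python3 - <<'E'
from h import *
path([.3,.15,-.3,2.39,3.2,.3,-1.4],12)
E
```

```text
q [-0.44  0.05  0.1   2.1   2.5   0.6  -1.3 ]
1 d [-16. -21.  -2.] w [ 2.2  0.1 -2.7] | world [0.7   0.065 0.572] step mm/deg 27 3.5
2 d [-31. -43.  -4.] w [ 4.7  0.2 -5.2] | world [0.696 0.056 0.547] step mm/deg 27 3.5
3 d [-48. -65.  -8.] w [ 7.2  0.2 -7.7] | world [0.691 0.045 0.522] step mm/deg 28 3.5
4 d [-64. -88. -13.] w [  9.9   0.3 -10. ] | world [0.684 0.035 0.496] step mm/deg 29 3.5
5 d [ -81. -111.  -20.] w [ 12.7   0.4 -12.2] | world [0.675 0.024 0.47 ] step mm/deg 29 3.5
6 d [ -99. -134.  -28.] w [ 15.5   0.4 -14.2] | world [0.665 0.013 0.444] step mm/deg 30 3.5
7 d [-116. -157.  -38.] w [ 18.5   0.5 -16.1] | world [0.653 0.001 0.418] step mm/deg 31 3.5
8 d [-134. -180.  -50.] w [ 21.5   0.6 -17.9] | world [ 0.639 -0.01   0.393] step mm/deg 31 3.5
9 d [-151. -203.  -64.] w [ 24.6   0.7 -19.5] | world [ 0.623 -0.021  0.368] step mm/deg 32 3.5
10 d [-169. -225.  -79.] w [ 27.8   0.9 -21. ] | world [ 0.606 -0.032  0.343] step mm/deg 32 3.5
11 d [-185. -246.  -96.] w [ 30.9   1.1 -22.4] | world [ 0.588 -0.043  0.319] step mm/deg 32 3.5
12 d [-201. -267. -114.] w [ 34.1   1.3 -23.7] | world [ 0.568 -0.053  0.296] step mm/deg 32 3.4
```

```bash

python3 -m pendant '[{"dx":-16,"dy":-21,"dz":-2,"ax":2.2,"ay":0.1,"az":-2.7,"claw":0},{"dx":-31,"dy":-43,"dz":-4,"ax":4.7,"ay":0.2,"az":-5.2,"claw":0},{"dx":-48,"dy":-65,"dz":-8,"ax":7.2,"ay":0.2,"az":-7.7,"claw":0},{"dx":-64,"dy":-88,"dz":-13,"ax":9.9,"ay":0.3,"az":-10,"claw":0},{"dx":-81,"dy":-111,"dz":-20,"ax":12.7,"ay":0.4,"az":-12.2,"claw":0},{"dx":-99,"dy":-134,"dz":-28,"ax":15.5,"ay":0.4,"az":-14.2,"claw":0},{"dx":-116,"dy":-157,"dz":-38,"ax":18.5,"ay":0.5,"az":-16.1,"claw":0},{"dx":-134,"dy":-180,"dz":-50,"ax":21.5,"ay":0.6,"az":-17.9,"claw":0},{"dx":-151,"dy":-203,"dz":-64,"ax":24.6,"ay":0.7,"az":-19.5,"claw":0},{"dx":-169,"dy":-225,"dz":-79,"ax":27.8,"ay":0.9,"az":-21,"claw":0}]' 30
python3 - <<'E'
from h import *
q=np.array(observe()["qpos"])
path([.3,.15,-.3,2.39,3.2,.3,-1.4],2)
M=np.array([.3,.15,-.3,2.39,3.2,.3,-1.4]);A=np.array([.44,.5,-.41,2.39,3.38,.29,-1.37])
# shifted path outward
out=g(-1,0,0)-g(0,0,0);out/=np.linalg.norm(out)
for t,o in((.4,.01),(.6,.015),(.8,.01)):
  X,R,_=kin.fk(PK,SG,M+(A-M)*t);qe,e,a=ik(X+out*o,R,M+(A-M)*t,.003);print(t,qe.round(2),e.round(1),a.round(1),clr(qe))
E
```

```text
clock: 9.43
position: [0.6045, -0.0314, 0.3401]
tool_rot: [2.129, 0.088, 1.68]
force: [-0.8, 0.9, -1.0]
grip_width: -0.0001
q [-0.16  0.13  0.14  2.36  3.24  0.36 -1.56]
1 d [ -9. -31.  -3.] w [ 3.2  0.2 -1.6] | world [ 0.586 -0.045  0.316] step mm/deg 33 3.6
2 d [-14. -59.  -9.] w [ 6.   0.7 -3. ] | world [ 0.568 -0.053  0.296] step mm/deg 29 3.1
0.4 [ 0.39  0.28 -0.36  2.4   3.3   0.3  -1.41] 0.0 0.0 (np.float64(34.0), 211, np.float64(-140.0), array([ 0.549, -0.056,  0.22 ]))
0.6 [ 0.43  0.35 -0.39  2.41  3.35  0.3  -1.4 ] 0.0 0.0 (np.float64(17.0), 175, np.float64(-150.0), array([ 0.535, -0.055,  0.184]))
0.8 [ 0.44  0.43 -0.4   2.4   3.37  0.3  -1.38] 0.0 0.0 (np.float64(27.0), 141, np.float64(-152.0), array([ 0.529, -0.048,  0.149]))
```

```bash

python3 - <<'E'
from h import *
out=g(-1,0,0)-g(0,0,0);out/=np.linalg.norm(out)
M=np.array([.3,.15,-.3,2.39,3.2,.3,-1.4]);A=np.array([.44,.5,-.41,2.39,3.38,.29,-1.37])
q=np.array(observe()["qpos"])
for t,o in((0,0),(.2,.005),(.4,.01),(.6,.015),(.8,.01),(1,0)):
  X,R,_=kin.fk(PK,SG,M+(A-M)*t);to(X+out*o,R);q,e,a=ik(X+out*o,R,q,.003);print(q.round(2),e.round(1),a.round(1))
E
```

```text
at [ 0.6045 -0.0314  0.3401] rpy [122.    5.   96.2] F [-0.8  0.9 -1. ] grip -0.0001 t 9.43
d mm [-14.  -58.9  -9.2] turn [ 6.   0.7 -3. ] rows>= 1.5
[-0.08  0.14  0.12  2.41  3.39  0.32 -1.61] 0.0 0.0
at [ 0.6045 -0.0314  0.3401] rpy [122.    5.   96.2] F [-0.8  0.9 -1. ] grip -0.0001 t 9.43
d mm [-11.3 -96.2   4.2] turn [ 9.5  2.7 -3.7] rows>= 2.3
[-0.01  0.2   0.07  2.41  3.51  0.34 -1.68] 0.0 0.0
at [ 0.6045 -0.0314  0.3401] rpy [122.    5.   96.2] F [-0.8  0.9 -1. ] grip -0.0001 t 9.43
d mm [  -7.4 -133.7   14.9] turn [12.8  4.8 -4.2] rows>= 3.2
[ 0.07  0.27  0.01  2.42  3.58  0.35 -1.71] 0.0 0.0
at [ 0.6045 -0.0314  0.3401] rpy [122.    5.   96.2] F [-0.8  0.9 -1. ] grip -0.0001 t 9.43
d mm [  -2.2 -171.2   23. ] turn [16.   7.1 -4.5] rows>= 4.1
[ 0.27  0.34 -0.19  2.42  3.53  0.33 -1.6 ] 0.0 0.0
at [ 0.6045 -0.0314  0.3401] rpy [122.    5.   96.2] F [-0.8  0.9 -1. ] grip -0.0001 t 9.43
d mm [   9.  -203.2   35.9] turn [19.   9.7 -4.5] rows>= 5.0
[ 0.29  0.41 -0.21  2.41  3.57  0.34 -1.6 ] 0.0 0.0
at [ 0.6045 -0.0314  0.3401] rpy [122.    5.   96.2] F [-0.8  0.9 -1. ] grip -0.0001 t 9.43
d mm [  24.  -231.9   50. ] turn [21.7 12.4 -4.4] rows>= 5.7
[ 0.3   0.48 -0.24  2.4   3.6   0.33 -1.61] 0.0 0.0
```

```bash

python3 -m pendant '[{"dx":-7,"dy":-30,"dz":-4,"ax":3,"ay":0.3,"az":-1.5,"claw":0},{"dx":-14,"dy":-59,"dz":-9,"ax":6,"ay":0.7,"az":-3,"claw":0},{"dx":-11,"dy":-96,"dz":4,"ax":9.5,"ay":2.7,"az":-3.7,"claw":0},{"dx":-7,"dy":-134,"dz":15,"ax":12.8,"ay":4.8,"az":-4.2,"claw":0},{"dx":-2,"dy":-171,"dz":23,"ax":16,"ay":7.1,"az":-4.5,"claw":0},{"dx":-2,"dy":-171,"dz":23,"ax":16,"ay":7.1,"az":-4.5,"claw":0}]' 30
python3 - <<'E'
from h import *
q=np.array(observe()["qpos"]);print(q.round(2),clr(q))
out=g(-1,0,0)-g(0,0,0);out/=np.linalg.norm(out)
M=np.array([.3,.15,-.3,2.39,3.2,.3,-1.4]);A=np.array([.44,.5,-.41,2.39,3.38,.29,-1.37])
for t,o in((.8,.01),(1,0)):
  X,R,_=kin.fk(PK,SG,M+(A-M)*t);to(X+out*o,R)
E
```

```text
clock: 9.93
position: [0.5345, -0.0542, 0.1801]
tool_rot: [2.425, 0.061, 1.825]
force: [-1.3, 0.0, -0.4]
grip_width: 0.0002
[ 0.11  0.34 -0.01  2.43  3.68  0.37 -1.76] (np.float64(17.0), 172, np.float64(-151.0), array([ 0.535, -0.055,  0.18 ]))
at [ 0.5345 -0.0542  0.1801] rpy [138.9   3.5 104.5] F [-1.3  0.  -0.4] grip 0.0002 t 9.93
d mm [  9.8 -23.4  20.5] turn [ 2.6  2.4 -0.5] rows>= 0.8
at [ 0.5345 -0.0542  0.1801] rpy [138.9   3.5 104.5] F [-1.3  0.  -0.4] grip 0.0002 t 9.93
d mm [ 24.2 -45.6  43.8] turn [ 5.2  5.2 -0.6] rows>= 1.6
```

Tracking well. On to the pre-contact point, then B.

```bash

python3 -m pendant '[{"dx":5,"dy":-12,"dz":10,"ax":1.3,"ay":1.2,"az":-0.3,"claw":0},{"dx":10,"dy":-23,"dz":20,"ax":2.6,"ay":2.4,"az":-0.5,"claw":0},{"dx":17,"dy":-34,"dz":32,"ax":3.9,"ay":3.8,"az":-0.6,"claw":0},{"dx":24,"dy":-45,"dz":43,"ax":5.2,"ay":5.2,"az":-0.6,"claw":0},{"dx":24,"dy":-45,"dz":43,"ax":5.2,"ay":5.2,"az":-0.6,"claw":0}]' 30
python3 - <<'E'
from h import *
q=np.array(observe()["qpos"]);print(q.round(2),clr(q))
R=rot(108,-36)
to(g(-122,-29,102),R);to(g(-122,-29,76),R)
S=grab("side");Tp=grab("top");crop(S,150,130,350,280,4,"s5.png");crop(Tp,350,130,550,280,4,"t5.png")
E
```

```text
clock: 10.35
position: [0.5279, -0.0345, 0.1215]
tool_rot: [2.508, 0.0, 1.89]
force: [-1.3, -0.0, -0.6]
grip_width: -0.0
[ 0.16  0.47 -0.06  2.4   3.76  0.38 -1.8 ] (np.float64(31.0), 115, np.float64(-146.0), array([ 0.528, -0.036,  0.122]))
at [ 0.5279 -0.0345  0.1215] rpy [143.7   0.  108.3] F [-1.3 -0.  -0.6] grip -0.0 t 10.35
d mm [ 3.8  7.  29.3] turn [ 0.3 -0.1  0.2] rows>= 0.7
at [ 0.5279 -0.0345  0.1215] rpy [143.7   0.  108.3] F [-1.3 -0.  -0.6] grip -0.0 t 10.35
d mm [ 3.8 -8.3 50.3] turn [ 0.3 -0.1  0.2] rows>= 1.2
```

View pics/t5.png

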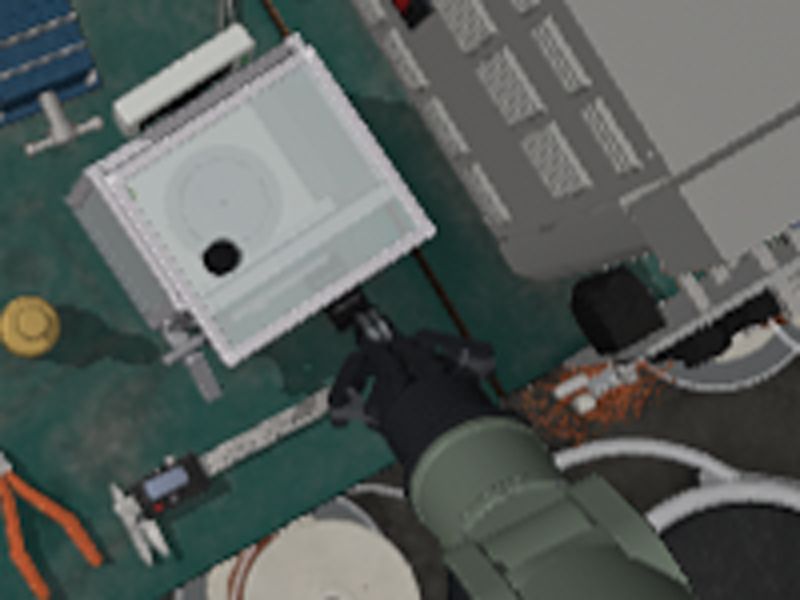

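View pics/s5.png

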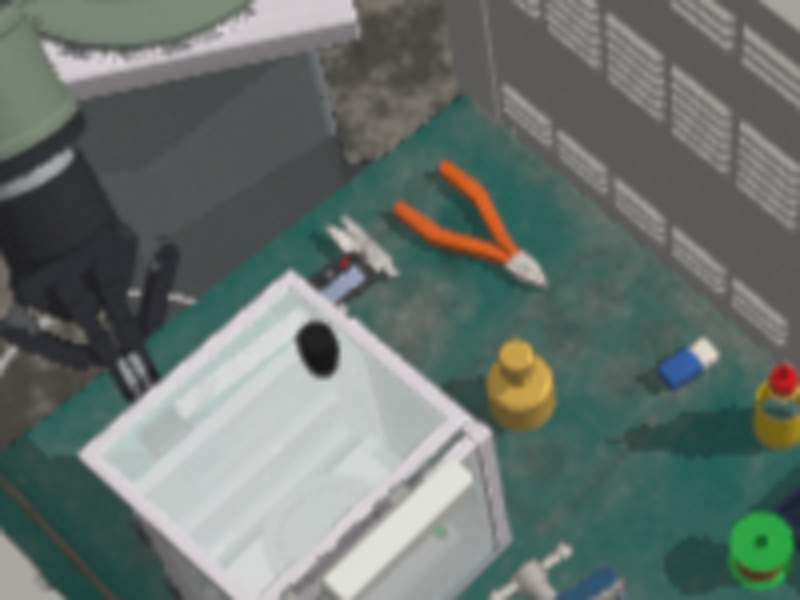

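```bash

python3 - <<'E'
from h import *
R=rot(108,-36)
to(g(-123,-27,117),R);to(g(-121,-27,100),R);to(g(-121,-27,88),R)
E
```

```text
at [ 0.5281 -0.0351  0.1232] rpy [1.436e+02 1.000e-01 1.082e+02] F [-0.6 -0.2  0. ] grip 0.0001 t 10.45
d mm [ 6.1 13.6 17.7] turn [ 0.4 -0.   0.2] rows>= 0.6
at [ 0.5281 -0.0351  0.1232] rpy [1.436e+02 1.000e-01 1.082e+02] F [-0.6 -0.2  0. ] grip 0.0001 t 10.45
d mm [ 6.7  5.1 32.5] turn [ 0.4 -0.   0.2] rows>= 0.8
at [ 0.5281 -0.0351  0.1232] rpy [1.436e+02 1.000e-01 1.082e+02] F [-0.6 -0.2  0. ] grip 0.0001 t 10.45
d mm [ 6.7 -2.  42.2] turn [ 0.4 -0.   0.2] rows>= 1.0
```

```bash

python3 -m pendant '[{"dx":3,"dy":7,"dz":9,"ax":0,"ay":0,"az":0,"claw":0},{"dx":6,"dy":13.6,"dz":17.7,"ax":0,"ay":0,"az":0,"claw":0},{"dx":6.5,"dy":9,"dz":25,"ax":0,"ay":0,"az":0,"claw":0},{"dx":6.7,"dy":5,"dz":32.5,"ax":0,"ay":0,"az":0,"claw":0},{"dx":6.7,"dy":5,"dz":32.5,"ax":0,"ay":0,"az":0,"claw":0}]' 30
python3 - <<'E'
from h import *
q=np.array(observe()["qpos"]);print(q.round(2),clr(q))
R=rot(108,-36)
for z in(92,84,76,70):to(g(-121,-27,z),R)
E
```

```text
clock: 10.87
position: [0.548, -0.0199, 0.0982]
tool_rot: [2.508, 0.001, 1.89]
force: [0.7, -0.0, -0.6]
grip_width: 0.0001
[ 0.07  0.55 -0.02  2.37  3.68  0.43 -1.75] (np.float64(-1.0), 92, np.float64(-121.0), array([ 0.548, -0.021,  0.098]))
at [ 0.548  -0.0199  0.0982] rpy [143.7   0.  108.3] F [ 0.7 -0.  -0.6] grip 0.0001 t 10.87
d mm [-1.6 -3.8  4.8] turn [ 0.3 -0.1  0.3] rows>= 0.2
at [ 0.548  -0.0199  0.0982] rpy [143.7   0.  108.3] F [ 0.7 -0.  -0.6] grip 0.0001 t 10.87
d mm [-1.6 -8.6 11.3] turn [ 0.3 -0.1  0.3] rows>= 0.3
at [ 0.548  -0.0199  0.0982] rpy [143.7   0.  108.3] F [ 0.7 -0.  -0.6] grip 0.0001 t 10.87
d mm [ -1.6 -13.3  17.7] turn [ 0.3 -0.1  0.3] rows>= 0.5
at [ 0.548  -0.0199  0.0982] rpy [143.7   0.  108.3] F [ 0.7 -0.  -0.6] grip 0.0001 t 10.87
d mm [ -1.6 -16.9  22.6] turn [ 0.3 -0.1  0.3] rows>= 0.7
```

```bash

python3 -m pendant '[{"dx":0,"dy":-2,"dz":3,"ax":0,"ay":0,"az":0,"claw":0},{"dx":0,"dy":-4,"dz":5.5,"ax":0,"ay":0,"az":0,"claw":0},{"dx":0,"dy":-6,"dz":8,"ax":0,"ay":0,"az":0,"claw":0},{"dx":0,"dy":-6,"dz":8,"ax":0,"ay":0,"az":0,"claw":0}]'
python3 -m pendant '[{"dx":0,"dy":-1.5,"dz":2,"ax":0,"ay":0,"az":0,"claw":0},{"dx":0,"dy":-3,"dz":4,"ax":0,"ay":0,"az":0,"claw":0},{"dx":0,"dy":-4,"dz":5,"ax":0,"ay":0,"az":0,"claw":0},{"dx":0,"dy":-4,"dz":5,"ax":0,"ay":0,"az":0,"claw":0}]'
python3 - <<'E'
from h import *
q=np.array(observe()["qpos"]);print(q.round(2),clr(q))
for i in range(1):
  s=observe();print(np.round(s["force"],1))
S=grab("side");Tp=grab("top");crop(S,170,170,270,245,8,"s6.png");crop(Tp,370,160,470,235,8,"t6.png")
E
```

```text
clock: 11.2
position: [0.5479, -0.0209, 0.089]
tool_rot: [2.507, 0.001, 1.889]
force: [3.2, 0.2, 1.7]
grip_width: 0.0003
clock: 11.53
position: [0.5472, -0.0209, 0.0824]
tool_rot: [2.508, 0.0, 1.889]
force: [1.9, -1.1, 0.8]
grip_width: 0.0001
[ 0.06  0.59  0.    2.38  3.65  0.48 -1.72] (np.float64(4.0), 76, np.float64(-122.0), array([ 0.547, -0.022,  0.082]))
[ 1.9 -1.1  0.8]
```

View pics/t6.png

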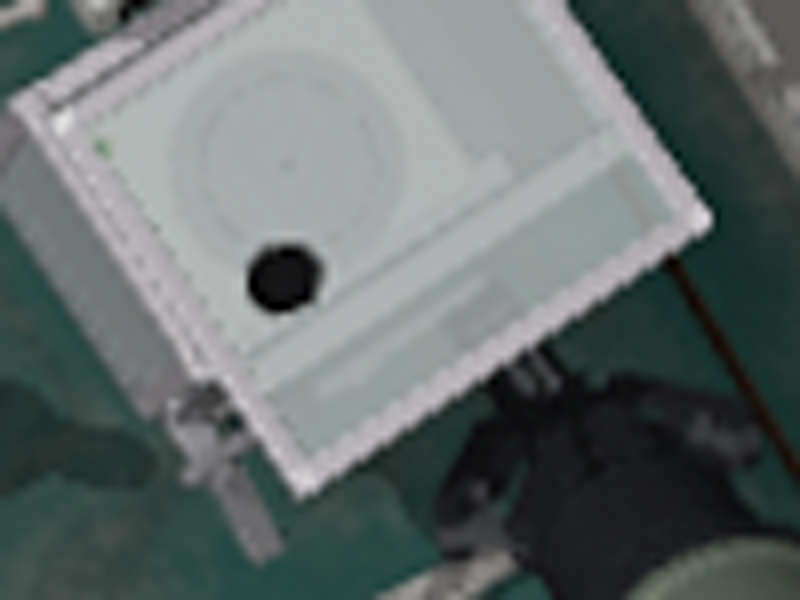

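View pics/s6.png

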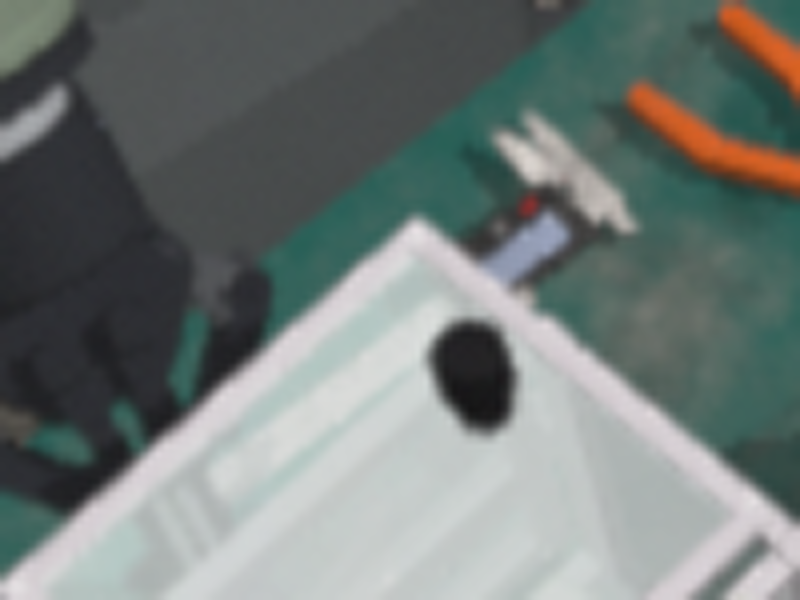

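```bash

python3 -m pendant '[{"dx":0,"dy":-1.2,"dz":1.6,"ax":0,"ay":0,"az":0,"claw":0},{"dx":0,"dy":-2.4,"dz":3.4,"ax":0,"ay":0,"az":0,"claw":0},{"dx":0,"dy":-2.4,"dz":3.4,"ax":0,"ay":0,"az":0,"claw":0}]'
python3 - <<'E'
from h import *
R=rot(108,-36);q=np.array(observe()["qpos"]);print(q.round(2))
for a in(0,.08,.16,.24,.32):
  T=gate(-57,61,78,a);to(T,R);q,e,w=ik(T,R,q,.003);print(q.round(2),e.round(1))
E
```

```text
clock: 11.88
position: [0.5473, -0.0207, 0.0782]
tool_rot: [2.508, 0.0, 1.889]
force: [0.9, 0.4, 2.3]
grip_width: 0.0001
[ 0.06  0.6   0.01  2.38  3.64  0.49 -1.71]
at [ 0.5473 -0.0207  0.0782] rpy [143.7   0.  108.3] F [0.9 0.4 2.3] grip 0.0001 t 11.88
d mm [-2.7 -4.6 -3.1] turn [ 0.3 -0.1  0.2] rows>= 0.1
[ 0.06  0.6   0.01  2.39  3.64  0.49 -1.71] 0.0
at [ 0.5473 -0.0207  0.0782] rpy [143.7   0.  108.3] F [0.9 0.4 2.3] grip 0.0001 t 11.88
d mm [-8.5 -7.2 -5.1] turn [ 0.3 -0.1  0.2] rows>= 0.3
[ 0.08  0.6   0.01  2.39  3.66  0.49 -1.71] 0.0
at [ 0.5473 -0.0207  0.0782] rpy [143.7   0.  108.3] F [0.9 0.4 2.3] grip 0.0001 t 11.88
d mm [-14.6  -9.5  -6.7] turn [ 0.3 -0.1  0.2] rows>= 0.4
[ 0.1   0.6   0.    2.38  3.69  0.49 -1.72] 0.0
at [ 0.5473 -0.0207  0.0782] rpy [143.7   0.  108.3] F [0.9 0.4 2.3] grip 0.0001 t 11.88
d mm [-20.8 -11.4  -8.1] turn [ 0.3 -0.1  0.2] rows>= 0.6
[ 0.12  0.6   0.    2.38  3.71  0.48 -1.72] 0.0
at [ 0.5473 -0.0207  0.0782] rpy [143.7   0.  108.3] F [0.9 0.4 2.3] grip 0.0001 t 11.88
d mm [-27.3 -12.9  -9.2] turn [ 0.3 -0.1  0.2] rows>= 0.8
[ 0.14  0.6  -0.    2.37  3.73  0.48 -1.73] 0.0
```

```bash

python3 -m pendant '[{"dx":-2.7,"dy":-4.6,"dz":-3,"ax":0,"ay":0,"az":0,"claw":0},{"dx":-5.5,"dy":-6,"dz":-4,"ax":0,"ay":0,"az":0,"claw":0},{"dx":-8.5,"dy":-7.5,"dz":-5,"ax":0,"ay":0,"az":0,"claw":0},{"dx":-11.5,"dy":-8.6,"dz":-6,"ax":0,"ay":0,"az":0,"claw":0},{"dx":-14.6,"dy":-9.8,"dz":-6.7,"ax":0,"ay":0,"az":0,"claw":0}]'
python3 -m pendant '[{"dx":-3,"dy":-1,"dz":-0.7,"ax":0,"ay":0,"az":0,"claw":0},{"dx":-6.2,"dy":-1.9,"dz":-1.4,"ax":0,"ay":0,"az":0,"claw":0},{"dx":-9.4,"dy":-2.6,"dz":-2,"ax":0,"ay":0,"az":0,"claw":0},{"dx":-12.7,"dy":-3.4,"dz":-2.5,"ax":0,"ay":0,"az":0,"claw":0},{"dx":-12.7,"dy":-3.4,"dz":-2.5,"ax":0,"ay":0,"az":0,"claw":0}]'
python3 - <<'E'
from h import *
S=grab("side");Tp=grab("top");crop(S,150,150,350,300,4,"s7.png");crop(Tp,350,130,550,280,4,"t7.png")
E
```

```text
clock: 12.3
position: [0.5428, -0.0386, 0.0795]
tool_rot: [2.503, 0.001, 1.889]
force: [11.2, 1.5, 3.1]
grip_width: -0.0002
clock: 12.72
position: [0.5431, -0.0522, 0.0797]
tool_rot: [2.502, 0.002, 1.889]
force: [10.7, 1.0, 6.4]
grip_width: -0.0001
```

View pics/t7.png

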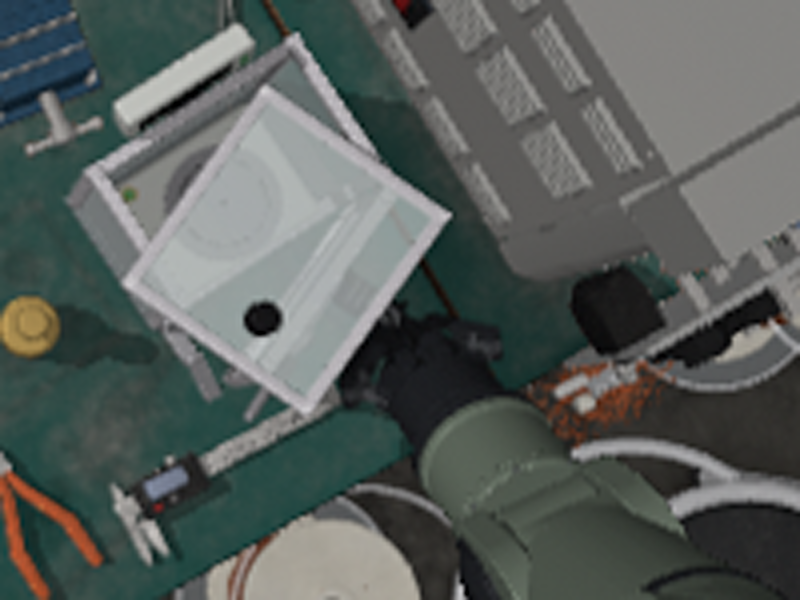

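View pics/s7.png

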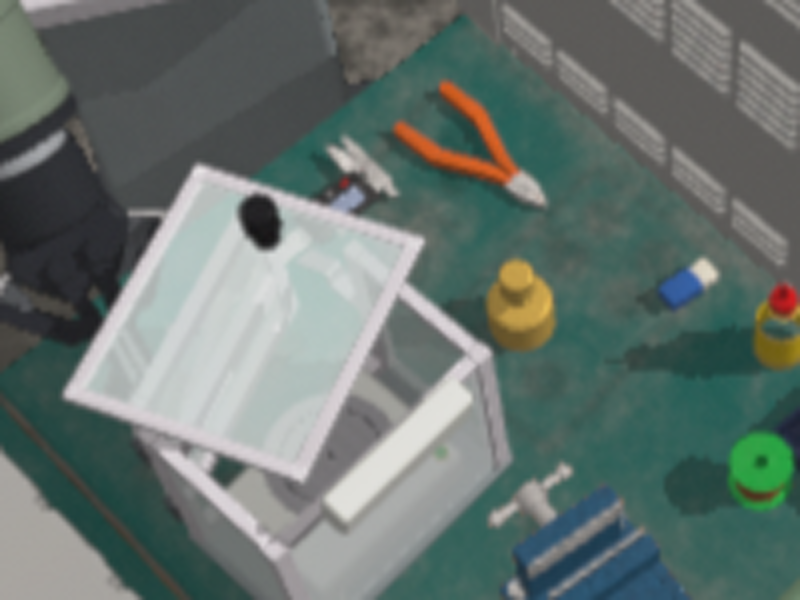

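```bash

python3 -m pendant '[{"dx":0,"dy":3,"dz":0,"ax":0,"ay":0,"az":0,"claw":0},{"dx":0,"dy":3,"dz":-10,"ax":0,"ay":0,"az":0,"claw":0},{"dx":0,"dy":3,"dz":-25,"ax":0,"ay":0,"az":0,"claw":0},{"dx":0,"dy":3,"dz":-40,"ax":0,"ay":0,"az":0,"claw":0},{"dx":0,"dy":3,"dz":-55,"ax":0,"ay":0,"az":0,"claw":0},{"dx":0,"dy":3,"dz":-65,"ax":0,"ay":0,"az":0,"claw":0}]'
python3 - <<'E'
from h import *
print(np.round(observe()["qpos"],2))
S=grab("side");Tp=grab("top");crop(S,150,150,350,300,4,"s8.png");crop(Tp,350,130,550,280,4,"t8.png")
E
```

```text
clock: 13.32
position: [0.5053, -0.0635, 0.133]
tool_rot: [2.508, 0.001, 1.889]
force: [0.2, 0.3, 0.6]
grip_width: 0.0
[ 0.29  0.43 -0.11  2.42  3.9   0.37 -1.85]
```

View pics/t8.png

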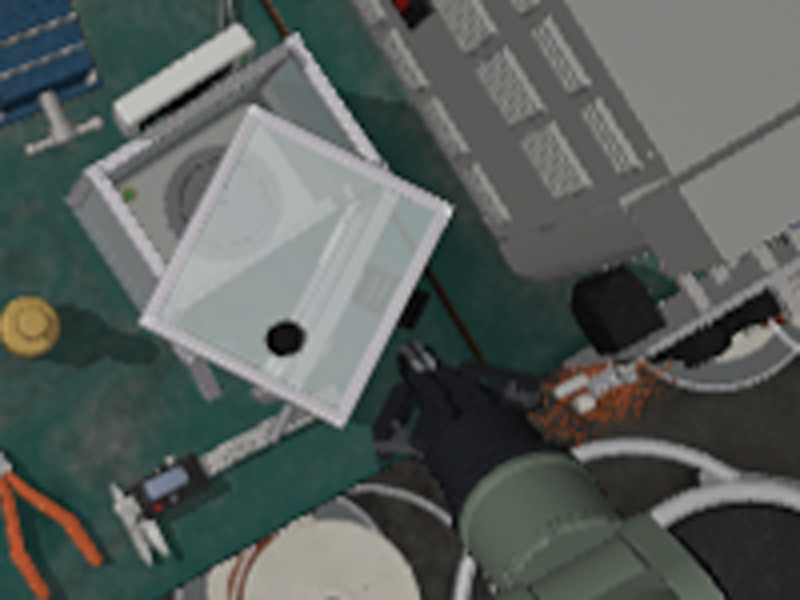

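View pics/s8.png

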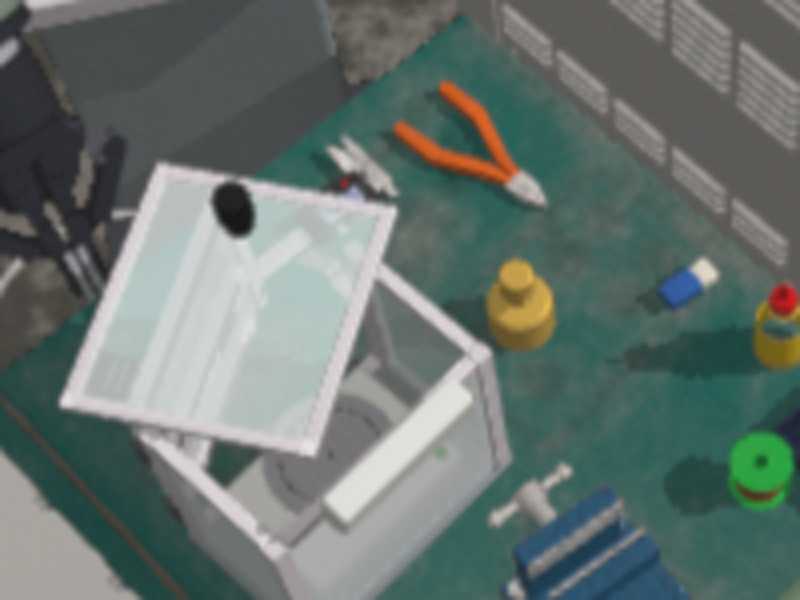

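```bash
cat >> h.py <<'E'
def clr2(q,a):
    X,R,_=kin.fk(PK,SG,q);pts=[]
    for z in np.arange(0,-75,-12.): pts+=[[u,b,z] for u in(-15,0,15) for b in(-11,0,11)]
    for z in np.arange(-73,-260,-12.): pts+=[[u,b,z] for u in(-43,0,43) for b in(-43,0,43)]
    P=X+R.apply(np.array(pts)*1e-3);h=g(-70.5,-88,0)[:2];t=YAW+a;c,s=np.cos(t),np.sin(t);d=(P[:,:2]-h)*1e3
    G=np.c_[d@[c,s],d@[-s,c],P[:,2]*1e3]
    def sd(lo,hi):
        u=np.maximum(np.array(lo)-G,G-np.array(hi));return np.where((u>0).any(1),np.linalg.norm(np.maximum(u,0),axis=1),u.max(1)).min()
    return [int(v) for v in (sd([-51,-4,177],[133,172,183]),sd([-6,0,26],[6,170,177]),sd([-72,43,75],[-6,75,101]),sd([12,127,183],[38,153,219]))],round(P[:,2].min()*1e3),X.round(3)
E
python3 - <<'E'
from h import *
Tp=grab("top")
c=lambda u:(350+(u[0]+.5)/4-.5,130+(u[1]+.5)/4-.5)
k=onz(Tp,c((286,339)),.208);print("knob",k)
h=g(-70.5,-88,0);d=k-h;a=np.arctan2(d[1],d[0])-np.arctan2(140,25)-YAW;print("r",np.hypot(d[0],d[1]),"gate angle",(a)%(2*np.pi))
a=a%(2*np.pi)
q=np.array(observe()["qpos"]);
for n,A,B in(("1",q,np.array([.1,.15,-.1,2.35,3.2,.4,-1.5])),("2",np.array([.1,.15,-.1,2.35,3.2,.4,-1.5]),np.array([-.35,.05,.08,2.1,2.3,.6,-1.2]))):
  for t in np.linspace(0,1,6): print(n,round(t,1),*clr2(A+(B-A)*t,a))
E
```

```text
knob [0.50872197 0.04121731 0.208     ]
r 0.143799275426893 gate angle 0.5254589490889071
1 0.0 [19, 47, 34, 57] 126 [ 0.507 -0.065  0.133]
1 0.2 [0, 33, 62, 57] 163 [ 0.536 -0.064  0.171]
1 0.4 [19, 40, 101, 67] 202 [ 0.562 -0.063  0.211]
1 0.6 [61, 69, 143, 74] 244 [ 0.583 -0.06   0.254]
1 0.8 [104, 110, 186, 94] 287 [ 0.599 -0.057  0.297]
1 1.0 [147, 153, 231, 125] 331 [ 0.611 -0.053  0.342]
2 0.0 [147, 153, 231, 125] 331 [ 0.611 -0.053  0.342]
2 0.2 [198, 204, 281, 170] 382 [ 0.643 -0.043  0.393]
2 0.4 [241, 249, 324, 219] 425 [ 0.668 -0.033  0.443]
2 0.6 [280, 286, 363, 265] 463 [ 0.686 -0.025  0.492]
2 0.8 [316, 322, 399, 298] 499 [ 0.696 -0.017  0.536]
2 1.0 [348, 354, 431, 325] 531 [ 0.701 -0.01   0.575]
```

```bash

python3 - <<'E'
from h import *
q=np.array(observe()["qpos"]);R=Ro.from_euler('xyz',observe()["tool_rot"])
for X in ([.50,-.085,.16],[.50,-.095,.20],[.52,-.09,.24],[.56,-.07,.29]):
  Rt=R if X[2]<.23 else R*Ro.from_rotvec([-np.radians(8 if X[2]<.27 else 14),0,0])
  to(X,Rt);q,e,w=ik(np.array(X),Rt,q,.003);print(q.round(2),e.round(1),w.round(1),clr2(q,.525))
E
```

```text
at [ 0.5064 -0.0636  0.1328] rpy [1.436e+02 1.000e-01 1.082e+02] F [-0.  -0.  -0.1] grip -0.0002 t 13.47
d mm [-18.4   5.9 -29.5] turn [0. 0. 0.] rows>= 0.8
[ 0.41  0.36 -0.18  2.4   4.17  0.31 -2.08] 0.0 0.0 ([25, 68, 63, 82], 153, array([ 0.5  , -0.085,  0.16 ]))
at [ 0.5064 -0.0636  0.1328] rpy [1.436e+02 1.000e-01 1.082e+02] F [-0.  -0.  -0.1] grip -0.0002 t 13.47
d mm [-27.9  27.1 -63.5] turn [0. 0. 0.] rows>= 1.8
[ 0.78  0.31 -0.58  2.36  4.4   0.17 -2.29] 2.0 1.5 ([38, 81, 98, 100], 191, array([ 0.5  , -0.094,  0.198]))
at [ 0.5064 -0.0636  0.1328] rpy [1.436e+02 1.000e-01 1.082e+02] F [-0.  -0.  -0.1] grip -0.0002 t 13.47
d mm [-29.4  67.4 -83.5] turn [-8.  0. -0.] rows>= 2.7
[ 0.84  0.27 -0.6   2.35  4.4   0.28 -2.28] 0.0 0.0 ([58, 93, 132, 100], 232, array([ 0.52, -0.09,  0.24]))
at [ 0.5064 -0.0636  0.1328] rpy [1.436e+02 1.000e-01 1.082e+02] F [-0.  -0.  -0.1] grip -0.0002 t 13.47
d mm [-23.  132.7 -97.5] turn [-14.   0.  -0.] rows>= 4.0
[ 0.82  0.24 -0.63  2.3   4.33  0.32 -2.29] 0.0 0.0 ([98, 111, 180, 107], 282, array([ 0.56, -0.07,  0.29]))
```

```bash

python3 - <<'E'
from h import *
q=np.array(observe()["qpos"])
for X,y,t in (([.503,-.08,.15],103,36),([.51,-.09,.18],98,38),([.52,-.09,.21],92,42),([.54,-.09,.25],86,47),([.57,-.08,.31],84,52)):
  Rt=rot(y,-t);to(X,Rt);q,e,w=ik(np.array(X),Rt,q,.003);print(q.round(2),e.round(1),w.round(1),clr2(q,.525))
E
```

```text
at [ 0.5064 -0.0636  0.1328] rpy [1.436e+02 1.000e-01 1.082e+02] F [-0.  -0.  -0.1] grip -0.0002 t 13.47
d mm [-14.5   3.5 -18.8] turn [ 0.4 -3.   4.2] rows>= 0.7
[ 0.41  0.38 -0.25  2.42  3.74  0.27 -1.77] 0.0 0.0 ([24, 62, 52, 71], 144, array([ 0.503, -0.08 ,  0.15 ]))
at [ 0.5064 -0.0636  0.1328] rpy [1.436e+02 1.000e-01 1.082e+02] F [-0.  -0.  -0.1] grip -0.0002 t 13.47
d mm [-26.3  24.1 -40.8] turn [-1.6 -6.1  8.2] rows>= 1.4
[ 0.38  0.31 -0.24  2.42  3.67  0.25 -1.8 ] 0.0 0.0 ([23, 68, 76, 87], 173, array([ 0.51, -0.09,  0.18]))
at [ 0.5064 -0.0636  0.1328] rpy [1.436e+02 1.000e-01 1.082e+02] F [-0.  -0.  -0.1] grip -0.0002 t 13.47
d mm [-29.4  49.6 -59.4] turn [ -5.6 -10.2  12.6] rows>= 2.4
[ 0.76  0.31 -0.74  2.42  2.76  0.26 -1.  ] 0.1 0.0 ([33, 75, 102, 96], 203, array([ 0.52, -0.09,  0.21]))
at [ 0.5064 -0.0636  0.1328] rpy [1.436e+02 1.000e-01 1.082e+02] F [-0.  -0.  -0.1] grip -0.0002 t 13.47
d mm [-35.7  88.6 -80.3] turn [-10.5 -14.7  16.6] rows>= 3.4
[ 0.67  0.24 -0.7   2.42  2.61  0.33 -1.01] 0.0 0.0 ([61, 89, 140, 95], 242, array([ 0.54, -0.09,  0.25]))
at [ 0.5064 -0.0636  0.1328] rpy [1.436e+02 1.000e-01 1.082e+02] F [-0.  -0.  -0.1] grip -0.0002 t 13.47
d mm [ -35.6  149.6 -109.8] turn [-15.4 -16.9  17.4] rows>= 4.5
[ 0.61  0.15 -0.68  2.36  2.47  0.31 -0.95] 0.0 0.0 ([118, 130, 200, 116], 301, array([ 0.57, -0.08,  0.31]))
```

```bash

python3 -m pendant '[{"dx":-14,"dy":3,"dz":-19,"ax":0.4,"ay":-3,"az":4.2,"claw":0},{"dx":-26,"dy":24,"dz":-41,"ax":-1.6,"ay":-6.1,"az":8.2,"claw":0},{"dx":-28,"dy":37,"dz":-50,"ax":-3.6,"ay":-8.1,"az":10.4,"claw":0},{"dx":-30,"dy":50,"dz":-59,"ax":-5.6,"ay":-10.2,"az":12.6,"claw":0},{"dx":-33,"dy":70,"dz":-70,"ax":-8,"ay":-12.4,"az":14.6,"claw":0},{"dx":-36,"dy":89,"dz":-80,"ax":-10.5,"ay":-14.7,"az":16.6,"claw":0},{"dx":-36,"dy":119,"dz":-95,"ax":-13,"ay":-15.8,"az":17,"claw":0},{"dx":-36,"dy":150,"dz":-110,"ax":-15.4,"ay":-16.9,"az":17.4,"claw":0},{"dx":-36,"dy":150,"dz":-110,"ax":-15.4,"ay":-16.9,"az":17.4,"claw":0}]'
python3 - <<'E'
from h import *
path([-.3,.05,.08,2.1,1.2,.6,-.9],14)
E
```

```text
clock: 14.22
position: [0.5724, -0.078, 0.3127]
tool_rot: [2.229, -0.001, 1.467]
force: [0.6, -0.1, 0.5]
grip_width: -0.0001
q [ 0.09  0.11 -0.12  2.37  2.71  0.28 -1.23]
1 d [-4. 20.  0.] w [-2.  -1.4  4.2] | world [ 0.584 -0.083  0.328] step mm/deg 20 4.9
2 d [-8. 38. -0.] w [-3.8 -2.8  8.5] | world [ 0.594 -0.088  0.343] step mm/deg 19 4.8
3 d [-12.  54.  -1.] w [-5.4 -4.2 12.8] | world [ 0.603 -0.093  0.356] step mm/deg 17 4.8
4 d [-16.  69.  -3.] w [-6.9 -5.6 17.1] | world [ 0.61  -0.098  0.369] step mm/deg 15 4.8
5 d [-20.  82.  -5.] w [-8.2 -7.1 21.4] | world [ 0.616 -0.103  0.38 ] step mm/deg 14 4.8
6 d [-24.  92.  -8.] w [-9.2 -8.5 25.8] | world [ 0.62  -0.107  0.39 ] step mm/deg 12 4.7
7 d [-28. 100. -11.] w [-10.   -9.8  30.3] | world [ 0.622 -0.111  0.399] step mm/deg 10 4.7
8 d [-31. 107. -14.] w [-10.5 -11.2  34.7] | world [ 0.623 -0.114  0.406] step mm/deg 8 4.7
9 d [-33. 111. -17.] w [-10.7 -12.5  39.2] | world [ 0.623 -0.116  0.411] step mm/deg 6 4.7
10 d [-34. 113. -21.] w [-10.7 -13.8  43.6] | world [ 0.621 -0.117  0.415] step mm/deg 4 4.6
11 d [-33. 113. -24.] w [-10.3 -15.   48.1] | world [ 0.619 -0.116  0.417] step mm/deg 4 4.6
12 d [-30. 111. -27.] w [ -9.6 -16.2  52.5] | world [ 0.615 -0.113  0.418] step mm/deg 5 4.6
13 d [-26. 108. -31.] w [ -8.6 -17.3  56.9] | world [ 0.611 -0.108  0.417] step mm/deg 7 4.6
14 d [-20. 103. -35.] w [ -7.2 -18.3  61.3] | world [ 0.606 -0.101  0.416] step mm/deg 9 4.6
```

```bash

python3 - <<'E'
from h import *
path([-.5,.05,.0,2.1,1.2,.6,-.9],10)
E
```

```text
q [ 0.09  0.11 -0.12  2.37  2.71  0.28 -1.23]
1 d [11. 27.  0.] w [-2.7 -0.7  5. ] | world [ 0.59  -0.069  0.334] step mm/deg 29 5.7
2 d [23. 51. -1.] w [-4.9 -1.3 10.1] | world [ 0.605 -0.058  0.354] step mm/deg 27 5.6
3 d [35. 72. -3.] w [-6.7 -1.9 15.3] | world [ 0.617 -0.047  0.371] step mm/deg 24 5.5
4 d [47. 88. -7.] w [-7.9 -2.5 20.6] | world [ 0.626 -0.036  0.386] step mm/deg 21 5.5
5 d [ 60. 100. -11.] w [-8.6 -3.1 26. ] | world [ 0.631 -0.024  0.398] step mm/deg 18 5.4
6 d [ 74. 107. -16.] w [-8.6 -3.7 31.4] | world [ 0.633 -0.01   0.407] step mm/deg 17 5.4
7 d [ 89. 110. -22.] w [-7.9 -4.3 36.7] | world [0.632 0.006 0.413] step mm/deg 17 5.4
8 d [107. 109. -28.] w [-6.6 -4.9 41.9] | world [0.627 0.024 0.416] step mm/deg 19 5.4
9 d [127. 103. -36.] w [-4.5 -5.5 47. ] | world [0.62  0.045 0.416] step mm/deg 22 5.5
10 d [150.  93. -46.] w [-1.7 -6.1 51.9] | world [0.609 0.069 0.415] step mm/deg 27 5.6
```

```bash

python3 -m pendant '[{"dx":11,"dy":27,"dz":0,"ax":-2.7,"ay":-0.7,"az":5,"claw":0},{"dx":23,"dy":51,"dz":-1,"ax":-4.9,"ay":-1.3,"az":10.1,"claw":0},{"dx":35,"dy":72,"dz":-3,"ax":-6.7,"ay":-1.9,"az":15.3,"claw":0},{"dx":47,"dy":88,"dz":-7,"ax":-7.9,"ay":-2.5,"az":20.6,"claw":0},{"dx":60,"dy":100,"dz":-11,"ax":-8.6,"ay":-3.1,"az":26,"claw":0},{"dx":74,"dy":107,"dz":-16,"ax":-8.6,"ay":-3.7,"az":31.4,"claw":0},{"dx":89,"dy":110,"dz":-22,"ax":-7.9,"ay":-4.3,"az":36.7,"claw":0},{"dx":107,"dy":109,"dz":-28,"ax":-6.6,"ay":-4.9,"az":41.9,"claw":0},{"dx":127,"dy":103,"dz":-36,"ax":-4.5,"ay":-5.5,"az":47,"claw":0},{"dx":150,"dy":93,"dz":-46,"ax":-1.7,"ay":-6.1,"az":51.9,"claw":0}]'
python3 - <<'E'
from h import *
q=np.array(observe()["qpos"])
for yw in(-60,-30,0,30,60,90): 
  qe,e,w=ik(np.array([.509,.041,.32]),rot(yw),np.array([-.1,.1,0,2,0,1,0.]),.003);print(yw,qe.round(2),e.round(1),w.round(1))
path([-.1,.0,.05,2.0,0,1.,-.5],10)
E
```

```text
clock: 15.05
position: [0.6065, 0.0687, 0.4099]
tool_rot: [2.446, -0.605, 0.732]
force: [0.5, -0.8, 0.1]
grip_width: -0.0002
-60 [-0.32  0.25  0.16  1.79 -0.04  1.11 -1.2 ] 0.0 0.0
-30 [-0.26  0.25  0.07  1.78 -0.02  1.11 -0.7 ] 0.0 0.0
0 [-0.19  0.25 -0.01  1.78  0.    1.11 -0.2 ] 0.0 0.0
30 [-0.13  0.25 -0.08  1.78  0.02  1.12  0.3 ] 0.0 0.0
60 [-0.06  0.25 -0.16  1.77  0.04  1.12  0.81] 0.0 0.0
90 [ 0.    0.26 -0.24  1.77  0.07  1.12  1.31] 0.0 0.0
q [-0.31  0.06 -0.19  2.1   1.2   0.61 -0.9 ]
1 d [-32.  20.   2.] w [-0.9 -5.1  5.4] | world [0.594 0.034 0.401] step mm/deg 38 7.5
2 d [-63.  36.   2.] w [ -1.3 -10.2  10.7] | world [0.578 0.005 0.392] step mm/deg 35 7.4
3 d [-93.  46.  -1.] w [ -1.2 -15.2  16.1] | world [ 0.56  -0.02   0.382] step mm/deg 32 7.3
4 d [-121.   52.   -7.] w [ -0.6 -20.   21.4] | world [ 0.54  -0.038  0.373] step mm/deg 29 7.2
5 d [-146.   52.  -15.] w [  0.5 -24.6  26.7] | world [ 0.519 -0.051  0.364] step mm/deg 26 7.2
6 d [-167.   49.  -25.] w [  2.1 -29.   32.1] | world [ 0.498 -0.058  0.357] step mm/deg 23 7.1
7 d [-183.   43.  -36.] w [  4.3 -33.1  37.4] | world [ 0.478 -0.06   0.351] step mm/deg 21 7.0
8 d [-194.   34.  -48.] w [  7.  -36.7  42.7] | world [ 0.46  -0.057  0.348] step mm/deg 19 7.0
9 d [-199.   24.  -61.] w [ 10.2 -39.9  47.9] | world [ 0.444 -0.049  0.348] step mm/deg 17 6.9
10 d [-199.   13.  -74.] w [ 14.  -42.5  53.1] | world [ 0.432 -0.037  0.351] step mm/deg 17 6.9
```

```bash

python3 - <<'E'
from h import *
q,e,w=ik(np.array([.509,.041,.32]),rot(45),np.array([-.1,.25,-.1,1.8,0,1.1,0.5]),.003)
path(q,20)
E
```

```text
q [-0.31  0.06 -0.19  2.1   1.2   0.61 -0.9 ]
1 d [-11.   7.   4.] w [-0.3 -2.6 -0.7] | world [0.604 0.056 0.404] step mm/deg 14 2.7
2 d [-22.  12.   9.] w [-0.3 -5.2 -1.4] | world [0.603 0.045 0.398] step mm/deg 13 2.7
3 d [-32.  17.  12.] w [-0.1 -7.8 -2.1] | world [0.6   0.035 0.392] step mm/deg 12 2.7
4 d [-43.  20.  15.] w [  0.4 -10.4  -2.8] | world [0.596 0.026 0.386] step mm/deg 12 2.8
5 d [-54.  22.  18.] w [  1.1 -13.   -3.6] | world [0.592 0.018 0.38 ] step mm/deg 11 2.8
6 d [-64.  23.  19.] w [  2.1 -15.6  -4.4] | world [0.587 0.011 0.373] step mm/deg 11 2.8
7 d [-74.  23.  20.] w [  3.4 -18.   -5.1] | world [0.582 0.005 0.367] step mm/deg 10 2.9
8 d [-84.  22.  21.] w [  5.  -20.4  -5.9] | world [0.576 0.001 0.361] step mm/deg 10 2.9
9 d [-93.  20.  21.] w [  6.7 -22.6  -6.7] | world [ 0.57  -0.002  0.354] step mm/deg 9 3.0
10 d [-101.   17.   20.] w [  8.8 -24.7  -7.5] | world [ 0.564 -0.004  0.349] step mm/deg 9 3.0
11 d [-109.   13.   19.] w [ 11.1 -26.6  -8.3] | world [ 0.557 -0.005  0.343] step mm/deg 9 3.1
12 d [-115.    8.   17.] w [ 13.6 -28.2  -9.1] | world [ 0.551 -0.004  0.338] step mm/deg 8 3.1
13 d [-121.    2.   15.] w [ 16.3 -29.7  -9.9] | world [ 0.544 -0.002  0.333] step mm/deg 8 3.2
14 d [-125.   -4.   12.] w [ 19.2 -30.9 -10.6] | world [0.538 0.001 0.329] step mm/deg 8 3.2
15 d [-128.  -11.    9.] w [ 22.3 -31.9 -11.4] | world [0.532 0.005 0.326] step mm/deg 8 3.3
16 d [-130.  -18.    6.] w [ 25.5 -32.6 -12.1] | world [0.526 0.011 0.323] step mm/deg 8 3.4
17 d [-131.  -25.    2.] w [ 28.9 -33.  -12.8] | world [0.521 0.017 0.321] step mm/deg 8 3.4
18 d [-131.  -33.   -2.] w [ 32.3 -33.1 -13.6] | world [0.517 0.024 0.32 ] step mm/deg 9 3.5
19 d [-129.  -41.   -7.] w [ 35.9 -32.8 -14.2] | world [0.512 0.032 0.319] step mm/deg 9 3.6
20 d [-126.  -48.  -12.] w [ 39.5 -32.2 -14.9] | world [0.509 0.041 0.32 ] step mm/deg 9 3.7
```

```bash

python3 -m pendant '[{"dx":-22,"dy":12,"dz":9,"ax":-0.3,"ay":-5.2,"az":-1.4,"claw":0},{"dx":-43,"dy":20,"dz":15,"ax":0.4,"ay":-10.4,"az":-2.8,"claw":0},{"dx":-64,"dy":23,"dz":19,"ax":2.1,"ay":-15.6,"az":-4.4,"claw":0},{"dx":-84,"dy":22,"dz":21,"ax":5,"ay":-20.4,"az":-5.9,"claw":0},{"dx":-101,"dy":17,"dz":20,"ax":8.8,"ay":-24.7,"az":-7.5,"claw":45},{"dx":-115,"dy":8,"dz":17,"ax":13.6,"ay":-28.2,"az":-9.1,"claw":45},{"dx":-125,"dy":-4,"dz":12,"ax":19.2,"ay":-30.9,"az":-10.6,"claw":45},{"dx":-130,"dy":-18,"dz":6,"ax":25.5,"ay":-32.6,"az":-12.1,"claw":45},{"dx":-131,"dy":-33,"dz":-2,"ax":32.3,"ay":-33.1,"az":-13.6,"claw":45},{"dx":-126,"dy":-48,"dz":-12,"ax":39.5,"ay":-32.2,"az":-14.9,"claw":45}]' 30
python3 - <<'E'
from h import *
print(np.round(observe()["qpos"],2))
to([.5087,.041,.32],rot(45))
Tp=grab("top");S=grab("side");crop(S,150,130,350,280,4,"s9.png");crop(Tp,350,130,550,280,4,"t9.png")
E
```

```text
clock: 15.88
position: [0.5089, 0.0404, 0.3203]
tool_rot: [-3.14, -0.001, 0.792]
force: [-0.9, 0.3, -0.3]
grip_width: 0.0451
[ 0.    0.26 -0.24  1.77  0.07  1.12  0.53]
at [0.5089 0.0404 0.3203] rpy [-179.9   -0.    45.4] F [-0.9  0.3 -0.3] grip 0.0451 t 15.88
d mm [ 0.3 -0.6  0.3] turn [-0.1 -0.   0.4] rows>= 0.1
```

View pics/s9.png

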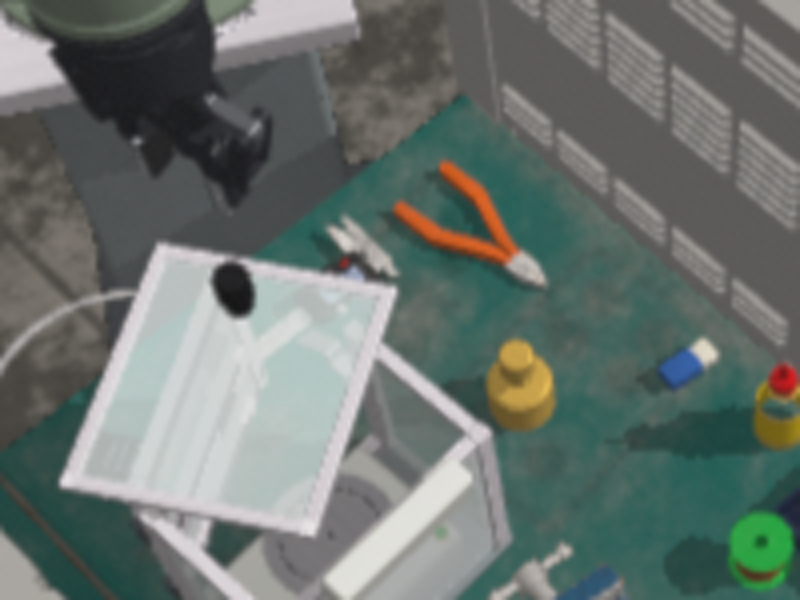

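View pics/t9.png

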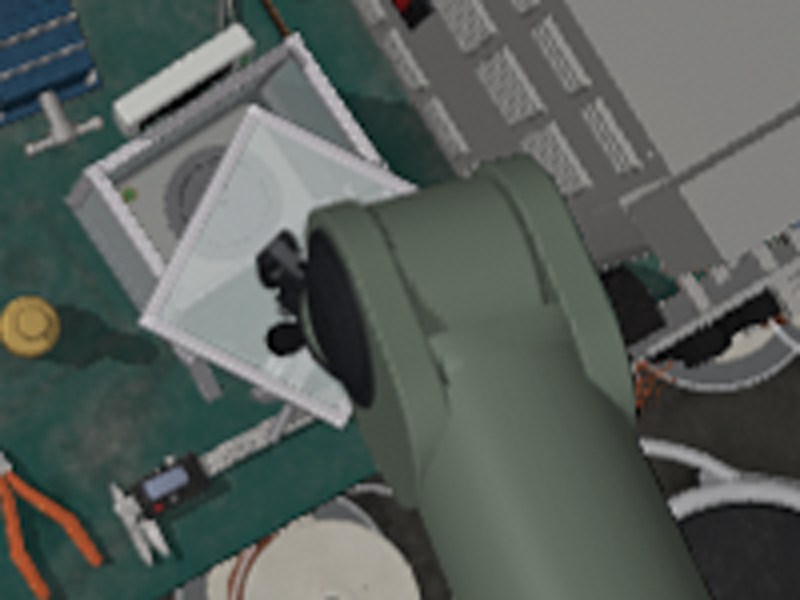

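```bash

python3 - <<'E'
from h import *
S=grab("side");Tp=grab("top");print(tri(S,(150+236.5/4-.4,130+290.5/4-.4),Tp,(350+286/4-.4,130+339/4-.4)))
E
python3 -m pendant '[{"dx":0,"dy":0,"dz":35,"ax":0,"ay":0,"az":0,"claw":45},{"dx":0,"dy":0,"dz":70,"ax":0,"ay":0,"az":0,"claw":45},{"dx":0,"dy":0,"dz":100,"ax":0,"ay":0,"az":0,"claw":45},{"dx":0,"dy":0,"dz":127,"ax":0,"ay":0,"az":0,"claw":45},{"dx":0,"dy":0,"dz":127,"ax":0,"ay":0,"az":0,"claw":45},{"dx":0,"dy":0,"dz":127,"ax":0,"ay":0,"az":0,"claw":15},{"dx":0,"dy":0,"dz":127,"ax":0,"ay":0,"az":0,"claw":15},{"dx":0,"dy":0,"dz":127,"ax":0,"ay":0,"az":0,"claw":15},{"dx":0,"dy":0,"dz":127,"ax":0,"ay":0,"az":0,"claw":15}]' 30

```

```text
resid mm [np.float64(1.2), np.float64(1.2)]
[0.5094187  0.04095124 0.19963374]
clock: 16.83
position: [0.5109, 0.0388, 0.196]
tool_rot: [3.134, -0.003, 0.787]
force: [-2.8, 2.6, 3.1]
grip_width: 0.0237
```

```bash
cat >> h.py <<'E'
def arc(d,n):
    s=observe();R0=Ro.from_euler('xyz',s["tool_rot"]);p=np.array(s["position"]);h=g(-70.5,-88,0);h[2]=p[2];v=p-h
    a0=(np.arctan2(v[1],v[0])-np.arctan2(140,25)-YAW+np.pi)%(2*np.pi)-np.pi;print("r",np.linalg.norm(v).round(4),"gate a",a0.round(3))
    for i in range(1,n+1):
        t=d*i/n;w=Ro.from_euler('z',t).apply(v);print(i,round(a0+t,2),(R0.inv().apply(h+w-p)*1e3).round(1),(h+w).round(3))
E
python3 - <<'E'
from h import *
arc(1.1,10)
q=np.array(observe()["qpos"]);print(ik(np.array([.498,-.111,.194]),rot(45),q,.003))
E
```

```text
r 0.1406 gate a 0.53
1 0.64 [-15.1   3.1  -0. ] [0.502 0.026 0.196]
2 0.75 [-29.9   7.8  -0. ] [0.495 0.012 0.196]
3 0.86 [-44.   14.2  -0. ] [ 0.49  -0.002  0.196]
4 0.97 [-57.3  22.   -0. ] [ 0.486 -0.017  0.196]
5 1.08 [-69.7  31.3   0. ] [ 0.484 -0.033  0.196]
6 1.19 [-80.9  41.8   0.1] [ 0.483 -0.048  0.196]
7 1.3 [-91.   53.6   0.1] [ 0.485 -0.063  0.196]
8 1.41 [-99.7  66.3   0.2] [ 0.488 -0.079  0.196]
9 1.52 [-107.    80.     0.3] [ 0.492 -0.093  0.196]
10 1.63 [-112.7   94.4    0.4] [ 0.498 -0.108  0.196]
(array([ 0.25386792,  0.39328739, -0.19363718,  1.93059195,  0.10039873,
        0.82686309,  0.7922655 ]), np.float64(0.0004208191889309684), np.float64(0.00039848798766854146))
```

```bash

python3 -m pendant '[{"dx":-7.5,"dy":1.5,"dz":0,"ax":0,"ay":0,"az":0,"claw":15},{"dx":-15,"dy":3,"dz":0,"ax":0,"ay":0,"az":0,"claw":15},{"dx":-30,"dy":7.8,"dz":0,"ax":0,"ay":0,"az":0,"claw":15},{"dx":-44,"dy":14,"dz":0,"ax":0,"ay":0,"az":0,"claw":15},{"dx":-57,"dy":22,"dz":0,"ax":0,"ay":0,"az":0,"claw":15},{"dx":-70,"dy":31,"dz":0,"ax":0,"ay":0,"az":0,"claw":15},{"dx":-81,"dy":42,"dz":0,"ax":0,"ay":0,"az":0,"claw":15},{"dx":-91,"dy":53.6,"dz":0,"ax":0,"ay":0,"az":0,"claw":15}]' 30
python3 - <<'E'
from h import *
print(np.round(observe()["qpos"],2))
arc(.33,4)
Tp=grab("top");S=grab("side");crop(S,130,110,330,260,4,"s10.png");crop(Tp,350,130,550,280,4,"t10.png")
E
```

```text
clock: 17.5
position: [0.4841, -0.0648, 0.1957]
tool_rot: [3.134, -0.003, 0.787]
force: [3.7, 5.0, -1.7]
grip_width: 0.0232
[ 0.17  0.36 -0.21  1.99  0.1   0.8   0.69]
r 0.1413 gate a 1.308
1 1.39 [-6.6  9.6  0.1] [ 0.486 -0.076  0.196]
2 1.47 [-12.4  19.7   0.1] [ 0.489 -0.087  0.196]
3 1.56 [-17.4  30.3   0.2] [ 0.493 -0.098  0.196]
4 1.64 [-21.4  41.2   0.3] [ 0.498 -0.109  0.196]
```

View pics/s10.png

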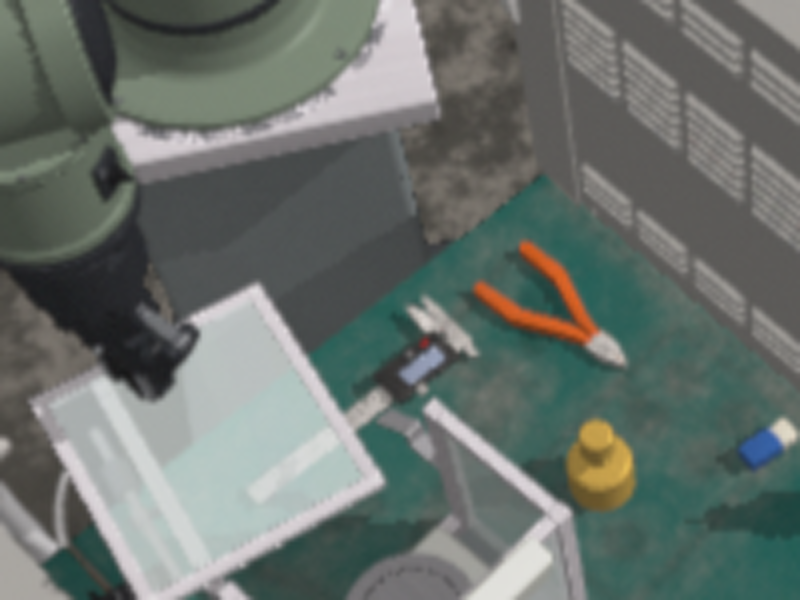

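Gate is following well (hood clear of the pan). Continue to about 1.6 rad.

```bash

python3 -m pendant '[{"dx":-6.6,"dy":9.6,"dz":0,"ax":0,"ay":0,"az":0,"claw":15},{"dx":-12.4,"dy":19.7,"dz":0,"ax":0,"ay":0,"az":0,"claw":15},{"dx":-17,"dy":30,"dz":0,"ax":0,"ay":0,"az":0,"claw":15},{"dx":-20.5,"dy":39,"dz":0,"ax":0,"ay":0,"az":0,"claw":15},{"dx":-20.5,"dy":39,"dz":0,"ax":0,"ay":0,"az":0,"claw":15}]' 30
python3 - <<'E'
from h import *
arc(.1,1)
E
```

```text
clock: 18.02
position: [0.4975, -0.1075, 0.1955]
tool_rot: [3.134, -0.001, 0.785]
force: [-5.2, -1.6, 10.4]
grip_width: 0.0238
r 0.1412 gate a 1.627
1 1.73 [-3.8 13.6  0.1] [ 0.504 -0.12   0.196]
```

```bash

python3 -m pendant '[{"dx":0,"dy":0,"dz":0,"ax":0,"ay":0,"az":0,"claw":50},{"dx":0,"dy":0,"dz":0,"ax":0,"ay":0,"az":0,"claw":50},{"dx":0,"dy":0,"dz":0,"ax":0,"ay":0,"az":0,"claw":50},{"dx":0,"dy":0,"dz":-30,"ax":0,"ay":0,"az":0,"claw":50},{"dx":0,"dy":0,"dz":-65,"ax":0,"ay":0,"az":0,"claw":50},{"dx":0,"dy":0,"dz":-100,"ax":0,"ay":0,"az":0,"claw":50}]' 30
python3 - <<'E'
from h import *
to([.53,.211,.28],rot(33.3))
Tp=grab("top");S=grab("side");crop(S,130,110,330,260,4,"s11.png");crop(Tp,330,130,530,280,4,"t11.png")
br=lambda h:(h[...,0]>14)&(h[...,0]<28)&(h[...,1]>100)&(h[...,2]>60)
def blob(f,box):
    u0,v0,u1,v1=box;m=br(cv2.cvtColor(f["image"][v0:v1,u0:u1],cv2.COLOR_BGR2HSV)).astype(np.uint8);n,l,st,ce=cv2.connectedComponentsWithStats(m);i=1+np.argmax(st[1:,4]);print(st[i]+np.array([u0,v0,0,0,0]))
blob(S,(262,205,300,245));blob(Tp,(340,195,375,225))
E
```

```text
clock: 18.52
position: [0.4963, -0.1049, 0.2961]
tool_rot: [3.136, -0.001, 0.788]
force: [0.8, 0.7, -0.1]
grip_width: 0.0501
at [ 0.4963 -0.1049  0.2961] rpy [ 1.797e+02 -1.000e-01  4.510e+01] F [ 0.8  0.7 -0.1] grip 0.0501 t 18.52
d mm [ 247.7 -199.    15.4] turn [ 0.3 -0.1 11.8] rows>= 7.6
[272 215  17  22 286]
[350 204  15  16 183]
```

View pics/s11.png

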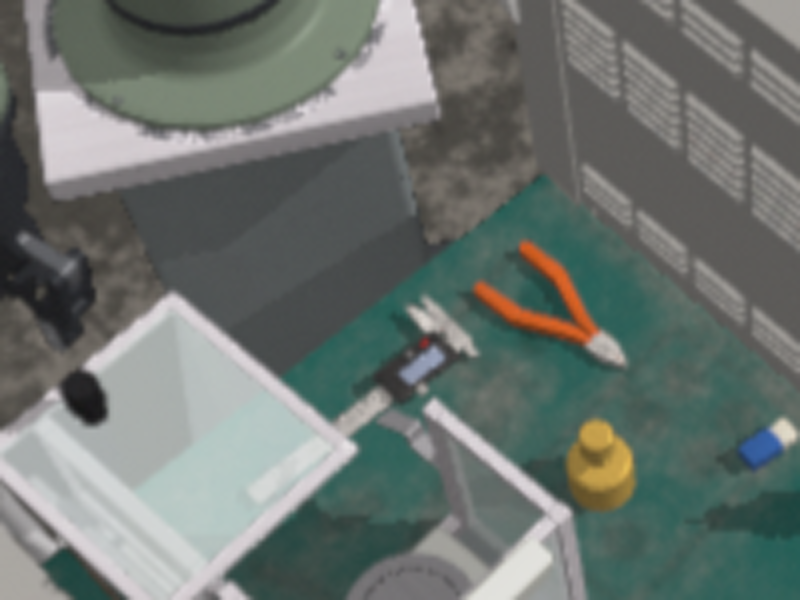

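View pics/t11.png

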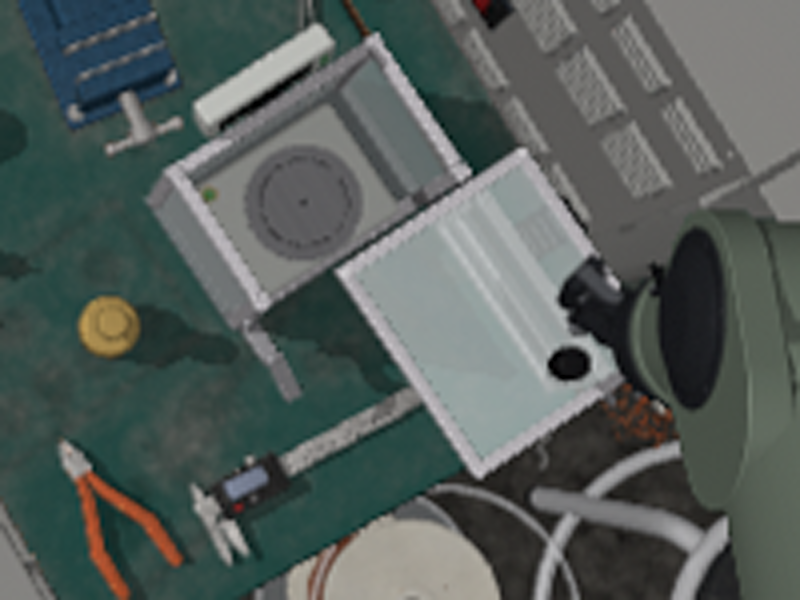

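```bash

python3 - <<'E'
from h import *
Tp=grab("top");S=grab("side");
c=lambda u,o=(330,130):(o[0]+(u[0]+.5)/4-.5,o[1]+(u[1]+.5)/4-.5)
print("wknob top",onz(Tp,c((113,321.5)),.074),"body top z37",onz(Tp,c((109.5,326.5)),.03))
so=(130,110)
print("wknob side",onz(S,c((596,434),so),.066))
# pan disc
im=Tp["image"];sub=im[150:220,380:430];hv=cv2.cvtColor(sub,cv2.COLOR_BGR2HSV);m=((hv[...,2]<125)&(hv[...,1]<40)).astype(np.uint8);m=cv2.morphologyEx(m,cv2.MORPH_OPEN,np.ones((3,3)))
n,l,st,ce=cv2.connectedComponentsWithStats(m);i=1+np.argmax(st[1:,4]);print(st[i],ce[i]+[380,150])
print("pan eye",onz(Tp,c((303,202)),.06),"blob",onz(Tp,ce[i]+[380,150],.06))
# side pan
subS=S["image"]; crop(S,200,220,300,295,8,"s12.png"); crop(Tp,340,190,380,220,16,"t12.png")
E
```

```text
wknob top [0.52970076 0.21155459 0.074     ] body top z37 [0.52866408 0.21177795 0.03      ]
wknob side [0.52767786 0.21164423 0.066     ]
[ 11  16  30  31 738] [405.68292683 180.73712737]
pan eye [0.62437233 0.06246569 0.06      ] blob [0.62245056 0.06152491 0.06      ]
```

View pics/s12.png

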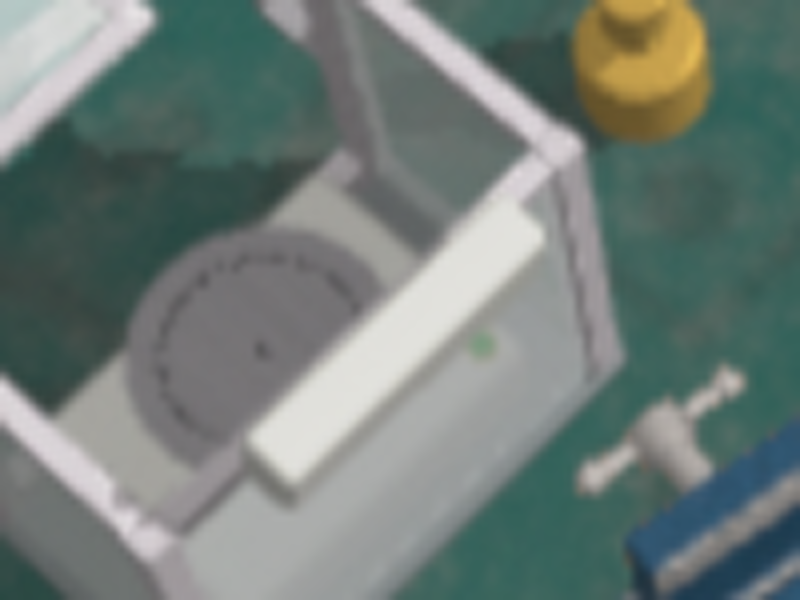

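View pics/t12.png

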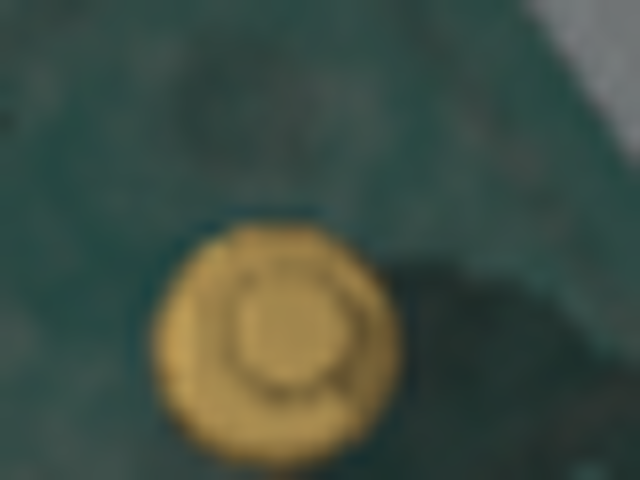

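```bash

python3 -m pendant '[{"dx":31,"dy":-25,"dz":0,"ax":0,"ay":0,"az":1.5,"claw":55},{"dx":62,"dy":-50,"dz":0,"ax":0,"ay":0,"az":3,"claw":55},{"dx":93,"dy":-75,"dz":0,"ax":0,"ay":0,"az":4.5,"claw":55},{"dx":124,"dy":-100,"dz":0,"ax":0,"ay":0,"az":6,"claw":55},{"dx":155,"dy":-125,"dz":0,"ax":0,"ay":0,"az":7.5,"claw":55},{"dx":186,"dy":-150,"dz":5,"ax":0,"ay":0,"az":9,"claw":55},{"dx":217,"dy":-175,"dz":10,"ax":0,"ay":0,"az":10.5,"claw":55},{"dx":247.7,"dy":-199,"dz":15,"ax":0.3,"ay":0,"az":11.8,"claw":55},{"dx":247.7,"dy":-199,"dz":15,"ax":0.3,"ay":0,"az":11.8,"claw":55}]' 40
python3 - <<'E'
from h import *
print(np.round(observe()["qpos"],2));to([.5292,.2116,.046],rot(33.3))
S=grab("side");print("pan side",onz(S,(200+262.5/8-.5,220+350.5/8-.5),.06))
E
```

```text
clock: 19.47
position: [0.5289, 0.2183, 0.2767]
tool_rot: [-3.138, -0.001, 0.588]
force: [-0.5, 1.4, -0.6]
grip_width: 0.0551
[-0.27  0.4  -0.3   1.68  0.13  1.08 -0.02]
at [0.5289 0.2183 0.2767] rpy [-1.798e+02 -1.000e-01  3.370e+01] F [-0.5  1.4 -0.6] grip 0.0551 t 19.47
d mm [ -3.7   6.4 230.7] turn [-0.2 -0.1  0.4] rows>= 5.5
pan side [0.62647399 0.06120407 0.06      ]
```

```bash

python3 -m pendant '[{"dx":-3,"dy":5,"dz":37,"ax":-0.2,"ay":0,"az":0.4,"claw":55},{"dx":-3.5,"dy":6,"dz":74,"ax":-0.2,"ay":0,"az":0.4,"claw":55},{"dx":-3.7,"dy":6.4,"dz":110,"ax":-0.2,"ay":0,"az":0.4,"claw":55},{"dx":-3.7,"dy":6.4,"dz":146,"ax":-0.2,"ay":0,"az":0.4,"claw":55},{"dx":-3.7,"dy":6.4,"dz":150,"ax":-0.2,"ay":0,"az":0.4,"claw":55},{"dx":-3.7,"dy":6.4,"dz":150,"ax":-0.2,"ay":0,"az":0.4,"claw":55}]' 40
python3 - <<'E'
from h import *
to([.5292,.2116,.0455],rot(33.3))
Tp=grab("top");S=grab("side");crop(S,230,170,330,245,8,"s13.png");crop(Tp,310,170,410,245,8,"t13.png")
E
```

```text
clock: 20.02
position: [0.5304, 0.2021, 0.1276]
tool_rot: [3.138, 0.002, 0.574]
force: [0.5, -0.2, -0.3]
grip_width: 0.0548
at [0.5304 0.2021 0.1276] rpy [1.798e+02 1.000e-01 3.290e+01] F [ 0.5 -0.2 -0.3] grip 0.0548 t 20.02
d mm [ 4.3 -9.  82. ] turn [ 0.2  0.1 -0.4] rows>= 2.0
```

View pics/s13.png

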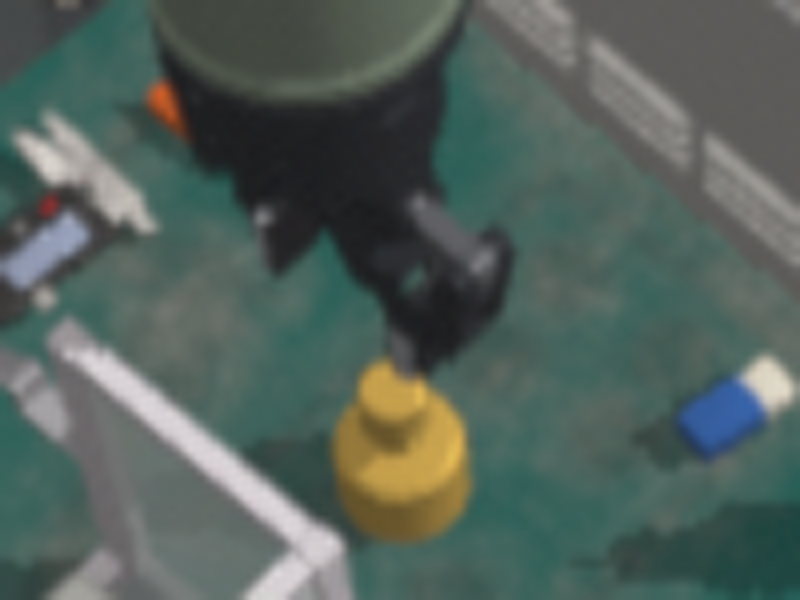

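```bash

python3 -m pendant '[{"dx":4.3,"dy":-9,"dz":0,"ax":0,"ay":0,"az":0,"claw":55},{"dx":4.3,"dy":-9,"dz":10,"ax":0,"ay":0,"az":0,"claw":55},{"dx":4.3,"dy":-9,"dz":30,"ax":0,"ay":0,"az":0,"claw":55},{"dx":4.3,"dy":-9,"dz":30,"ax":0,"ay":0,"az":0,"claw":55}]' 40
python3 - <<'E'
from h import *
to([.5292,.2116,.0455],rot(33.3))
E
```

```text
clock: 20.45
position: [0.5295, 0.2131, 0.0973]
tool_rot: [3.138, -0.001, 0.575]
force: [-0.7, -1.5, -1.2]
grip_width: 0.0548
at [0.5295 0.2131 0.0973] rpy [ 1.798e+02 -1.000e-01  3.290e+01] F [-0.7 -1.5 -1.2] grip 0.0548 t 20.45
d mm [-1.1  0.8 51.8] turn [ 0.2 -0.1 -0.4] rows>= 1.2
```

```bash

python3 -m pendant '[{"dx":-1,"dy":0.8,"dz":25,"ax":0,"ay":0,"az":0,"claw":55},{"dx":-1,"dy":0.8,"dz":42,"ax":0,"ay":0,"az":0,"claw":55},{"dx":-1,"dy":0.8,"dz":51,"ax":0,"ay":0,"az":0,"claw":55},{"dx":-1,"dy":0.8,"dz":51,"ax":0,"ay":0,"az":0,"claw":55},{"dx":-1,"dy":0.8,"dz":51,"ax":0,"ay":0,"az":0,"claw":55}]' 40
python3 - <<'E'
from h import *
to([.5292,.2116,.0455],rot(33.3))
Tp=grab("top");S=grab("side");crop(S,230,170,330,245,8,"s14.png")
E
```

```text
clock: 20.87
position: [0.5305, 0.2119, 0.0488]
tool_rot: [3.137, -0.003, 0.574]
force: [0.2, -0.3, 0.8]
grip_width: 0.0552
at [0.5305 0.2119 0.0488] rpy [179.7  -0.2  32.9] F [ 0.2 -0.3  0.8] grip 0.0552 t 20.87
d mm [-1.3 -0.4  3.3] turn [ 0.3 -0.2 -0.4] rows>= 0.1
```

View pics/s14.png

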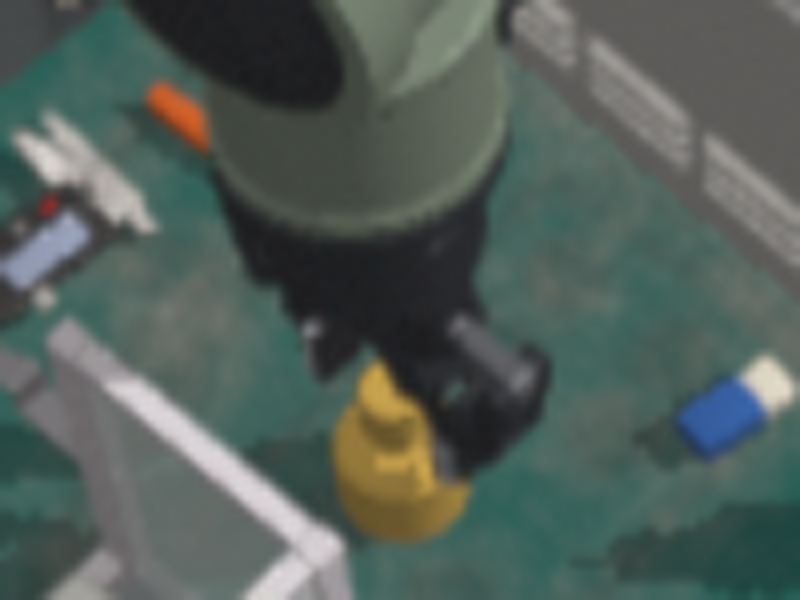

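```bash

python3 -m pendant '[{"dx":-1,"dy":0,"dz":1.5,"ax":0,"ay":0,"az":0,"claw":55},{"dx":-1,"dy":0,"dz":1.5,"ax":0,"ay":0,"az":0,"claw":15},{"dx":-1,"dy":0,"dz":1.5,"ax":0,"ay":0,"az":0,"claw":15},{"dx":-1,"dy":0,"dz":1.5,"ax":0,"ay":0,"az":0,"claw":15},{"dx":-1,"dy":0,"dz":1.5,"ax":0,"ay":0,"az":0,"claw":15},{"dx":-1,"dy":0,"dz":1.5,"ax":0,"ay":0,"az":0,"claw":15}]' 40
python3 -m pendant '[{"dx":0,"dy":0,"dz":-10,"ax":0,"ay":0,"az":0,"claw":15},{"dx":0,"dy":0,"dz":-20,"ax":0,"ay":0,"az":0,"claw":15},{"dx":0,"dy":0,"dz":-45,"ax":0,"ay":0,"az":0,"claw":15},{"dx":0,"dy":0,"dz":-80,"ax":0,"ay":0,"az":0,"claw":15},{"dx":0,"dy":0,"dz":-115,"ax":0,"ay":0,"az":0,"claw":15},{"dx":0,"dy":0,"dz":-150,"ax":0,"ay":0,"az":0,"claw":15},{"dx":0,"dy":0,"dz":-185,"ax":0,"ay":0,"az":0,"claw":15},{"dx":0,"dy":0,"dz":-220,"ax":0,"ay":0,"az":0,"claw":15},{"dx":0,"dy":0,"dz":-230,"ax":0,"ay":0,"az":0,"claw":15},{"dx":0,"dy":0,"dz":-230,"ax":0,"ay":0,"az":0,"claw":15}]' 40
python3 - <<'E'
from h import *
to([.6255,.062,.277],rot(33.3))
E
```

```text
clock: 21.47
position: [0.5299, 0.2112, 0.047]
tool_rot: [3.137, -0.004, 0.574]
force: [0.3, -0.6, 6.1]
grip_width: 0.0234
clock: 22.3
position: [0.5292, 0.212, 0.28]
tool_rot: [3.136, -0.008, 0.574]
force: [0.7, 0.2, -5.4]
grip_width: 0.0233
at [0.5292 0.212  0.28  ] rpy [179.7  -0.4  32.9] F [ 0.7  0.2 -5.4] grip 0.0233 t 22.3
d mm [ -0.6 178.2   3.9] turn [ 0.3 -0.4 -0.4] rows>= 4.3
```

```bash

python3 -m pendant '[{"dx":0,"dy":12,"dz":0,"ax":0,"ay":0,"az":0,"claw":15},{"dx":0,"dy":35,"dz":0,"ax":0,"ay":0,"az":0,"claw":15},{"dx":0,"dy":65,"dz":0,"ax":0.3,"ay":-0.2,"az":-0.4,"claw":15},{"dx":0,"dy":95,"dz":0,"ax":0.3,"ay":-0.4,"az":-0.4,"claw":15},{"dx":0,"dy":125,"dz":0,"ax":0.3,"ay":-0.4,"az":-0.4,"claw":15},{"dx":0,"dy":152,"dz":0,"ax":0.3,"ay":-0.4,"az":-0.4,"claw":15},{"dx":-0.6,"dy":170,"dz":0,"ax":0.3,"ay":-0.4,"az":-0.4,"claw":15},{"dx":-0.6,"dy":178,"dz":0,"ax":0.3,"ay":-0.4,"az":-0.4,"claw":15},{"dx":-0.6,"dy":178,"dz":0,"ax":0.3,"ay":-0.4,"az":-0.4,"claw":15},{"dx":-0.6,"dy":178,"dz":0,"ax":0.3,"ay":-0.4,"az":-0.4,"claw":15}]' 40
python3 - <<'E'
from h import *
to([.6257,.0618,.13],rot(33.3))
Tp=grab("top");S=grab("side");crop(S,180,150,300,240,6,"s15.png");crop(Tp,350,130,470,220,6,"t15.png")
E
```

```text
clock: 23.13
position: [0.6239, 0.062, 0.2759]
tool_rot: [-3.139, 0.006, 0.581]
force: [-1.3, 0.5, -4.0]
grip_width: 0.0234
at [0.6239 0.062  0.2759] rpy [-179.9    0.4   33.3] F [-1.3  0.5 -4. ] grip 0.0234 t 23.13
d mm [  2.3   1.5 145.9] turn [-0.1  0.4 -0. ] rows>= 3.5
```

View pics/s15.png

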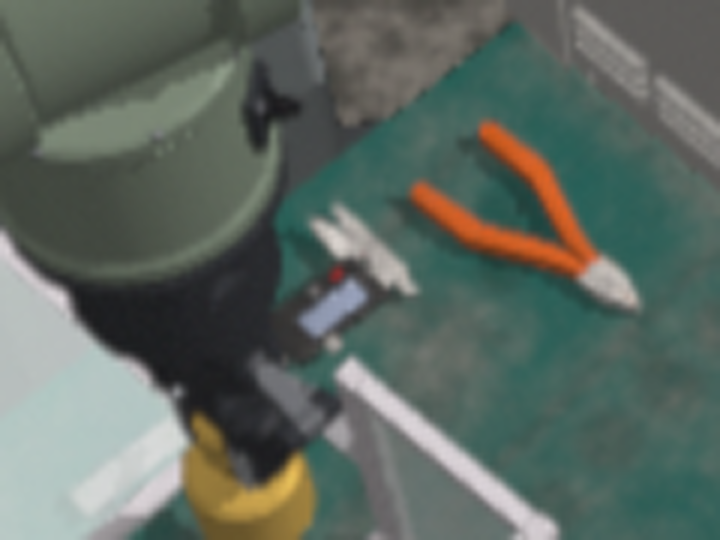

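```bash

python3 -m pendant '[{"dx":1,"dy":1,"dz":20,"ax":0,"ay":0,"az":0,"claw":15},{"dx":2,"dy":1.5,"dz":45,"ax":0,"ay":0,"az":0,"claw":15},{"dx":2,"dy":1.5,"dz":70,"ax":0,"ay":0,"az":0,"claw":15},{"dx":2,"dy":1.5,"dz":95,"ax":0,"ay":0,"az":0,"claw":15},{"dx":2,"dy":1.5,"dz":120,"ax":0,"ay":0,"az":0,"claw":15},{"dx":2,"dy":1.5,"dz":138,"ax":0,"ay":0,"az":0,"claw":15},{"dx":2,"dy":1.5,"dz":146,"ax":0,"ay":0,"az":0,"claw":15},{"dx":2,"dy":1.5,"dz":146,"ax":0,"ay":0,"az":0,"claw":15}]' 40
python3 - <<'E'
from h import *
to([.6257,.0618,.107],rot(33.3))
Tp=grab("top");S=grab("side");crop(S,190,180,310,270,6,"s16.png");crop(Tp,350,130,470,220,6,"t16.png")
E
```

```text
clock: 23.9
position: [0.6253, 0.0622, 0.1298]
tool_rot: [-3.139, 0.007, 0.583]
force: [0.3, -0.2, -4.6]
grip_width: 0.0234
at [0.6253 0.0622 0.1298] rpy [-179.9    0.4   33.4] F [ 0.3 -0.2 -4.6] grip 0.0234 t 23.9
d mm [ 0.2  0.6 22.8] turn [-0.1  0.4  0.1] rows>= 0.5
```

View pics/s16.png

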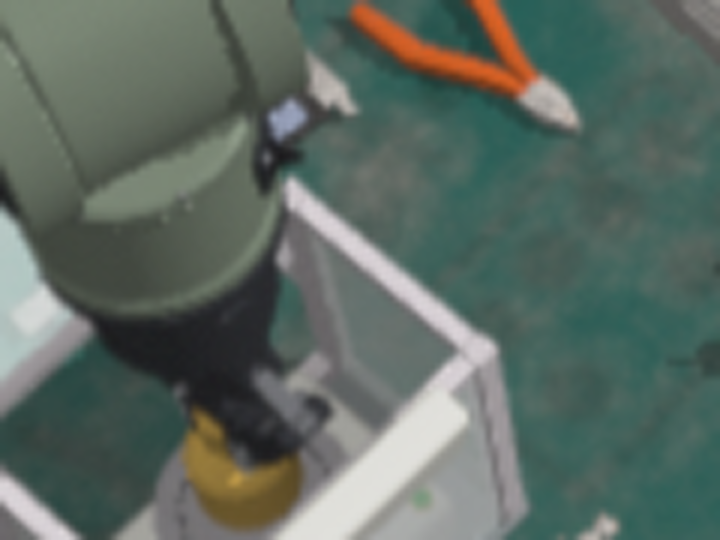

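View pics/t16.png

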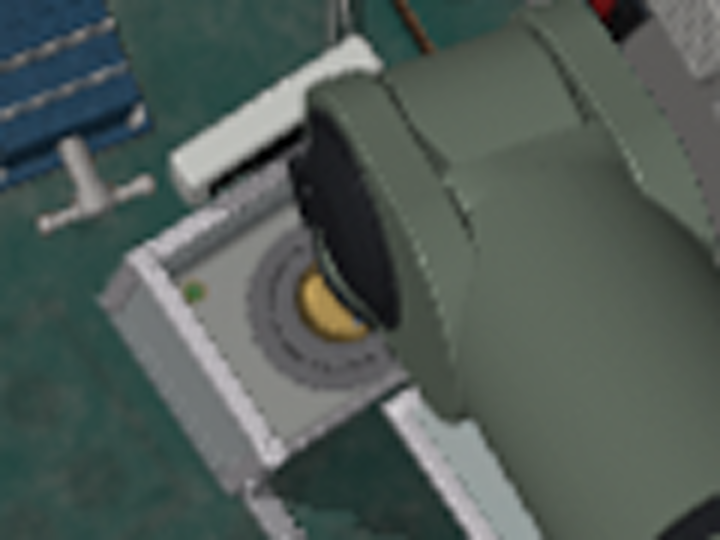

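```bash
python3 - <<'E'
from h import *
S=grab("side");Tp=grab("top");crop(S,210,235,260,272,16,"s17.png");crop(Tp,385,160,425,190,16,"t17.png")
E
```

```text
(no output)
```

View pics/s17.png

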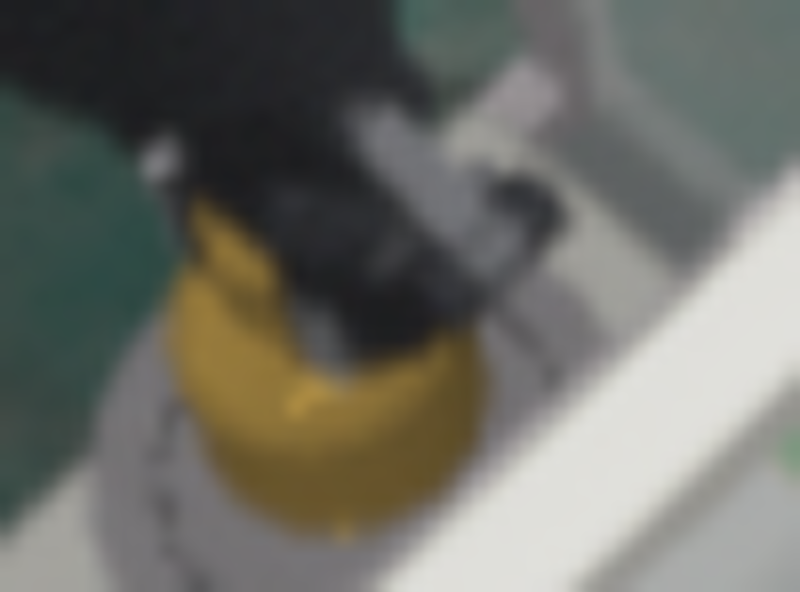

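```bash
python3 - <<'E'
from h import *
R=rot(33.3)*Ro.from_rotvec([-np.radians(19),0,0]);z=R.apply([0,0,1])
K=np.array([.6257,.0618,.06+.062+.035]);to(K+z*.0155,R);to(K+z*.0155-[0,0,.015],R)
print(z,R.apply([0,1,0]))
E
```

```text
at [0.6272 0.0618 0.1329] rpy [-1.80e+02  1.00e-01  3.33e+01] F [ 0.1 -0.8 -4.3] grip 0.0233 t 24.1
d mm [-1.3  4.3 -9.5] turn [-19.    0.1   0. ] rows>= 2.7
at [0.6272 0.0618 0.1329] rpy [-1.80e+02  1.00e-01  3.33e+01] F [ 0.1 -0.8 -4.3] grip 0.0233 t 24.1
d mm [-1.2  4.3  5.5] turn [-19.    0.1   0. ] rows>= 2.7
[ 0.17874435 -0.27211226 -0.94551858] [ 0.51911127 -0.79027139  0.32556815]
```

```bash

python3 -m pendant '[{"dx":0,"dy":0.5,"dz":-3,"ax":-2,"ay":0,"az":0,"claw":15},{"dx":0,"dy":1.5,"dz":-6,"ax":-5,"ay":0,"az":0,"claw":15},{"dx":-1,"dy":2.5,"dz":-9,"ax":-9,"ay":0,"az":0,"claw":15},{"dx":-1.3,"dy":3.2,"dz":-9.5,"ax":-13,"ay":0,"az":0,"claw":15},{"dx":-1.3,"dy":4,"dz":-9.5,"ax":-17,"ay":0,"az":0,"claw":15},{"dx":-1.3,"dy":4.3,"dz":-9.5,"ax":-19,"ay":0,"az":0,"claw":15},{"dx":-1.3,"dy":4.3,"dz":-9.5,"ax":-19,"ay":0,"az":0,"claw":15}]' 60
python3 - <<'E'
from h import *
S=grab("side");Tp=grab("top");crop(S,200,220,260,265,13,"s18.png");crop(Tp,380,155,425,189,16,"t18.png");to([.6257,.0618,.14])
E
```

```text
clock: 24.68
position: [0.6276, 0.0597, 0.1418]
tool_rot: [2.809, 0.003, 0.585]
force: [-0.1, 2.2, -5.1]
grip_width: 0.0228
at [0.6281 0.0578 0.1418] rpy [161.1   0.2  33.3] F [ 0.7 -0.5 -4.4] grip 0.0233 t 24.78
d mm [ 0.2 -5.   0.2] turn [0. 0. 0.] rows>= 0.1
```

View pics/s18.png

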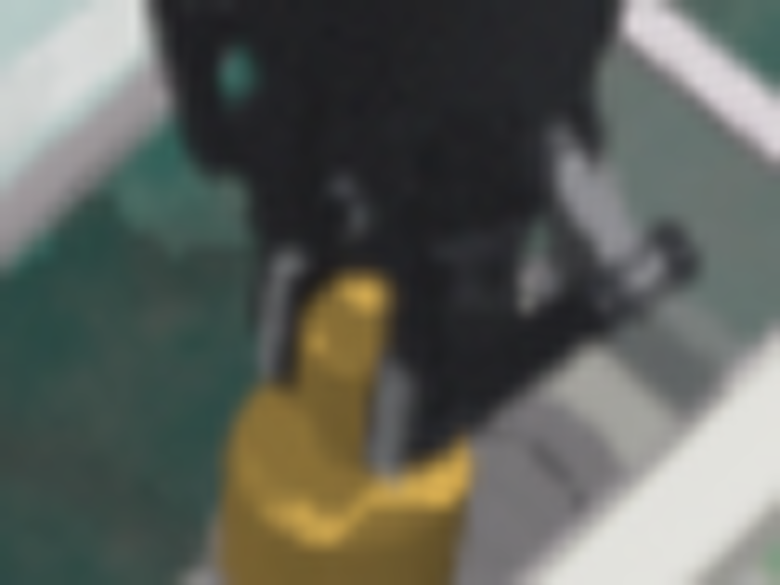

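View pics/t18.png

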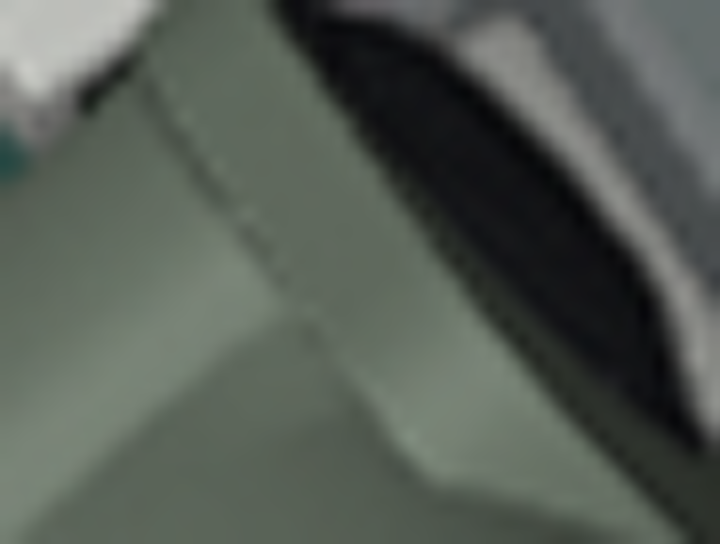

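```bash
python3 - <<'E'
from h import *
S=grab("side");crop(S,205,235,255,272,16,"s19.png");print(np.round(observe()["qpos"],2))
# reference projection of upright weight with K at grasp
s=observe();R=Ro.from_euler('xyz',s["tool_rot"]);K=np.array(s["position"])-R.apply([0,0,.0155]);print("K",K)
for name,dz in(("knobtop",.012),("knobbot",-.012),("bodytop",-.025),("foot",-.062)):
  p=proj(S,(K+[0,0,dz])[None])[0];print(name,p.round(1),"in crop",((p-[205,235])*16+7.5).round(0))
E
```

```text
[-0.35  0.6   0.    1.79  0.48  0.74 -0.13]
K [0.62555443 0.06129037 0.15632689]
knobtop [225.9 245.3] in crop [342. 172.]
knobbot [227.4 249.4] in crop [366. 239.]
bodytop [228.2 251.6] in crop [378. 274.]
foot [230.4 257.7] in crop [413. 370.]
```

View pics/s19.png

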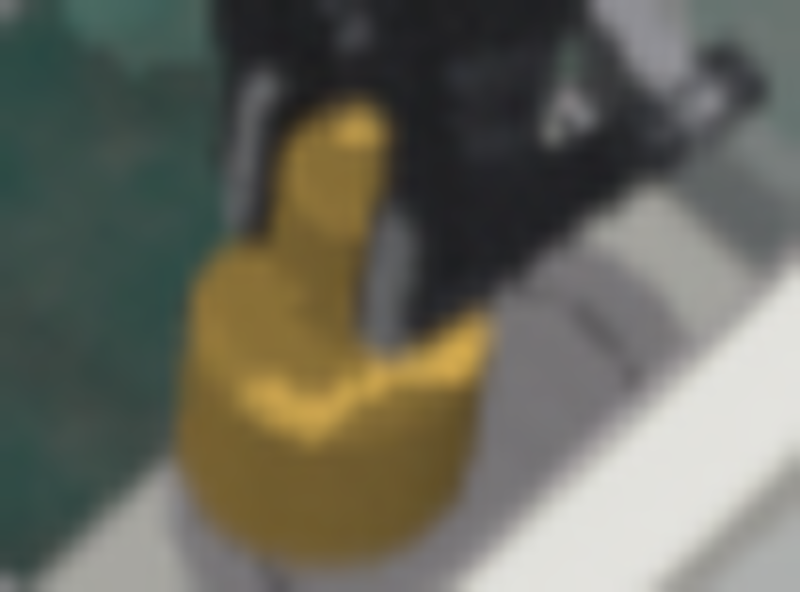

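```bash
cat >> h.py <<'E'
def wov(name,tool_tilted,u0,v0,u1,v1,sc):
    S=grab("side");s=observe();R=Ro.from_euler('xyz',s["tool_rot"]);K=np.array(s["position"])-R.apply([0,0,.0155])
    im=cv2.resize(S["image"][v0:v1,u0:u1],None,fx=sc,fy=sc,interpolation=cv2.INTER_CUBIC)
    up=-R.apply([0,0,1]) if tool_tilted else np.array([0,0,1.]);x=R.apply([1,0,0]);x-=up*(x@up);x/=np.linalg.norm(x);y=np.cross(up,x)
    for r,h in((.0125,.012),(.024,-.025),(.024,-.062)):
        t=np.linspace(0,2*np.pi,40);P=K+h*up+r*(np.cos(t)[:,None]*x+np.sin(t)[:,None]*y)
        p=((proj(S,P)-[u0,v0])*sc+sc/2-.5).astype(int);cv2.polylines(im,[p.reshape(-1,1,2)],True,(0,0,255) if not tool_tilted else (255,0,255),1)
    cv2.imwrite("pics/"+name,im)
E
python3 - <<'E'
from h import *
wov("o1.png",False,205,230,255,272,15)
E
```

```text
(no output)
```

View pics/o1.png

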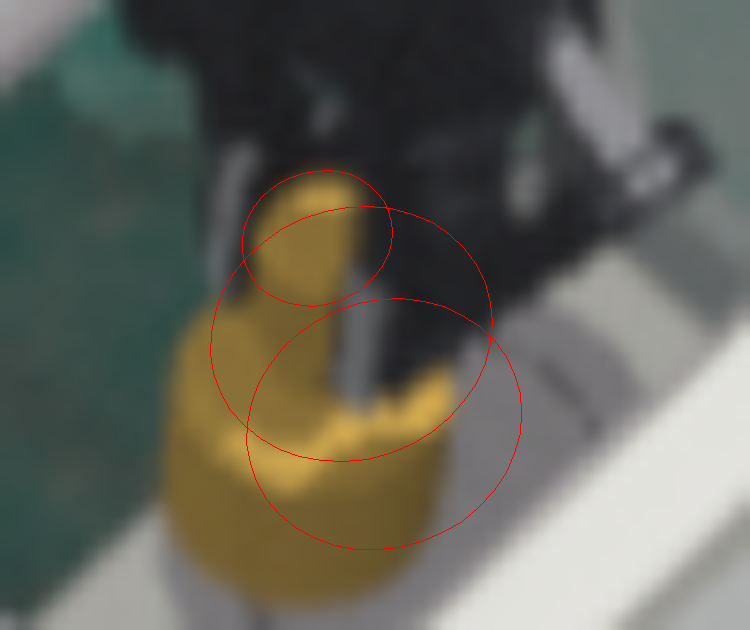

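```bash
python3 - <<'E'
from h import *
wov("o2.png",True,205,230,255,272,15)
R=rot(33.3);z=R.apply([0,0,1]);K=np.array([.6257,.0618,.157]);to(K+z*.0155,R)
E
```

```text
at [0.6282 0.0563 0.1414] rpy [161.1   0.2  33.2] F [-0.   0.7 -4. ] grip 0.0227 t 24.93
d mm [ 0.9 -5.6 -2. ] turn [18.9  0.2 -0.1] rows>= 2.6
```

View pics/o2.png

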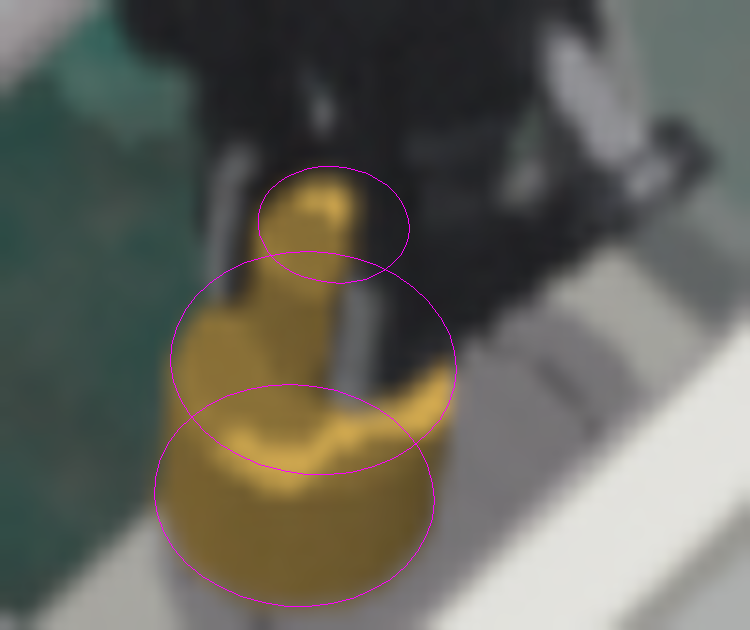

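```bash

python3 -m pendant '[{"dx":0,"dy":-1,"dz":-1,"ax":3,"ay":0,"az":0,"claw":15},{"dx":0,"dy":-2,"dz":-2,"ax":7,"ay":0,"az":0,"claw":15},{"dx":0.5,"dy":-3.5,"dz":-2,"ax":11,"ay":0,"az":0,"claw":15},{"dx":0.9,"dy":-4.5,"dz":-2,"ax":15,"ay":0,"az":0,"claw":15},{"dx":0.9,"dy":-5.6,"dz":-2,"ax":18,"ay":0.2,"az":0,"claw":15},{"dx":0.9,"dy":-5.6,"dz":-2,"ax":18.9,"ay":0.2,"az":0,"claw":15},{"dx":0.9,"dy":-5.6,"dz":-2,"ax":18.9,"ay":0.2,"az":0,"claw":15},{"dx":0.9,"dy":-5.6,"dz":-2,"ax":18.9,"ay":0.2,"az":0,"claw":15}]' 60
python3 - <<'E'
from h import *
wov("o3.png",False,205,230,255,272,15);to([.6257,.0618,.107],rot(33.3))
E
```

```text
clock: 25.6
position: [0.6253, 0.0621, 0.1409]
tool_rot: [3.14, 0.001, 0.581]
force: [-0.4, 1.0, -4.6]
grip_width: 0.0229
at [0.6252 0.0628 0.141 ] rpy [1.799e+02 1.000e-01 3.340e+01] F [-0.4 -0.1 -4.6] grip 0.0229 t 25.65
d mm [-0.1  1.1 34. ] turn [0.1 0.1 0.1] rows>= 0.8
```

View pics/o3.png

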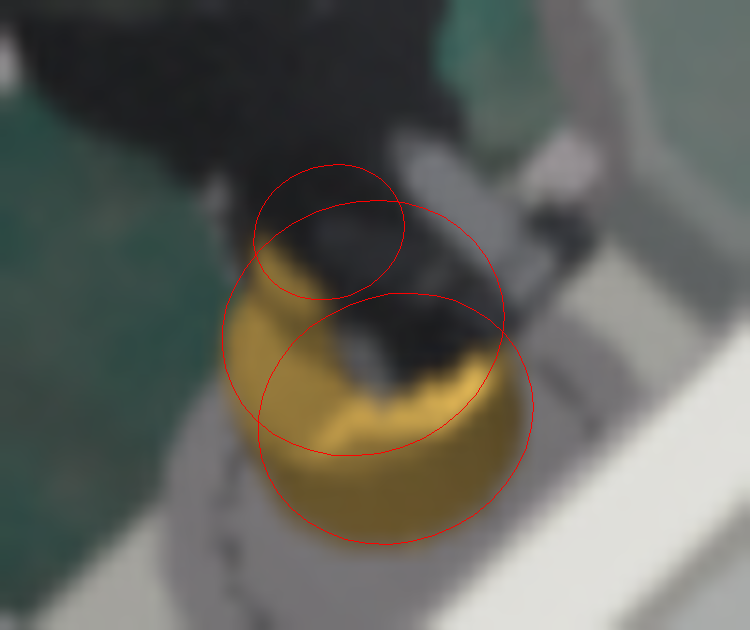

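```bash

python3 -m pendant '[{"dx":0,"dy":0.8,"dz":8,"ax":0,"ay":0,"az":0,"claw":15},{"dx":0,"dy":0.8,"dz":16,"ax":0,"ay":0,"az":0,"claw":15},{"dx":0,"dy":0.8,"dz":24,"ax":0,"ay":0,"az":0,"claw":15},{"dx":0,"dy":0.8,"dz":29,"ax":0,"ay":0,"az":0,"claw":15},{"dx":0,"dy":0.8,"dz":31,"ax":0,"ay":0,"az":0,"claw":15},{"dx":0,"dy":0.8,"dz":31,"ax":0,"ay":0,"az":0,"claw":15},{"dx":0,"dy":0.8,"dz":31,"ax":0,"ay":0,"az":0,"claw":15}]' 60
python3 -m pendant '[{"dx":0,"dy":0,"dz":0.8,"ax":0,"ay":0,"az":0,"claw":15},{"dx":0,"dy":0,"dz":1.6,"ax":0,"ay":0,"az":0,"claw":15},{"dx":0,"dy":0,"dz":2.4,"ax":0,"ay":0,"az":0,"claw":15},{"dx":0,"dy":0,"dz":3.2,"ax":0,"ay":0,"az":0,"claw":15},{"dx":0,"dy":0,"dz":4,"ax":0,"ay":0,"az":0,"claw":15},{"dx":0,"dy":0,"dz":4.5,"ax":0,"ay":0,"az":0,"claw":15},{"dx":0,"dy":0,"dz":4.5,"ax":0,"ay":0,"az":0,"claw":15},{"dx":0,"dy":0,"dz":4.5,"ax":0,"ay":0,"az":0,"claw":15}]' 60
python3 - <<'E'
from h import *
to([.6257,.0618,.107],rot(33.3))
E
```

```text
clock: 26.23
position: [0.6258, 0.062, 0.11]
tool_rot: [3.141, 0.001, 0.582]
force: [-0.5, 0.5, -4.3]
grip_width: 0.0227
clock: 26.9
position: [0.6258, 0.062, 0.1055]
tool_rot: [3.141, 0.001, 0.582]
force: [-0.1, 0.2, -3.9]
grip_width: 0.023
at [0.6258 0.062  0.1055] rpy [179.9   0.   33.3] F [-0.1  0.2 -3.9] grip 0.023 t 26.9
d mm [-0.2  0.1 -1.5] turn [0.1 0.  0. ] rows>= 0.0
```

```bash

python3 -m pendant '[{"dx":0,"dy":0,"dz":0.7,"ax":0,"ay":0,"az":0,"claw":15},{"dx":0,"dy":0,"dz":1.4,"ax":0,"ay":0,"az":0,"claw":15},{"dx":0,"dy":0,"dz":2.1,"ax":0,"ay":0,"az":0,"claw":15},{"dx":0,"dy":0,"dz":2.8,"ax":0,"ay":0,"az":0,"claw":15},{"dx":0,"dy":0,"dz":3,"ax":0,"ay":0,"az":0,"claw":15},{"dx":0,"dy":0,"dz":3,"ax":0,"ay":0,"az":0,"claw":15},{"dx":0,"dy":0,"dz":3,"ax":0,"ay":0,"az":0,"claw":15}]' 60
python3 -m pendant '[{"dx":0,"dy":0,"dz":0.7,"ax":0,"ay":0,"az":0,"claw":15},{"dx":0,"dy":0,"dz":1.4,"ax":0,"ay":0,"az":0,"claw":15},{"dx":0,"dy":0,"dz":2,"ax":0,"ay":0,"az":0,"claw":15},{"dx":0,"dy":0,"dz":2,"ax":0,"ay":0,"az":0,"claw":15},{"dx":0,"dy":0,"dz":2,"ax":0,"ay":0,"az":0,"claw":15}]' 60
```

```text
clock: 27.48
position: [0.6258, 0.0619, 0.1025]
tool_rot: [3.141, 0.001, 0.582]
force: [0.7, -0.2, -1.2]
grip_width: 0.0228
clock: 27.9
position: [0.6258, 0.0619, 0.1005]
tool_rot: [3.141, 0.001, 0.582]
force: [1.6, 0.9, 0.4]
grip_width: 0.023
```

```bash

python3 -m pendant '[{"dx":0,"dy":0,"dz":0,"ax":0,"ay":0,"az":0,"claw":30},{"dx":0,"dy":0,"dz":0,"ax":0,"ay":0,"az":0,"claw":40},{"dx":0,"dy":0,"dz":0,"ax":0,"ay":0,"az":0,"claw":50},{"dx":0,"dy":0,"dz":0,"ax":0,"ay":0,"az":0,"claw":50},{"dx":0,"dy":0,"dz":0,"ax":0,"ay":0,"az":0,"claw":50}]' 60
python3 -m pendant '[{"dx":0,"dy":0,"dz":-6,"ax":0,"ay":0,"az":0,"claw":50},{"dx":0,"dy":0,"dz":-18,"ax":0,"ay":0,"az":0,"claw":50},{"dx":0,"dy":0,"dz":-40,"ax":0,"ay":0,"az":0,"claw":50},{"dx":0,"dy":0,"dz":-75,"ax":0,"ay":0,"az":0,"claw":50},{"dx":0,"dy":0,"dz":-110,"ax":0,"ay":0,"az":0,"claw":50},{"dx":0,"dy":0,"dz":-145,"ax":0,"ay":0,"az":0,"claw":50},{"dx":0,"dy":0,"dz":-180,"ax":0,"ay":0,"az":0,"claw":50},{"dx":0,"dy":0,"dz":-190,"ax":0,"ay":0,"az":0,"claw":50}]' 60
python3 - <<'E'
from h import *
S=grab("side");crop(S,190,200,310,290,6,"s20.png")
to([.4963,-.1049,.2961],rot(45))
E
```

```text
clock: 28.32
position: [0.6256, 0.0618, 0.1004]
tool_rot: [3.141, 0.001, 0.582]
force: [0.6, -0.4, -0.6]
grip_width: 0.0502
clock: 28.98
position: [0.6271, 0.0625, 0.2973]
tool_rot: [3.138, -0.006, 0.582]
force: [0.3, -0.8, 0.9]
grip_width: 0.0497
at [0.6272 0.0624 0.2969] rpy [179.8  -0.3  33.3] F [ 0.5  0.7 -0.1] grip 0.0499 t 29.03
d mm [-2.013e+02  6.790e+01 -2.000e-01] turn [  0.3  -0.3 -11.7] rows>= 5.1
```

View pics/s20.png

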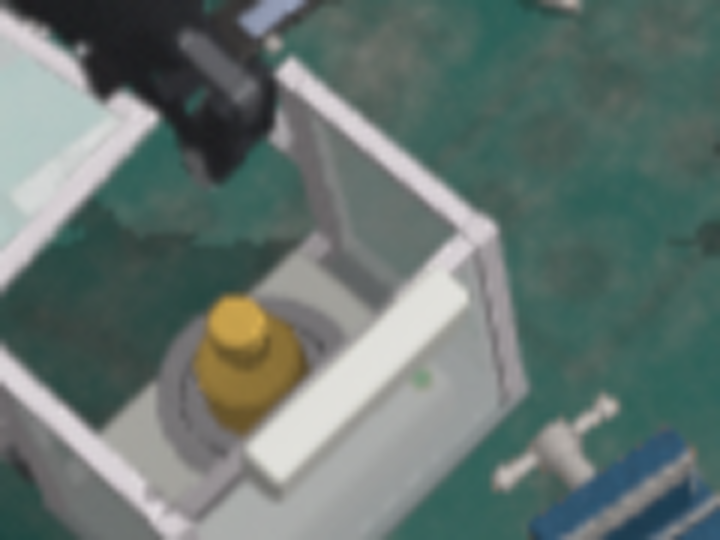

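```bash

python3 -m pendant '[{"dx":-33,"dy":11,"dz":0,"ax":0,"ay":0,"az":-2,"claw":50},{"dx":-67,"dy":22,"dz":0,"ax":0,"ay":0,"az":-4,"claw":50},{"dx":-100,"dy":34,"dz":0,"ax":0,"ay":0,"az":-6,"claw":50},{"dx":-134,"dy":45,"dz":0,"ax":0,"ay":0,"az":-8,"claw":50},{"dx":-167,"dy":57,"dz":0,"ax":0.3,"ay":-0.3,"az":-10,"claw":50},{"dx":-200,"dy":69,"dz":0,"ax":0.3,"ay":-0.3,"az":-11.7,"claw":50},{"dx":-200,"dy":69,"dz":0,"ax":0.3,"ay":-0.3,"az":-11.7,"claw":50},{"dx":-200,"dy":69,"dz":0,"ax":0.3,"ay":-0.3,"az":-11.7,"claw":50}]' 40
python3 - <<'E'
from h import *
to([.4975,-.1075,.195],rot(45))
T=grab("top");S=grab("side");crop(T,330,130,530,280,4,"t21.png");crop(S,100,140,300,290,4,"s21.png")
E
```

```text
clock: 29.7
position: [0.4957, -0.1071, 0.2914]
tool_rot: [-3.138, 0.006, 0.783]
force: [0.4, 0.2, -0.4]
grip_width: 0.0498
at [ 0.4957 -0.1071  0.2914] rpy [-179.8    0.3   44.9] F [ 0.4  0.2 -0.4] grip 0.0498 t 29.7
d mm [ 1.5  2.  96.4] turn [-0.2  0.3 -0.1] rows>= 2.3
```

View pics/t21.png

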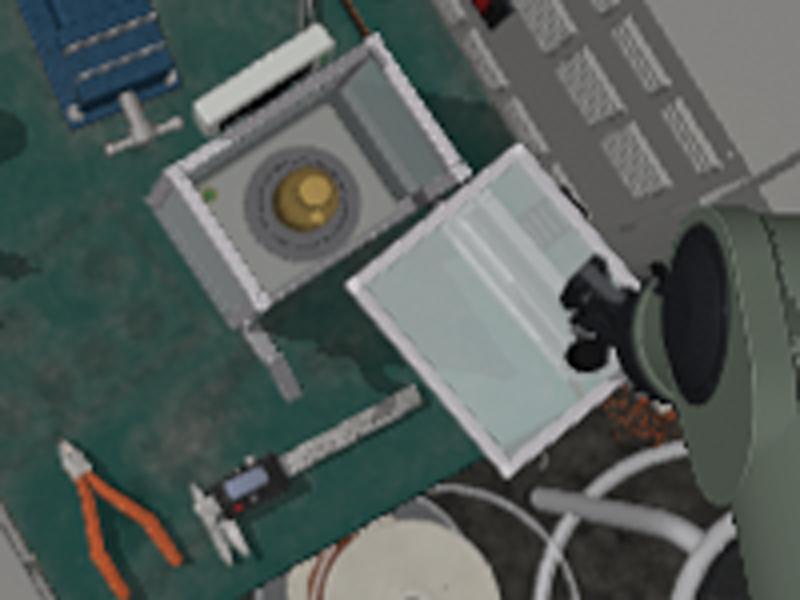

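View pics/s21.png

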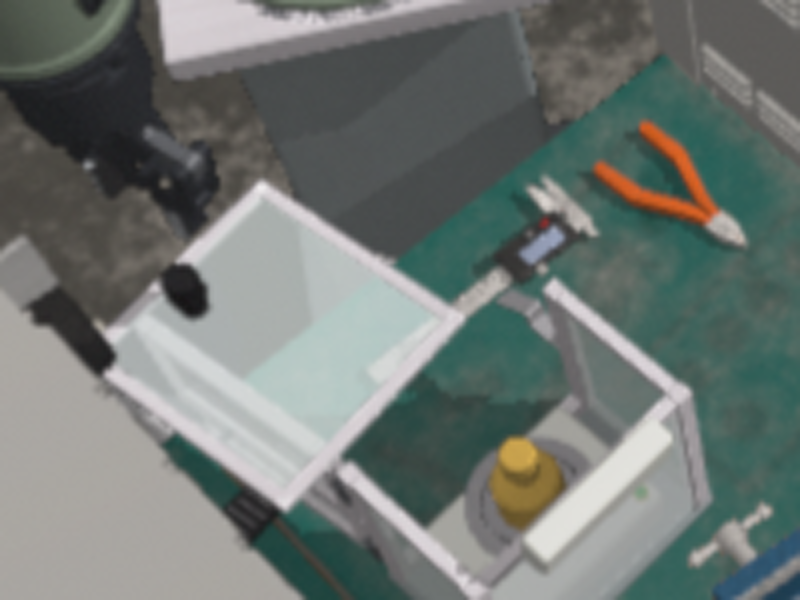

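```bash
python3 - <<'E'
from h import *
T=grab("top");S=grab("side")
u=(330+587/4-.4,130+353/4-.4);v=(100+185.5/4-.4,140+290.5/4-.4)
k=onz(T,u,.208);print(k,tri(S,v,T,u),onz(S,v,.208))
h=g(-70.5,-88,0)
for kk in(k,onz(S,v,.208)): d=kk-h;print(np.hypot(*d[:2]),(np.arctan2(d[1],d[0])-np.arctan2(140,25)-YAW)%(2*np.pi))
for a in(1.63,1.68,1.72):print(a,gate(25,140,208,a))
E
```

```text
resid mm [np.float64(0.1), np.float64(0.1)]
[ 0.49926108 -0.11337718  0.208     ] [ 0.49949127 -0.11472272  0.2035152 ] [ 0.50239681 -0.11376123  0.208     ]
0.14235837536891938 1.6692728154065186
0.13980831458845552 1.682491173500531
1.63 [ 0.49679162 -0.10836279  0.208     ]
1.68 [ 0.50012954 -0.11464055  0.208     ]
1.72 [ 0.50302321 -0.11953773  0.208     ]
```

```bash

python3 -m pendant '[{"dx":-2,"dy":8,"dz":10,"ax":-0.2,"ay":0.3,"az":0,"claw":55},{"dx":-2,"dy":8,"dz":45,"ax":-0.2,"ay":0.3,"az":0,"claw":55},{"dx":-2,"dy":8,"dz":80,"ax":-0.2,"ay":0.3,"az":0,"claw":55},{"dx":-2,"dy":8,"dz":97,"ax":-0.2,"ay":0.3,"az":0,"claw":55},{"dx":-2,"dy":8,"dz":97,"ax":-0.2,"ay":0.3,"az":0,"claw":55},{"dx":-2,"dy":8,"dz":97,"ax":-0.2,"ay":0.3,"az":0,"claw":15},{"dx":-2,"dy":8,"dz":97,"ax":-0.2,"ay":0.3,"az":0,"claw":15},{"dx":-2,"dy":8,"dz":97,"ax":-0.2,"ay":0.3,"az":0,"claw":15},{"dx":-2,"dy":8,"dz":97,"ax":-0.2,"ay":0.3,"az":0,"claw":15}]' 50
python3 - <<'E'
from h import *
arc(-1.05,10)
E
```

```text
clock: 30.65
position: [0.4987, -0.1142, 0.195]
tool_rot: [-3.14, 0.004, 0.785]
force: [-16.2, -8.3, 9.8]
grip_width: 0.0229
r 0.1433 gate a 1.672
1 1.57 [  4.9 -14.2   0. ] [ 0.492 -0.101  0.195]
2 1.46 [ 11.2 -27.8   0. ] [ 0.487 -0.087  0.195]
3 1.36 [ 19.  -40.7  -0. ] [ 0.483 -0.072  0.195]
4 1.25 [ 28.  -52.7  -0. ] [ 0.481 -0.057  0.195]
5 1.15 [ 38.3 -63.7  -0. ] [ 0.481 -0.042  0.195]
6 1.04 [ 49.7 -73.6  -0.1] [ 0.482 -0.027  0.195]
7 0.94 [ 62.  -82.2  -0.1] [ 0.484 -0.012  0.195]
8 0.83 [ 75.2 -89.5  -0.1] [0.489 0.002 0.195]
9 0.73 [ 89.  -95.3  -0.2] [0.494 0.016 0.195]
10 0.62 [103.4 -99.7  -0.2] [0.501 0.029 0.195]
```

```bash

python3 -m pendant '[{"dx":3,"dy":-7,"dz":0,"ax":0,"ay":0,"az":0,"claw":15},{"dx":5.5,"dy":-14,"dz":0,"ax":0,"ay":0,"az":0,"claw":15},{"dx":12,"dy":-27.5,"dz":0,"ax":0,"ay":0,"az":0,"claw":15},{"dx":20,"dy":-40,"dz":0,"ax":0,"ay":0,"az":0,"claw":15},{"dx":29,"dy":-52,"dz":0,"ax":0,"ay":0,"az":0,"claw":15},{"dx":39,"dy":-63,"dz":0,"ax":0,"ay":0,"az":0,"claw":15},{"dx":50.5,"dy":-72.5,"dz":0,"ax":0,"ay":0,"az":0,"claw":15},{"dx":63,"dy":-81,"dz":0,"ax":0,"ay":0,"az":0,"claw":15},{"dx":76,"dy":-88,"dz":0,"ax":0,"ay":0,"az":0,"claw":15},{"dx":90,"dy":-94,"dz":0,"ax":0,"ay":0,"az":0,"claw":15}]' 50
python3 - <<'E'
from h import *
print(observe()["grip_width"],np.round(observe()["qpos"],2))
arc(-.6,8)
E
```

```text
clock: 31.48
position: [0.4956, 0.018, 0.1945]
tool_rot: [-3.139, 0.003, 0.785]
force: [-13.4, -0.9, -6.8]
grip_width: 0.0231
0.023097969726171716 [ 0.06  0.38 -0.27  1.96  0.14  0.83  0.5 ]
r 0.1429 gate a 0.712
1 0.64 [10.3 -3.1 -0. ] [0.501 0.027 0.194]
2 0.56 [20.7 -5.4 -0. ] [0.506 0.036 0.194]
3 0.49 [31.3 -7.  -0.1] [0.513 0.045 0.194]
4 0.41 [42.  -7.7 -0.1] [0.52  0.053 0.194]
5 0.34 [52.7 -7.6 -0.1] [0.527 0.061 0.194]
6 0.26 [63.4 -6.8 -0.2] [0.536 0.068 0.194]
7 0.19 [74.  -5.1 -0.2] [0.544 0.074 0.194]
8 0.11 [84.4 -2.6 -0.2] [0.553 0.08  0.194]
```

```bash

python3 -m pendant '[{"dx":10.3,"dy":-2.5,"dz":0,"ax":0,"ay":0,"az":0,"claw":15},{"dx":20.7,"dy":-4.5,"dz":0,"ax":0,"ay":0,"az":0,"claw":15},{"dx":31.3,"dy":-6,"dz":0,"ax":0,"ay":0,"az":0,"claw":15},{"dx":42,"dy":-6.7,"dz":0,"ax":0,"ay":0,"az":0,"claw":15},{"dx":52.7,"dy":-6.6,"dz":0,"ax":0,"ay":0,"az":0,"claw":15},{"dx":63,"dy":-5.8,"dz":0,"ax":0,"ay":0,"az":0,"claw":15},{"dx":72,"dy":-4.5,"dz":0,"ax":0,"ay":0,"az":0,"claw":15},{"dx":72,"dy":-4.5,"dz":0,"ax":0,"ay":0,"az":0,"claw":15}]' 50
python3 - <<'E'
from h import *
arc(-.22,6)
S=grab("side");crop(S,150,150,350,300,4,"s22.png")
E
```

```text
clock: 32.15
position: [0.5466, 0.0729, 0.1946]
tool_rot: [-3.141, -0.002, 0.787]
force: [-1.4, 0.9, 8.5]
grip_width: 0.0232
r 0.1408 gate a 0.177
1 0.14 [5.  1.1 0. ] [0.551 0.076 0.195]
2 0.1 [10.   2.5  0. ] [0.555 0.078 0.195]
3 0.07 [15.  4.  0.] [0.56  0.081 0.195]
4 0.03 [19.8  5.7  0. ] [0.565 0.083 0.195]
5 -0.01 [24.7  7.5  0. ] [0.569 0.085 0.195]
6 -0.04 [29.4  9.6  0. ] [0.574 0.087 0.195]
```

View pics/s22.png

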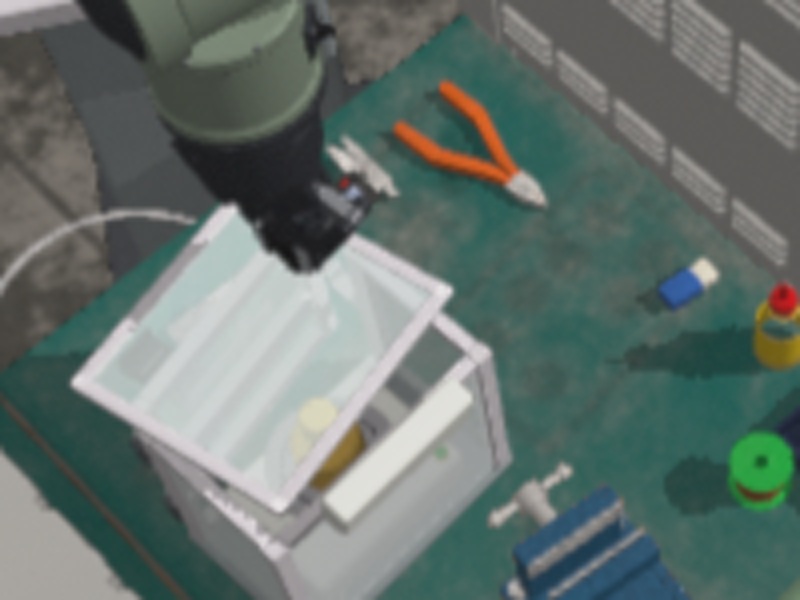

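```bash

python3 -m pendant '[{"dx":2.5,"dy":0.5,"dz":0,"ax":0,"ay":0,"az":0,"claw":15},{"dx":5,"dy":1.1,"dz":0,"ax":0,"ay":0,"az":0,"claw":15},{"dx":7.5,"dy":1.8,"dz":0,"ax":0,"ay":0,"az":0,"claw":15},{"dx":10,"dy":2.5,"dz":0,"ax":0,"ay":0,"az":0,"claw":15},{"dx":12.5,"dy":3.2,"dz":0,"ax":0,"ay":0,"az":0,"claw":15},{"dx":15,"dy":4,"dz":0,"ax":0,"ay":0,"az":0,"claw":15},{"dx":17.5,"dy":4.8,"dz":0,"ax":0,"ay":0,"az":0,"claw":15},{"dx":20,"dy":5.7,"dz":0,"ax":0,"ay":0,"az":0,"claw":15},{"dx":20,"dy":5.7,"dz":0,"ax":0,"ay":0,"az":0,"claw":15}]' 60
python3 - <<'E'
from h import *
arc(-.08,4)
E
```

```text
clock: 32.95
position: [0.5634, 0.0822, 0.1946]
tool_rot: [-3.14, -0.001, 0.786]
force: [-4.8, 0.6, 6.5]
grip_width: 0.0233
r 0.1406 gate a 0.041
1 0.02 [2.6 1.  0. ] [0.566 0.083 0.195]
2 0.0 [5.3 2.  0. ] [0.569 0.084 0.195]
3 -0.02 [7.9 3.1 0. ] [0.571 0.086 0.195]
4 -0.04 [10.4  4.2  0. ] [0.574 0.087 0.195]
```

```bash

python3 -m pendant '[{"dx":1.3,"dy":0.5,"dz":0,"ax":0,"ay":0,"az":0,"claw":15},{"dx":2.6,"dy":1,"dz":0,"ax":0,"ay":0,"az":0,"claw":15},{"dx":4,"dy":1.5,"dz":0,"ax":0,"ay":0,"az":0,"claw":15},{"dx":5.3,"dy":2,"dz":0,"ax":0,"ay":0,"az":0,"claw":15},{"dx":5.3,"dy":2,"dz":0,"ax":0,"ay":0,"az":0,"claw":15}]' 60
python3 - <<'E'
from h import *
arc(-.04,2)
E
```

```text
clock: 33.37
position: [0.5687, 0.0841, 0.1946]
tool_rot: [-3.141, -0.001, 0.785]
force: [-4.1, 0.0, 9.2]
grip_width: 0.0228
r 0.1402 gate a 0.001
1 -0.02 [2.6 1.1 0. ] [0.571 0.085 0.195]
2 -0.04 [5.2 2.2 0. ] [0.574 0.086 0.195]
```

```bash

python3 -m pendant '[{"dx":1,"dy":0.4,"dz":0,"ax":0,"ay":0,"az":0,"claw":15},{"dx":2,"dy":0.8,"dz":0,"ax":0,"ay":0,"az":0,"claw":15},{"dx":2,"dy":0.8,"dz":0,"ax":0,"ay":0,"az":0,"claw":15}]' 60
python3 -m pendant '[{"dx":1,"dy":0.4,"dz":0,"ax":0,"ay":0,"az":0,"claw":15},{"dx":2,"dy":0.8,"dz":0,"ax":0,"ay":0,"az":0,"claw":15},{"dx":2,"dy":0.8,"dz":0,"ax":0,"ay":0,"az":0,"claw":15}]' 60
python3 - <<'E'
from h import *
arc(-.04,2)
S=grab("side");T=grab("top");crop(S,150,150,350,300,4,"s23.png");crop(T,350,130,550,280,4,"t23.png")
E
```

```text
clock: 33.62
position: [0.5689, 0.0842, 0.1945]
tool_rot: [-3.139, 0.003, 0.785]
force: [-18.9, -5.7, 19.9]
grip_width: 0.0227
clock: 33.87
position: [0.569, 0.0843, 0.1944]
tool_rot: [-3.137, 0.007, 0.785]
force: [-34.7, -9.8, 31.8]
grip_width: 0.0231
r 0.1403 gate a -0.001
1 -0.02 [ 2.6  1.1 -0. ] [0.572 0.085 0.194]
2 -0.04 [ 5.2  2.2 -0. ] [0.574 0.086 0.194]
```

View pics/s23.png

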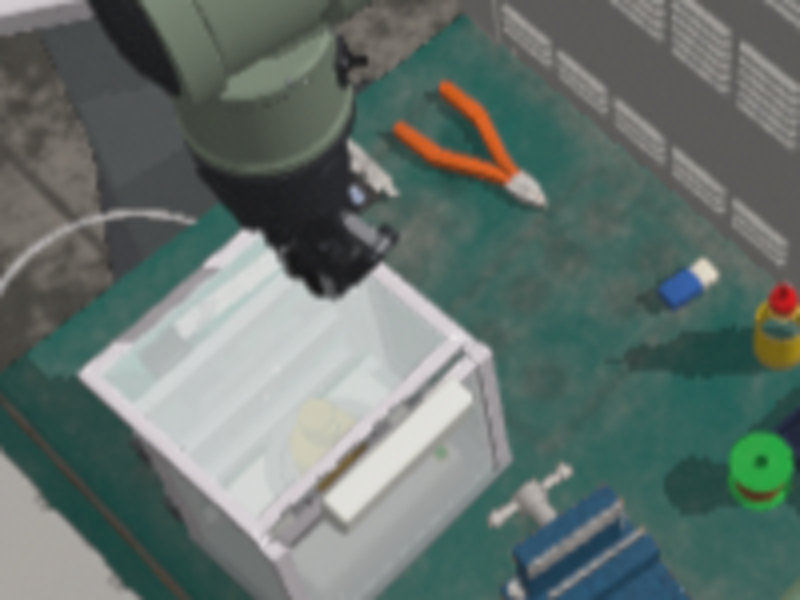

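View pics/t23.png

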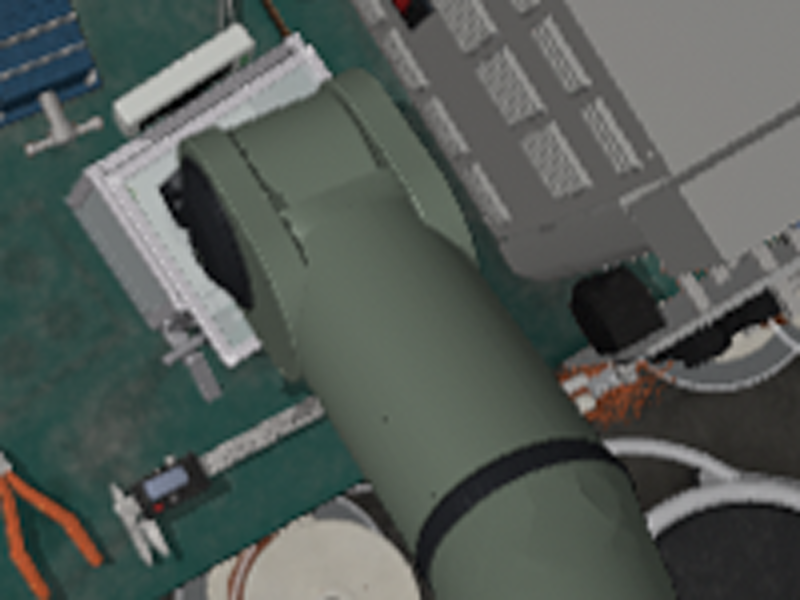

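```bash

python3 -m pendant '[{"dx":-2,"dy":-0.8,"dz":0,"ax":0,"ay":0,"az":0,"claw":15},{"dx":-4,"dy":-1.6,"dz":0,"ax":0,"ay":0,"az":0,"claw":15},{"dx":-4,"dy":-1.6,"dz":0,"ax":0,"ay":0,"az":0,"claw":15}]' 60
python3 -m pendant '[{"dx":-1,"dy":-0.4,"dz":0,"ax":0,"ay":0,"az":0,"claw":15},{"dx":-2,"dy":-0.8,"dz":0,"ax":0,"ay":0,"az":0,"claw":15},{"dx":-3,"dy":-1.2,"dz":0,"ax":0,"ay":0,"az":0,"claw":15},{"dx":-3,"dy":-1.2,"dz":0,"ax":0,"ay":0,"az":0,"claw":15}]' 60
python3 - <<'E'
from h import *
arc(.02,2)
E
```

```text
clock: 34.22
position: [0.5682, 0.0839, 0.1946]
tool_rot: [-3.141, -0.0, 0.785]
force: [-5.0, -1.4, 6.8]
grip_width: 0.0227
clock: 34.55
position: [0.567, 0.0834, 0.1946]
tool_rot: [3.141, -0.004, 0.786]
force: [8.5, 2.6, -0.3]
grip_width: 0.023
r 0.1402 gate a 0.014
1 0.02 [-1.3 -0.5 -0. ] [0.566 0.083 0.195]
2 0.03 [-2.6 -1.  -0. ] [0.564 0.082 0.195]
```

```bash

python3 -m pendant '[{"dx":1.5,"dy":0.6,"dz":0,"ax":0,"ay":0,"az":0,"claw":15},{"dx":3,"dy":1.2,"dz":0,"ax":0,"ay":0,"az":0,"claw":15},{"dx":3.4,"dy":1.4,"dz":0,"ax":0,"ay":0,"az":0,"claw":15},{"dx":3.4,"dy":1.4,"dz":0,"ax":0,"ay":0,"az":0,"claw":45},{"dx":3.4,"dy":1.4,"dz":0,"ax":0,"ay":0,"az":0,"claw":50},{"dx":3.4,"dy":1.4,"dz":0,"ax":0,"ay":0,"az":0,"claw":50},{"dx":3.4,"dy":1.4,"dz":0,"ax":0,"ay":0,"az":0,"claw":50}]' 60
python3 -m pendant '[{"dx":0,"dy":0,"dz":-15,"ax":0,"ay":0,"az":0,"claw":50},{"dx":0,"dy":0,"dz":-50,"ax":0,"ay":0,"az":0,"claw":50},{"dx":0,"dy":0,"dz":-90,"ax":0,"ay":0,"az":0,"claw":50},{"dx":-40,"dy":0,"dz":-115,"ax":0,"ay":0,"az":0,"claw":50},{"dx":-40,"dy":35,"dz":-130,"ax":0,"ay":0,"az":0,"claw":50},{"dx":-40,"dy":75,"dz":-140,"ax":0,"ay":0,"az":0,"claw":50},{"dx":-40,"dy":115,"dz":-150,"ax":0,"ay":0,"az":0,"claw":50},{"dx":-40,"dy":155,"dz":-160,"ax":0,"ay":0,"az":0,"claw":50},{"dx":-40,"dy":195,"dz":-170,"ax":0,"ay":0,"az":0,"claw":50},{"dx":-40,"dy":195,"dz":-170,"ax":0,"ay":0,"az":0,"claw":50}]' 60
python3 - <<'E'
from h import *
S=grab("side");T=grab("top");crop(S,150,150,350,300,4,"s24.png");crop(T,310,110,510,260,4,"t24.png")
E
```

```text
clock: 35.13
position: [0.5687, 0.0843, 0.1937]
tool_rot: [-3.14, 0.0, 0.786]
force: [0.0, -0.4, -0.4]
grip_width: 0.0502
clock: 35.97
position: [0.682, -0.0887, 0.3637]
tool_rot: [3.14, 0.001, 0.78]
force: [0.4, -0.7, 0.5]
grip_width: 0.0502
```

View pics/s24.png

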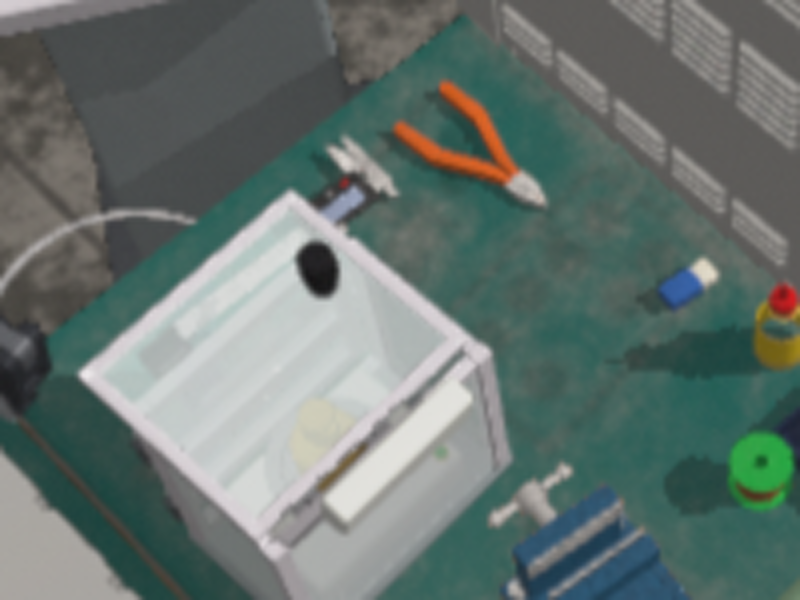

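View pics/t24.png

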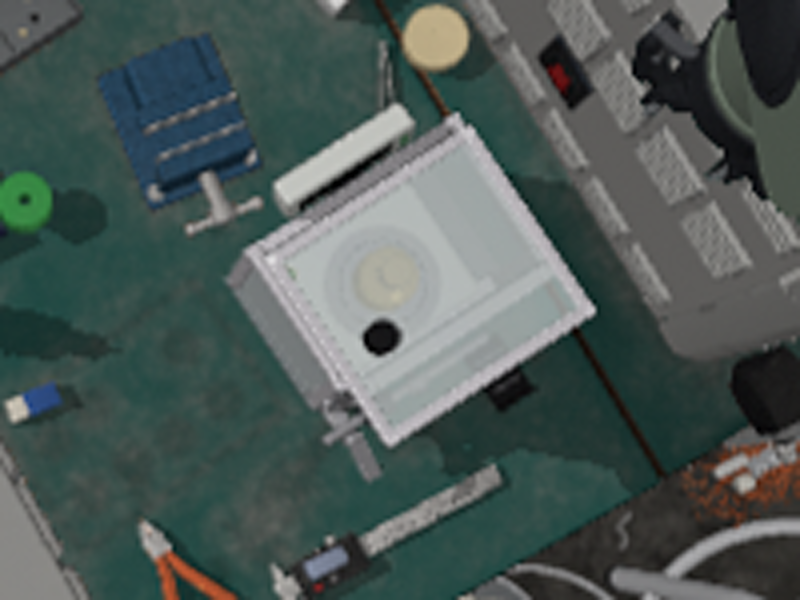

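```bash
python3 - <<'E'
from h import *
a=cv2.imread("pics/top0.png");T=grab("top");b=T["image"]
for n,(u0,v0,u1,v1) in dict(latch=(385,200,410,235),plate=(425,195,450,215),edge=(390,185,460,225)).items():
    d=np.abs(a[v0:v1,u0:u1].astype(int)-b[v0:v1,u0:u1]).max(2);print(n,d.max(),(d>25).sum())
k=lambda im:[cv2.connectedComponentsWithStats((cv2.cvtColor(im[195:215,425:450],cv2.COLOR_BGR2HSV)[...,2]<50).astype(np.uint8))[i] for i in(2,3)]
print(k(a),k(b)); s=observe();print(s["clock"],np.round(s["force"],1))
# weight in ring
u=(310+385/4-.4,110+275/4-.4);print("weight body mid @.075",onz(T,u,.075).round(4))
E
```

```text
latch 28 4
plate 4 0
edge 18 0
[array([[  0,   0,  25,  20, 389],
       [ 23,   0,   2,   2,   2],
       [ 17,   2,   5,   4,   5],
       [  3,   6,  17,  13, 103],
       [  1,  15,   1,   1,   1]], dtype=int32), array([[11.95372751,  8.85604113],
       [23.5       ,  0.5       ],
       [19.        ,  3.6       ],
       [11.7184466 , 12.33980583],
       [ 1.        , 15.        ]])] [array([[  0,   0,  25,  20, 393],
       [ 23,   0,   2,   2,   2],
       [ 17,   2,   5,   4,   5],
       [  3,   6,  17,  13,  99],
       [  1,  15,   1,   1,   1]], dtype=int32), array([[11.91857506,  8.91094148],
       [23.5       ,  0.5       ],
       [19.        ,  3.6       ],
       [11.84848485, 12.26262626],
       [ 1.        , 15.        ]])]
36.1167 [-0.8  0.1 -0.1]
weight body mid @.075 [0.628  0.0632 0.075 ]
```

The thumb plate and gate edge match the starting picture, where the gate was latched, to the pixel. The weight is centred and the robot touches nothing, so I am handing in.

```bash
python3 -c "
from workcell import job_done;print(job_done())"
```

```text
the job is handed in; nothing more can be done
None
```

The check weight now stands upright on the pan inside the engraved ring, and the gate is shut and latched. I handed the job in at about 36 s of the 72 s.

**What I did:**
- **Opening:** I pressed the thumb plate with closed, tilted fingers and pulled the gate off its catch by the plate's lip. I then swung it to about 1.67 rad by the hood knob.
- **Placing the weight:** I lifted the brass weight by its knob and lowered it slowly onto the pan until the wrist carried almost nothing. Then I let go.
- **Shutting:** I swung the gate back by the knob until it met its stop, which took about 35 N of push.

**Last checks:**
- **Latch:** A test pull on the gate met about 9 N after roughly 2 mm of play. In the final top picture the thumb plate and eave edge match the starting latched picture (no pixel changed by more than 18 levels). Around the latch, 4 pixels differed slightly.
- **Weight:** The last picture puts its centre about 2–3 mm from the pan centre.
- **Pan travel:** The weight was lowered about 6 mm past contact, well short of the 16 mm stop. That figure comes from the tool height, as the pan's own position was not measured.
- **Other objects:** The cutters, the green spool and the oil bottle look to be where they were in the final pictures. I did not measure them.

**What went wrong on the way:**
- My first approach to the thumb plate ran into joint limits, so I rerouted the arm and reached it from another wrist position.
- Over the pan I misread the hanging weight as tilted and turned the tool 19°. An overlay on the picture showed it had been upright, and I turned back before lowering.

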